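# Gauge the sample bore and drive the coat-rack dowels home at the sprung stop

## Robot

A 7-joint arm with a two-finger parallel gripper is mounted at the origin on the work surface. World frame = base frame: x ahead of the robot, y to its left, z up, the work surface at z = 0. Lengths are in m, angles in rad, forces in N, time in s.
With the tool pointing down it reaches from about 0.4 to 0.85 m from the base axis. Payload 4.5 kg.
Tool frame: the origin (TCP) lies at the very end of the fingers, on their centre line; the grasp point (between the pads) lies 19 mm behind it (r.pinch_z is the distance from the TCP to the grasp point, in m); x points along the fingers, y is the direction in which the jaws open and shut, and the axes are right-handed (so a half turn about x gives the same grasp; the last joint's range is limited). The gripper opens to 88 mm and grips with 3 to 60 N. Pads are 18 mm wide; open, the fingers measure 123 mm over their backs; the gripper's body (75 mm by 187 mm) begins 45 mm behind the grasp point.
Start: joints at [1.364, 0.689, -0.195, 1.565, 0.157, 0.902, -0.215], TCP at [0.149, -0.607, 0.199] pointing down, gripper open.
Joint ranges: [-3.01, 3.01], [-0.46, 2.08], [-1.47, 1.51], [0.13, 2.56], [-1, 4.14], [0.04, 2.09], [-2.66, 2.66]. Speed limits (rad/s): [2.57, 2.57, 3.14, 3.14, 3.14, 3.14, 3.14].

## Interface

Orientations are given as a unit quaternion [x, y, z, w].
In Python, from plant import telemetry, cams, job, r gives the robot as it stands.
- The arm moves only by the tool send_rows, never from a script. Its argument "commands" is one flat list of numbers, 7 for each row, row after row: the shift along the world's x, y, z as a fraction of full scale, then the turn, a rotation vector about the world's x, y, z as a fraction of full scale, then the closure, from 0 (fully open) to 1 (shut). In form: [dx, dy, dz, wx, wy, wz, claw, dx, dy, dz, wx, wy, wz, claw, ...]. A call has 1 to 12 rows; each row shifts and turns the pose as measured when the row begins; what a row does not reach is not made up. Full scale, the value 1, is 250 mm for a shift and 90 degrees for a turn. A row lasts 1/10 s, in which the tool goes at most 50 mm and 8.59 degrees, less where a joint would pass 70% of its speed; a pose out of reach is approached as far as the arm can. A call with a number of a shift or a turn outside -1 to 1 is refused whole. A call with a gripper value outside its range is refused whole. The fingers move at their own pace and stop on an object; "newtons" is the grip in N (left out, the last holds). Time passes only in rows, so rows that do not move let the fingers close. It gives the time, the measured TCP pose, the force and the opening at its end, in the units of the state.
- telemetry.get_state(): the state, without advancing time (a new reading comes with each control period).
- cams.snapshot(name): name is "scene" or "top"; returns a dict with "image" (400x640x3 uint8, blue, green, red), "intrinsics" (3x3 intrinsics, pixels), "world_to_cam" (4x4, takes a point from world to camera coordinates). Camera axes: x right, y down, z forward; pixel columns grow to the right and rows downward; lengths in m; the calibration is good to about 2 mm. A picture is of the moment at which its call begins. There is no depth.
- job.finish_job(): hands the job in, once; it reports no verdict.
The state is a dict: "clock": time; "q": joint angles; "qd": joint speeds; "joint_torque": joint torques, N m; "tool_pos": TCP position; "eef_rot": TCP orientation; "contact_force": force on the tool from outside, world axes, zero at the start; "moment": the same for the moment, N m; "opening": opening from 0.0 (shut) to 1.0 (fully open).
Only numpy, scipy, OpenCV 4.12 (cv2) and the standard library are available. Lean on these libraries where they do the work, as an engineer would, in place of code of your own. Each camera call takes 0.05 s, during which the arm holds its last target.

## Task

Check the bore of the dark sample block with the gauge: push the go plug fully in, take it out, then press the no-go plug lightly on the same bore to see that it refuses to enter. Only after that, take each coat-rack block on the bench (the sample too), push its dowel end hard up against the sprung stop and hold it there until the plunger has driven the dowel flush. Finish with every block lying flat in the yellow tray and the gauge back on its stand; dowels may be driven in only at the stop, and leave the other things on the bench alone.

Things in the scene. Friction and masses are not known exactly. Their poses are not given: they have to be found in the camera images.
- block_A_mid (a point): Centre (half-way up) of coat-rack block A: the SAMPLE block: dark wood with one yellow painted stripe round it near its -x end; always present. 70 long (own x) x 50 wide (own y) x 44 high, 0.15 kg, lying flat, z up. A bore of diameter 26 goes right through it vertically at its centre. A red dowel of diameter 10 stands out of the middle of its +x end face.
- dowel_A (a joint): How far the dowel of block A is driven in (m): at 0 it stands 10 mm out of the +x end, at 0.010 it is flush (end stop). Tight: needs over 3 N, then creeps in at about 4 to 8 mm/s under the stop's plunger, and stays where it is left. None if the block is absent.
- block_B_mid (a point): Centre (half-way up) of coat-rack block B: pale wood; may be absent (None). 70 long (own x) x 50 wide (own y) x 44 high, 0.15 kg, lying flat, z up. A bore of diameter 26 goes right through it vertically at its centre. A red dowel of diameter 10 stands out of the middle of its +x end face.
- dowel_B (a joint): How far the dowel of block B is driven in (m): at 0 it stands 10 mm out of the +x end, at 0.010 it is flush (end stop). Tight: needs over 3 N, then creeps in at about 4 to 8 mm/s under the stop's plunger, and stays where it is left. None if the block is absent.
- block_C_mid (a point): Centre (half-way up) of coat-rack block C: pale wood; may be absent (None). 70 long (own x) x 50 wide (own y) x 44 high, 0.15 kg, lying flat, z up. A bore of diameter 26 goes right through it vertically at its centre. A red dowel of diameter 10 stands out of the middle of its +x end face.
- dowel_C (a joint): How far the dowel of block C is driven in (m): at 0 it stands 10 mm out of the +x end, at 0.010 it is flush (end stop). Tight: needs over 3 N, then creeps in at about 4 to 8 mm/s under the stop's plunger, and stays where it is left. None if the block is absent.
- block_D_mid (a point): Centre (half-way up) of coat-rack block D: pale wood; may be absent (None). 70 long (own x) x 50 wide (own y) x 44 high, 0.15 kg, lying flat, z up. A bore of diameter 26 goes right through it vertically at its centre. A red dowel of diameter 10 stands out of the middle of its +x end face.
- dowel_D (a joint): How far the dowel of block D is driven in (m): at 0 it stands 10 mm out of the +x end, at 0.010 it is flush (end stop). Tight: needs over 3 N, then creeps in at about 4 to 8 mm/s under the stop's plunger, and stays where it is left. None if the block is absent.
- block_A_mouth (a point): Centre of the bore's mouth in the top face of the sample block A (44 above its underside).
- stop_face (a point): The sprung stop, a blue fixture bolted to the bench: point in the plane of its flat stop face, on the plunger's axis, 30 above the bench. Own +x (roughly away from the robot) is the way blocks are pushed, +x end first; own z up. Before the face lies a bed 46 wide, 100 long, top 8 above the bench: a block lying on it has its dowel on the plunger's axis.
- stop: The same fixture (axes as stop_face, origin 30 below it). Face: two cheeks 11 to 36 either side of the axis, 8 to 54 high, slot 22 wide between. In the slot a flat brass plunger, diameter 18, 1 mm proud of the face at rest; its spring pushes to -x: 9 N at rest, 600 N/m more, about 15 N with a dowel fully out. Behind the face a housing 48 high, 95 long.
- gauge_grip (a point): Middle of the bore gauge's grip: a black tab 40 long (own x) x 16 thick (own y) x 40 high on a bar 122 x 32 x 12 whose underside lies 32 below this point. Own z up, 0.18 kg. Two steel plugs point down from the bar: GO (green disc above it), diameter 24, 30 long, bevelled tip, at own x +45; NO-GO (red disc), diameter 29, 34 long, at own x -45.
- go_shoulder (a point): Centre of the GO plug where it meets the underside of the bar (32 below gauge_grip, own x +45): it comes level with the block's top face when the plug is fully in.
- nogo_tip (a point): Centre of the flat end of the NO-GO plug (66 below gauge_grip, own x -45).
- gauge: The bore gauge; origin at the middle of the bar's underside; axes as gauge_grip.
- block_A: Sample block A; origin at the centre of its underside, axes as block_A_mid.
- stand: The gauge's plywood stand: a post 44 (own x) x 34 (own y) x 40 high on a 130 x 50 x 3 foot, fixed; origin on the bench under its centre. The gauge's bar sits on top of the post, one plug hanging either side along own x (either way round).
- tray: The finished tray, yellow, fixed: 400 (own x) x 150 (own y) x 28 high, walls 5, floor 5 thick, origin at the centre of its underside.
- screwdriver: A screwdriver lying on the bench; a bystander, leave it alone. Origin at its underside.
- sanding_block: A cork sanding block, 100 x 60 x 35; a bystander, leave it alone. Origin at its underside.
- glue: A white glue bottle, diameter 56, 160 high; a bystander, leave it alone. Origin at its underside.
- pencil_cup: A blue ceramic cup, diameter 76, 100 high; a bystander, leave it alone. Origin at its underside.
- mallet: A hammer lying on the bench; a bystander, leave it alone. Origin at its underside.
- tape: A yellow tape measure, 65 x 40 x 62 high; a bystander, leave it alone. Origin at its underside.
Mind the look-alikes: they are no part of the job. What is shaped like the block_A but blue or pink is not meant.

How it is judged:
By the outcome, as a careful person would: the job done as asked, in the order asked, and still so for the second after the job is handed in, with the robot touching nothing.
Of block_B, block_C, block_D only 2 to 3 are there at a start; the rules pass over those that are not, and their reading is None.
At some moment in a run one of block_A, block_B, block_C, block_D may be knocked a few centimetres aside while the robot is not near it.
It also fails if it takes over 210 s, if anything falls off the work surface, if the arm or the gripper's body presses on something with over 40 N, if the wrist force passes 120 N, or if a joint passes its speed limit or range.

## Working session

There is one attempt and no reset: what is moved stays moved. The work goes in short steps, Python scripts to look and compute and a tool call to move; the robot and the scene stay as the last step left them, time stands still between calls to the robot, and variables do not carry over. Pictures are saved under pics/ and viewed, and the job is handed in when it is done.

Besides the shell and the picture viewer there is one more tool, called after "Request:" in YAML: its name, and indented under it one key for each argument. send_rows: Moves the arm, as the interface text tells. Its arguments: {"type":"object","properties":{"commands":{"type":"array"},"newtons":{"type":"number"}},"required":["commands"]}

```bash
mkdir -p pics; ls; python3 - <<'E'
from plant import telemetry, cams, job, r
import cv2,numpy as np,json
print(telemetry.get_state()); print(r.pinch_z)
for n in("scene","top"):
    s=cams.snapshot(n); cv2.imwrite(f"pics/{n}0.png",s["image"]); print(n,np.array(s["intrinsics"]).tolist(),np.array(s["world_to_cam"]).round(5).tolist())
E
```

```text
pics
{'clock': 0.0, 'q': array([ 1.36380102,  0.68999699, -0.19449672,  1.56631062,  0.15731297,
        0.90250882, -0.21510819]), 'qd': array([-2.00525780e-04, -9.89542761e-04,  4.43341001e-04,  8.26320599e-05,
        1.44300275e-04, -4.65594502e-05,  3.76378595e-04]), 'joint_torque': array([-4.01396464e-04, -5.27564335e+01, -1.26663275e+00, -1.53429347e+01,
       -5.25724702e-02,  6.53733354e-03,  1.69838409e-04]), 'tool_pos': array([ 0.14881529, -0.60631173,  0.19841045]), 'eef_rot': array([-0.70185375, -0.08558617,  0.70211599, -0.0843176 ]), 'contact_force': array([-0.04629   , -0.44431311,  0.59419444]), 'moment': array([ 0.02719762, -0.00046104,  0.0287653 ]), 'opening': 0.9993105725279655}
0.0187
scene [[389.7633898902327, 0.0, 321.54584451971124], [0.0, 389.7633898902327, 203.59932644857707], [0.0, 0.0, 1.0]] [[-0.05195, 0.99861, -0.00932, 0.06521], [0.79066, 0.03542, -0.61123, -0.40609], [-0.61004, -0.03912, -0.7914, 1.57967], [0.0, 0.0, 0.0, 1.0]]
top [[496.43732361814523, 0.0, 323.0941478505012], [0.0, 496.43732361814523, 200.68575889888407], [0.0, 0.0, 1.0]] [[-0.02703, -0.99963, -0.0009, -0.00099], [-0.99431, 0.02698, -0.10303, 0.57774], [0.10302, -0.00189, -0.99468, 1.71441], [0.0, 0.0, 0.0, 1.0]]
```

View pics/scene0.png

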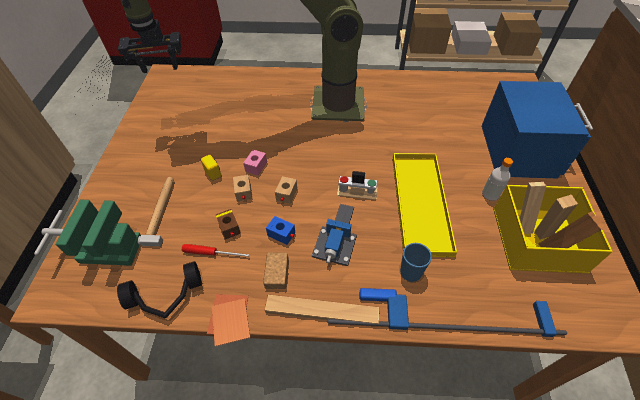

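View pics/top0.png

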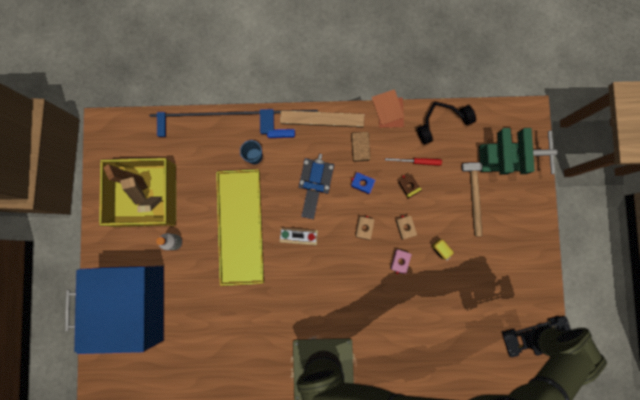

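```bash
cat > h.py <<'E'
from plant import telemetry, cams, job, r
import cv2,numpy as np
from scipy.spatial.transform import Rotation as R
def snap(n,crop=None,k=4,out=None):
    s=cams.snapshot(n); im=s["image"]
    if out:
        if crop: x0,y0,x1,y1=crop; im=cv2.resize(im[y0:y1,x0:x1],None,fx=k,fy=k,interpolation=cv2.INTER_CUBIC)
        cv2.imwrite(f"pics/{out}.png",im)
    return s
CAL={"scene":(np.array([[389.76339,0,321.545845],[0,389.76339,203.599326],[0,0,1]]),np.array([[-0.05195,0.99861,-0.00932,0.06521],[0.79066,0.03542,-0.61123,-0.40609],[-0.61004,-0.03912,-0.7914,1.57967],[0,0,0,1]])),
"top":(np.array([[496.437324,0,323.094148],[0,496.437324,200.685759],[0,0,1]]),np.array([[-0.02703,-0.99963,-0.0009,-0.00099],[-0.99431,0.02698,-0.10303,0.57774],[0.10302,-0.00189,-0.99468,1.71441],[0,0,0,1]]))}
def at(n,u,v,z):
    K,T=CAL[n]; d=T[:3,:3].T@np.linalg.solve(K,[u,v,1]); c=-T[:3,:3].T@T[:3,3]
    return c+d*(z-c[2])/d[2]
def px(n,p):
    K,T=CAL[n]; q=K@(T[:3,:3]@np.array(p)+T[:3,3]); return q[:2]/q[2]
def st():
    s=telemetry.get_state(); e=R.from_quat(s["eef_rot"]).as_matrix()
    print("t",round(s["clock"],2),"tcp",s["tool_pos"].round(4),"F",s["contact_force"].round(1),"op",round(s["opening"],3),"xax",e[:,0].round(3),"yax",e[:,1].round(3)); return s
E
python3 - <<'E'
from h import *
snap("top",(280,130,460,280),4,"t1")
snap("scene",(190,140,350,270),5,"s1")
snap("scene",(310,140,470,270),5,"s2")
E
```

```text
(no output)
```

View pics/t1.png

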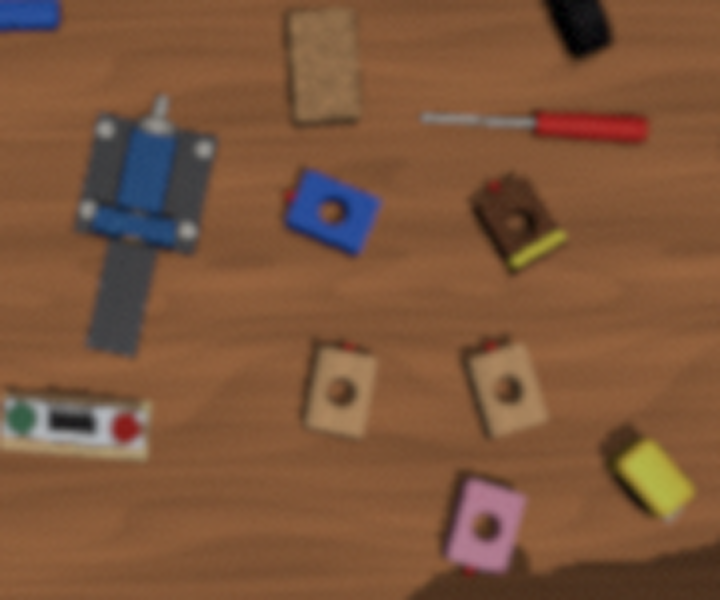

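View pics/s1.png

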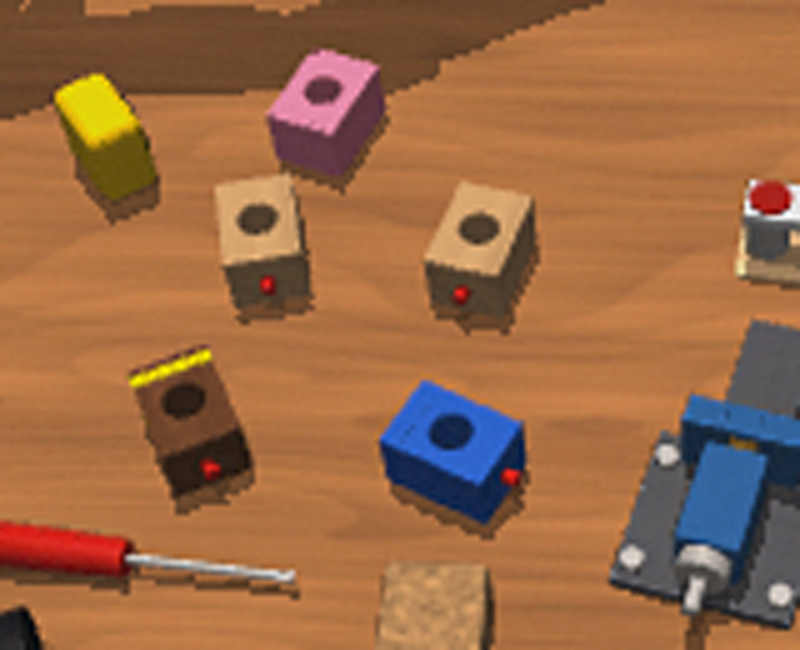

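View pics/s2.png

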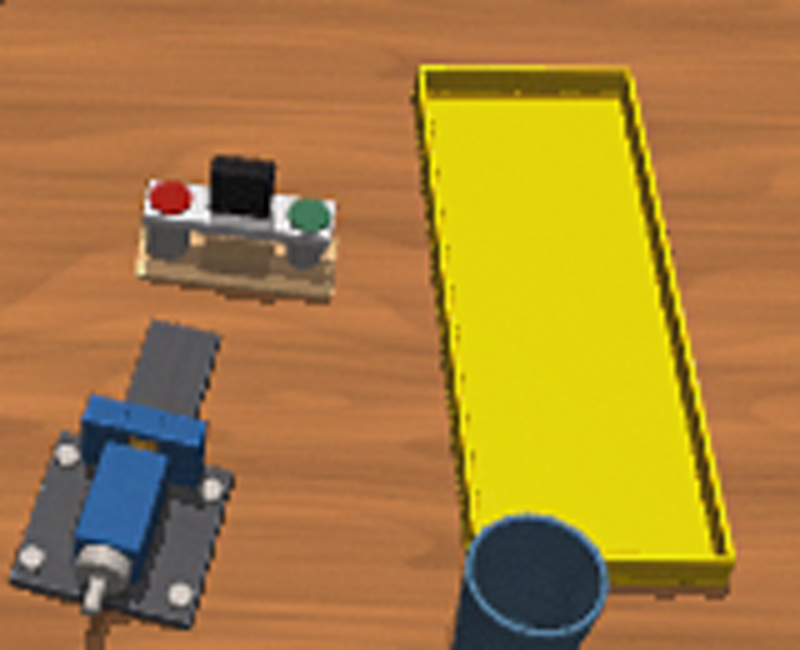

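```bash
cat > m.py <<'E'
from h import *
def T(c,z): return at("top",280+(c[0]+.5)/4-.5,130+(c[1]+.5)/4-.5,z)
def S1(c,z): return at("scene",190+(c[0]+.5)/5-.5,140+(c[1]+.5)/5-.5,z)
def S2(c,z): return at("scene",310+(c[0]+.5)/5-.5,140+(c[1]+.5)/5-.5,z)
def ang(a,b): d=b-a; return round(np.degrees(np.arctan2(d[1],d[0])),1)
E
python3 - <<'E'
from m import *
z=.044
print("A bore",T((519,221),z),S1((184,400),z))
print("P1 bore",T((508,388),z),S1((257,218),z))
print("P2 bore",T((342,391),z),S1((480,228),z))
def q(f,fl,fr,br,bl):
    P=[f(c,z) for c in (fl,fr,br,bl)]; c=sum(P)/4
    print(c.round(4),ang(P[3],P[0]),ang(P[2],P[1]),ang(P[1],P[0]) -90, [round(np.linalg.norm(P[i]-P[(i+1)%4]),4) for i in range(4)])
print("A top");q(T,(475,200),(524,174),(567,234),(514,270))
print("A sc");q(S1,(240,432),(160,458),(132,383),(210,352))
print("P1");q(T,(470,352),(526,343),(547,415),(492,438)); q(S1,(302,252),(224,262),(216,184),(293,175))
print("P2");q(T,(316,345),(379,354),(364,438),(305,427)); q(S1,(505,275),(427,258),(462,182),(535,198))
print("gauge green",T((21,418),.054),S2((309,216),.054)," red",T((126,428),.054),S2((171,198),.054))
print("tab top",T((72,423),.092),S2((243,167),.092))
print("green .057",T((21,418),.057),S2((309,216),.057))
print("bed end",T((88,348),.008),T((136,355),.008),S2((151,321),.008),S2((220,335),.008))
print("cheek top edge -x",T((92,229),.054),T((176,246),.054),"far",T((95,207),.054),T((178,222),.054),S2((91,396),.054),S2((207,422),.054))
print("housing far end", T((172,128),.048),T((128,122),.048))
print("tray",[at("top",u,v,.028).round(4) for u,v in((217,171),(260,169),(263,283),(219,284))])
print("tray sc",[S2(c,.028).round(4) for c in((420,67),(630,67),(733,555))])
E
```

```text
A bore [ 0.62339997 -0.31962115  0.044     ] [ 0.62309533 -0.32026474  0.044     ]
P1 bore [ 0.47783972 -0.30353887  0.044     ] [ 0.4773843  -0.30193064  0.044     ]
P2 bore [ 0.47913628 -0.15968861  0.044     ] [ 0.47948265 -0.15617264  0.044     ]
A top
[ 0.6248 -0.3205  0.044 ] 26.6 33.1 26.400000000000006 [np.float64(0.049), np.float64(0.0644), np.float64(0.0565), np.float64(0.0699)]
A sc
[ 0.6272 -0.3185  0.044 ] 26.8 28.1 25.099999999999994 [np.float64(0.0485), np.float64(0.0605), np.float64(0.05), np.float64(0.0653)]
P1
[ 0.4788 -0.3042  0.044 ] 11.9 13.7 7.599999999999994 [np.float64(0.0494), np.float64(0.0647), np.float64(0.0519), np.float64(0.0766)]
[ 0.477  -0.3009  0.044 ] 14.4 15.2 12.200000000000003 [np.float64(0.0496), np.float64(0.0681), np.float64(0.0505), np.float64(0.0675)]
P2
[ 0.4792 -0.1588  0.044 ] -9.6 -12.2 -9.700000000000003 [np.float64(0.0552), np.float64(0.074), np.float64(0.0518), np.float64(0.0718)]
[ 0.4791 -0.1547  0.044 ] -11.3 -12.9 -12.900000000000006 [np.float64(0.0525), np.float64(0.0672), np.float64(0.0507), np.float64(0.0667)]
gauge green [0.46
[... 322 characters left out ...]
6096483 0.008     ] [0.51765646 0.01858232 0.008     ] [0.51968112 0.02068704 0.008     ] [0.52902703 0.06507509 0.008     ]
cheek top edge -x [0.62515518 0.05320715 0.054     ] [ 0.60830383 -0.01933172  0.054     ] far [0.64437059 0.05015942 0.054     ] [ 0.62925772 -0.02163922  0.054     ] [ 0.6133675  -0.01420002  0.054     ] [0.62908097 0.05502758 0.054     ]
housing far end [ 0.71326707 -0.01867598  0.048     ] [0.71964545 0.01973768 0.048     ]
tray [array([0.6935, 0.3559, 0.028 ]), array([0.6965, 0.2037, 0.028 ]), array([0.2972, 0.1988, 0.028 ]), array([0.2979, 0.351 , 0.028 ])]
tray sc [array([0.302 , 0.2034, 0.028 ]), array([0.2957, 0.3499, 0.028 ]), array([0.6903, 0.3591, 0.028 ])]
```

```bash
cat >> h.py <<'E'
def to(x,y,z,jaw):
    """delta to tcp target with tool down and jaw axis at jaw deg (mod 180)"""
    s=st(); e=R.from_quat(s["eef_rot"]); m=e.as_matrix(); best=None
    for k in (0,180):
        a=np.radians(jaw+k); yv=np.array([np.cos(a),np.sin(a),0]); xv=np.array([0,0,-1.]); 
        t=R.from_matrix(np.column_stack([xv,yv,np.cross(xv,yv)])); rv=(t*e.inv()).as_rotvec()
        print("jaw now",round(np.degrees(np.arctan2(m[1,1],m[0,1])),1),"target",jaw+k,"rotdeg",np.degrees(rv).round(2),"frac",(rv/(np.pi/2)).round(4))
    d=np.array([x,y,z])-s["tool_pos"]; print("d mm",(d*1000).round(1),"frac",(d/.25).round(4),"rows",round(np.linalg.norm(d)/.05,1),"q",s["q"].round(2))
E
python3 - <<'E'
from m import *
to(.459,.0735,.16,-7)
for n,u,v,z in(("cup",252,152,.1),("blue",363,183,.044),("mallet head",472,167,.03),("handle",475,200,.02)):print(n,at("top",u,v,z).round(3))
E
```

```text
t 0.25 tcp [ 0.149  -0.6067  0.1989] F [-0.5  0.4 -0.4] op 0.998 xax [-0.     0.001 -1.   ] yax [ 0.238 -0.971 -0.001]
jaw now -76.2 target -7 rotdeg [-3.00e-02 -4.00e-02  6.92e+01] frac [-3.000e-04 -4.000e-04  7.689e-01]
jaw now -76.2 target 173 rotdeg [-4.000e-02  3.000e-02 -1.108e+02] frac [-5.0000e-04  4.0000e-04 -1.2311e+00]
d mm [310.  680.2 -38.9] frac [ 1.2401  2.7208 -0.1555] rows 15.0 q [ 1.36  0.69 -0.19  1.57  0.16  0.9  -0.22]
cup [0.743 0.221 0.1  ]
blue [ 0.634 -0.158  0.044]
mallet head [ 0.683 -0.546  0.03 ]
handle [ 0.566 -0.553  0.02 ]
```

Request:
send_rows:
  commands: [0.155,0.107,0,0,0,0.045,0.5,0.155,0.107,0,0,0,0.045,0.5,0.155,0.107,0,0,0,0.045,0.5,0.155,0.107,0,0,0,0.045,0.5,0.155,0.107,0,0,0,0.045,0.5,0.155,0.107,0,0,0,0.045,0.5,0.155,0.107,0,0,0,0.045,0.5,0.015,0.19,0,0,0,0.045,0.5,0.015,0.19,0,0,0,0.045,0.5,0.015,0.19,0,0,0,0.045,0.5,0.015,0.19,0,0,0,0.045,0.5,0.015,0.19,0,0,0,0.045,0.5]
  newtons: 40

```text
clock: 1.45
tool_pos: [0.4444, -0.1729, 0.1981]
eef_rot: [0.603, 0.368, -0.601, 0.375]
contact_force: [1.4, -0.1, -0.6]
opening: 0.502
```

```bash
python3 - <<'E'
from h import *
to(.459,.0735,.11,-7)
E
```

```text
t 1.45 tcp [ 0.4444 -0.1729  0.1981] F [ 1.4 -0.1 -0.6] op 0.502 xax [ 0.007 -0.007 -1.   ] yax [ 0.894 -0.449  0.01 ]
jaw now -26.7 target -7 rotdeg [ 0.31  0.48 19.66] frac [0.0035 0.0054 0.2184]
jaw now -26.7 target 173 rotdeg [   0.68   -0.44 -160.34] frac [ 0.0076 -0.0049 -1.7816]
d mm [ 14.6 246.4 -88.1] frac [ 0.0585  0.9854 -0.3523] rows 5.2 q [ 0.53  0.52 -0.39  2.    0.32  0.67 -0.53]
```

Request:
send_rows:
  commands: [0.01,0.164,-0.045,0,0,0.036,0.5,0.01,0.164,-0.045,0,0,0.036,0.5,0.01,0.164,-0.045,0,0,0.036,0.5,0.01,0.164,-0.045,0,0,0.036,0.5,0.01,0.164,-0.045,0,0,0.036,0.5,0.01,0.164,-0.045,0,0,0.036,0.5,0,0,0,0,0,0,0.5,0,0,0,0,0,0,0.5]

```text
clock: 2.25
tool_pos: [0.4613, 0.092, 0.1298]
eef_rot: [0.529, 0.472, -0.519, 0.478]
contact_force: [-0.1, -0.0, -0.2]
opening: 0.498
```

```bash
python3 - <<'E'
from h import *
to(.459,.0735,.057,-7)
snap("top",(240,180,400,300),5,"t2");snap("scene",(290,100,450,220),5,"s3")
E
```

```text
t 2.25 tcp [0.4613 0.092  0.1298] F [-0.1 -0.  -0.2] op 0.498 xax [ 0.017  0.003 -1.   ] yax [ 0.995 -0.098  0.016]
jaw now -5.6 target -7 rotdeg [-0.14  0.96 -1.38] frac [-0.0016  0.0107 -0.0153]
jaw now -5.6 target 173 rotdeg [ -1.49  -0.22 178.61] frac [-0.0166 -0.0025  1.9846]
d mm [ -2.3 -18.5 -72.8] frac [-0.0091 -0.0742 -0.2913] rows 1.5 q [-0.07  0.62 -0.36  2.1   0.47  0.48 -0.88]
```

View pics/t2.png

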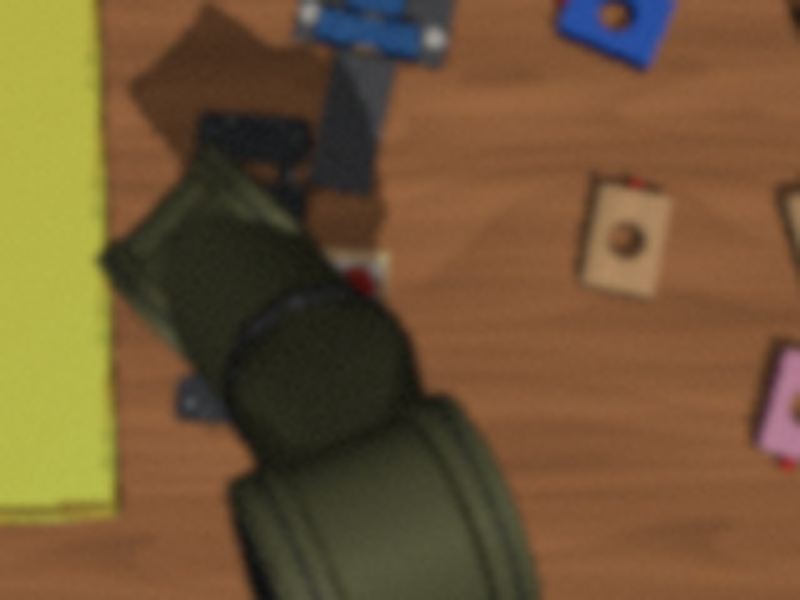

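View pics/s3.png

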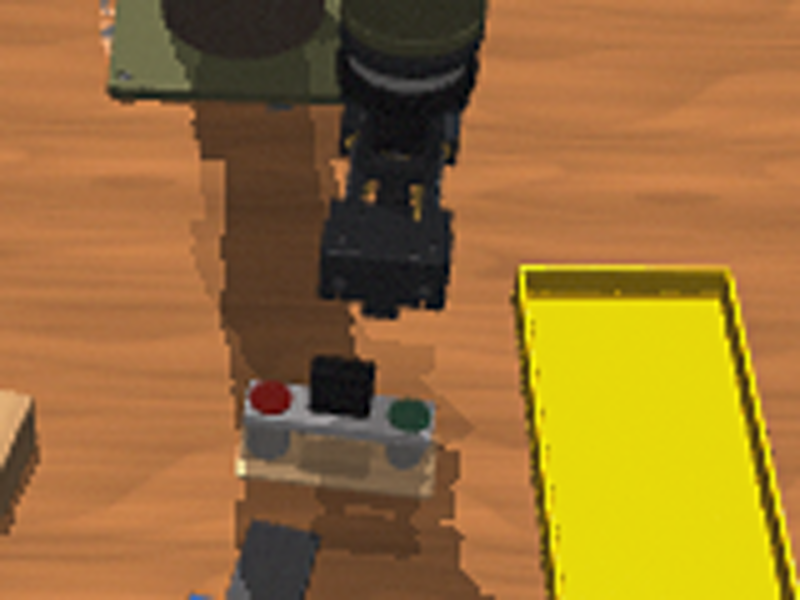

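Request:
send_rows:
  commands: [-0.009,-0.074,0,-0.002,0.011,-0.015,0.5,0,0,0,0,0,0,0.5,0,0,-0.09,0,0,0,0.5,0,0,-0.09,0,0,0,0.5,0,0,-0.09,0,0,0,0.5,0,0,0,0,0,0,0.5]

```text
clock: 2.95
tool_pos: [0.4626, 0.0665, 0.0634]
eef_rot: [0.536, 0.462, -0.531, 0.466]
contact_force: [-1.4, 0.2, 0.6]
opening: 0.494
```

```bash
python3 - <<'E'
from h import *
to(.459,.0735,.057,-7)
E
```

```text
t 2.95 tcp [0.4626 0.0665 0.0634] F [-1.4  0.2  0.6] op 0.494 xax [ 0.008  0.    -1.   ] yax [ 0.99  -0.138  0.008]
jaw now -8.0 target -7 rotdeg [-0.03  0.47  0.95] frac [-0.0003  0.0052  0.0106]
jaw now -8.0 target 173 rotdeg [ 7.3000e-01  4.0000e-02 -1.7905e+02] frac [ 8.2000e-03  5.0000e-04 -1.9894e+00]
d mm [-3.6  7.  -6.4] frac [-0.0142  0.028  -0.0257] rows 0.2 q [-0.1   0.74 -0.23  2.15  0.56  0.29 -0.95]
```

Request:
send_rows:
  commands: [-0.014,0.024,-0.02,0,0.005,0.01,0.5,0,0,0,0,0,0,0.5,0,0,0,0,0,0,0.5]

```text
clock: 3.25
tool_pos: [0.4599, 0.0729, 0.06]
eef_rot: [0.531, 0.468, -0.529, 0.468]
contact_force: [0.5, 0.3, -0.2]
opening: 0.501
```

```bash
python3 - <<'E'
from h import *
to(.459,.0735,.057,-7)
E
```

```text
t 3.25 tcp [0.4599 0.0729 0.06  ] F [ 0.5  0.3 -0.2] op 0.501 xax [ 0.002  0.001 -1.   ] yax [ 0.992 -0.123  0.002]
jaw now -7.1 target -7 rotdeg [-0.08  0.13  0.07] frac [-0.0009  0.0015  0.0008]
jaw now -7.1 target 173 rotdeg [ 2.1000e-01  1.3000e-01 -1.7993e+02] frac [ 2.3000e-03  1.4000e-03 -1.9992e+00]
d mm [-0.9  0.6 -3. ] frac [-0.0036  0.0026 -0.012 ] rows 0.1 q [-0.11  0.75 -0.23  2.15  0.56  0.29 -0.95]
```

Request:
send_rows:
  commands: [-0.002,0.001,-0.01,0,0,0,0.5,0,0,0,0,0,0,0.9,0,0,0,0,0,0,1,0,0,0,0,0,0,1,0,0,0,0,0,0,1,0,0,0,0,0,0,1,0,0,0,0,0,0,1]
  newtons: 40

```text
clock: 3.95
tool_pos: [0.4607, 0.0733, 0.0592]
eef_rot: [0.532, 0.467, -0.528, 0.469]
contact_force: [0.3, 0.1, -0.5]
opening: 0.008
```

```bash
python3 - <<'E'
from h import *
st()
E
```

```text
t 3.95 tcp [0.4607 0.0733 0.0592] F [ 0.3  0.1 -0.5] op 0.008 xax [ 0.006  0.003 -1.   ] yax [ 0.992 -0.124  0.006]
```

```bash
python3 - <<'E'
from h import *
snap("top",(240,180,400,300),5,"t3");snap("scene",(290,100,450,220),5,"s4")
E
```

```text
(no output)
```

View pics/t3.png

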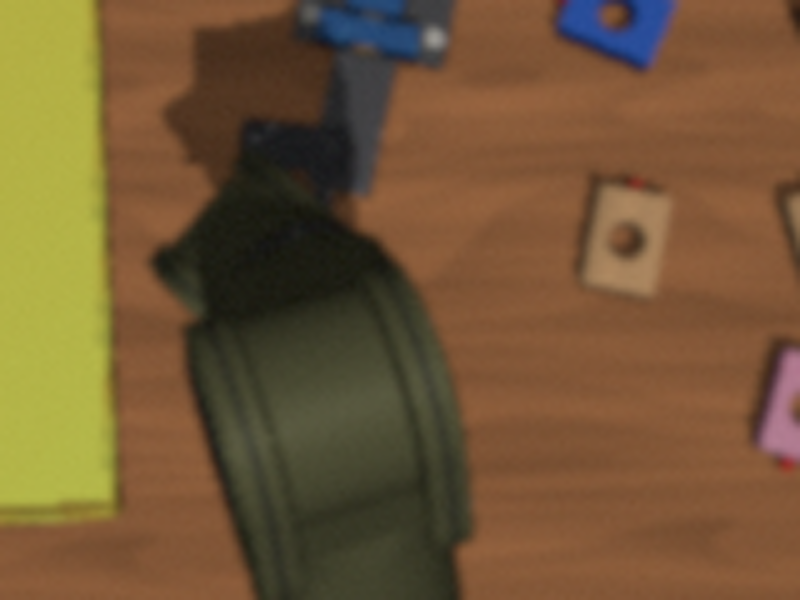

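View pics/s4.png

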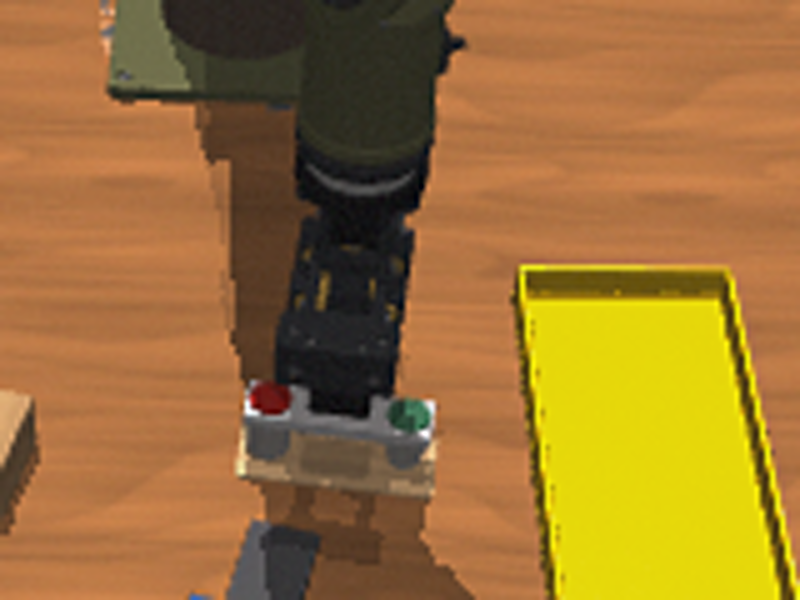

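```bash
python3 - <<'E'
from h import *
for p in((.4613,.092,.1298),(.4607,.0733,.0592),(.4607,.0733,.0779),(.459,.0735,.092),(.459,.0735,.052)):
    u=px("scene",p); t=px("top",p); print(p,(u-[290,100])*5,(t-[240,180])*5)
E
```

```text
(0.4613, 0.092, 0.1298) [373.39877243 325.98603513] [255.01119403 267.88979692]
(0.4607, 0.0733, 0.0592) [335.4968443  400.30753878] [288.99052083 271.84723162]
(0.4607, 0.0733, 0.0779) [337.35338296 380.84676153] [287.56889309 270.86776594]
(0.459, 0.0735, 0.092) [339.08930997 363.86076797] [286.23362276 272.65267917]
(0.459, 0.0735, 0.052) [335.0956161  405.69330858] [289.29318413 274.69769826]
```

Request:
send_rows:
  commands: [0,0,0,0,0,0,0.5,0,0,0,0,0,0,0.5,0,0,0,0,0,0,0.5,0,0,0.1,0,0,0,0.5,0,0,0.1,0,0,0,0.5,0,0,0.12,0,0,0,0.5,0,0,0.12,0,0,0,0.5,0,0,0.1,0,0,0,0.5,0,0,0,0,0,0,0.5,0,0,0,0,0,0,0.5]

```text
clock: 5.05
tool_pos: [0.4585, 0.0728, 0.1981]
eef_rot: [0.531, 0.468, -0.529, 0.468]
contact_force: [0.1, 0.4, -1.0]
opening: 0.5
```

```bash
python3 - <<'E'
from h import *
s=st(); p=s["tool_pos"]
print((px("scene",p)-[290,60])*5,(px("top",p)-[240,180])*5)
snap("top",(240,180,400,300),5,"t4");snap("scene",(290,60,450,180),5,"s5")
E
```

```text
t 5.05 tcp [0.4585 0.0728 0.1981] F [ 0.1  0.4 -1. ] op 0.5 xax [ 0.002  0.001 -1.   ] yax [ 0.992 -0.123  0.002]
[349.47311664 441.00795542] [278.56313228 267.46788391]
```

View pics/s5.png

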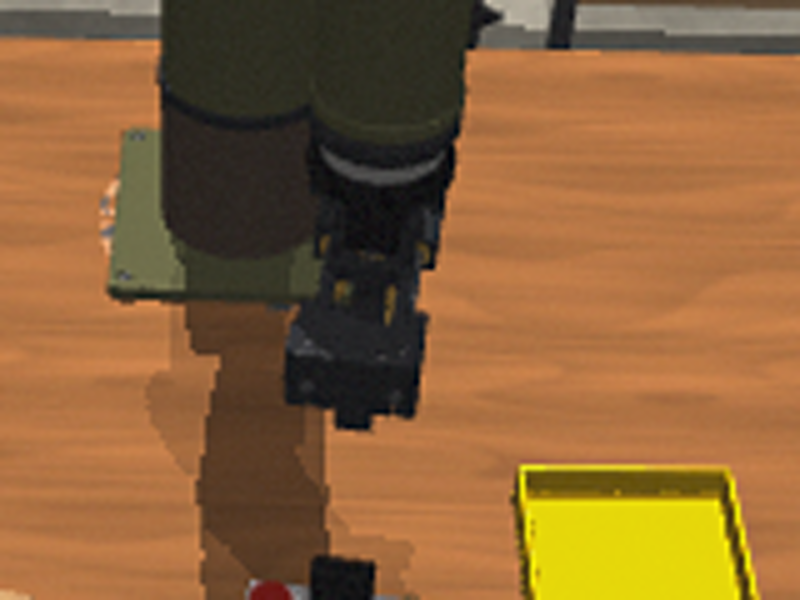

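View pics/t4.png

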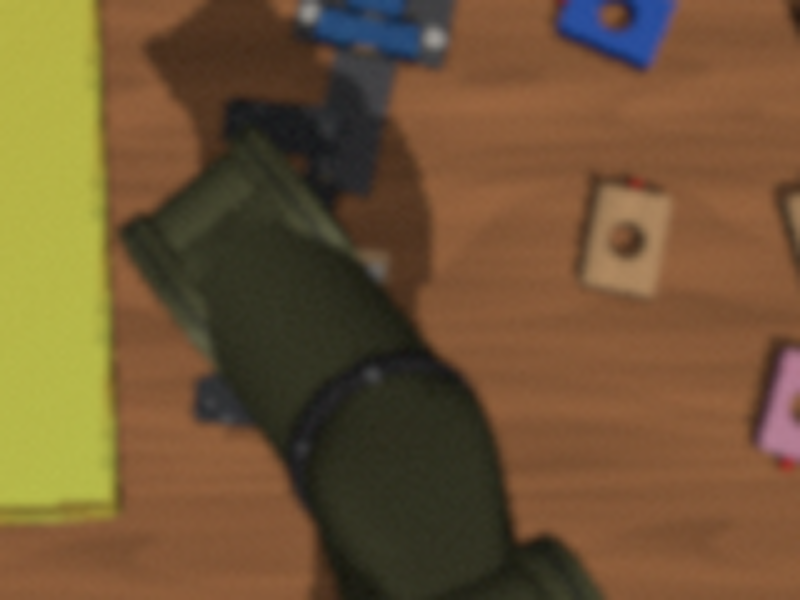

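```bash
python3 - <<'E'
from h import *
for p in((.5515,.0615,.262),(.5515,.0615,.30),(.49,.069,.198),(.48,.069,.198),(.4585,.0728,.1981)):print(p,(px("scene",p)-[290,60])*5,(px("top",p)-[240,180])*5)
s=st()
K,T=CAL["scene"]
for n in("scene","top"):
  q=cams.snapshot(n); print(np.abs(q["intrinsics"]-CAL[n][0]).max(),np.abs(q["world_to_cam"]-CAL[n][1]).max())
E
```

```text
(0.5515, 0.0615, 0.262) [337.87283807 476.61979252] [287.93527019 110.07332611]
(0.5515, 0.0615, 0.3) [342.58408845 424.27449757] [284.60435525 103.64504801]
(0.49, 0.069, 0.198) [343.36145885 479.47457362] [283.45050092 217.4041844 ]
(0.48, 0.069, 0.198) [343.25500623 467.09851909] [283.79191894 233.23155447]
(0.4585, 0.0728, 0.1981) [349.5504915  441.00851868] [278.49154051 267.48847252]
t 5.15 tcp [0.4582 0.0728 0.1975] F [-0.1  0.1 -0.7] op 0.502 xax [ 0.001  0.001 -1.   ] yax [ 0.992 -0.123  0.001]
4.802887474397721e-07 4.252817285888e-06
3.8185476114449557e-07 4.860079069912704e-06
```

```bash
python3 - <<'E'
from h import *
im=cv2.imread("pics/scene0.png")[0:120,90:250]; cv2.imwrite("pics/s0c.png",cv2.resize(im,None,fx=5,fy=5,interpolation=cv2.INTER_CUBIC))
y=np.array([.238,-.971,0]);b=np.array([.149,-.607,.199])
for o in(-.0615,-.044,0,.044,.0615): print((px("scene",b+o*y)-[90,0])*5,(px("scene",b+o*y+[0,0,.04])-[90,0])*5)
E
```

```text
[456.20828453 386.99811861] [438.9643657  336.15337071]
[430.61015416 389.9846322 ] [412.7317273  339.13924637]
[365.93598545 397.53011622] [346.44678527 346.68399241]
[300.80997157 405.12831666] [279.68762717 354.28271511]
[274.78093268 408.165104  ] [253.0027454  357.32006643]
```

View pics/s0c.png

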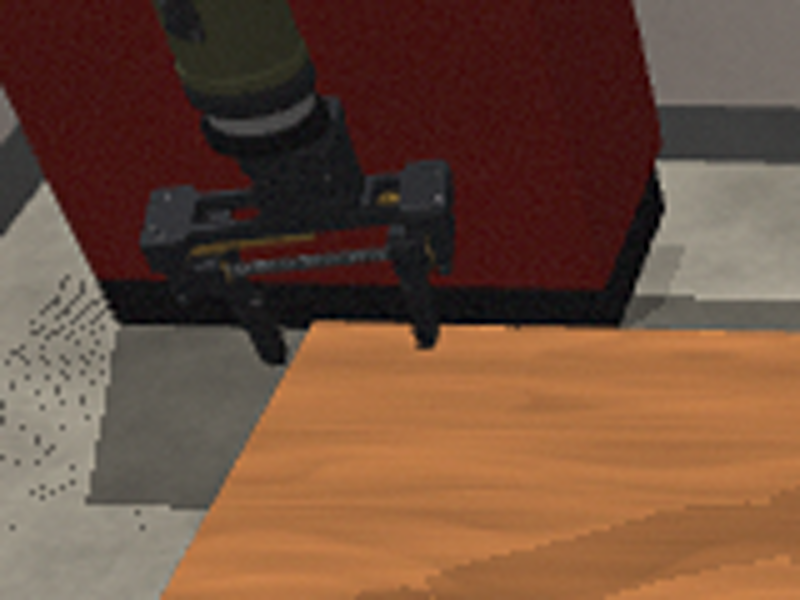

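Request:
send_rows:
  commands: [0,-0.15,-0.05,0,0,0,1,0,-0.15,-0.08,0,0,0,1,0,-0.15,-0.1,0,0,0,1,0,-0.03,-0.12,0,0,0,1,0,0,-0.12,0,0,0,1,0,0,-0.08,0,0,0,1,0,0,0,0,0,0,1,0,0,0,0,0,0,1]

```text
clock: 6.05
tool_pos: [0.4545, -0.0501, 0.0499]
eef_rot: [-0.527, -0.472, 0.531, -0.467]
contact_force: [-0.6, 0.2, 0.3]
opening: 0.007
```

Request:
send_rows:
  commands: [0,0,-0.04,0,0,0,1,0,0,-0.04,0,0,0,1,0,0,-0.04,0,0,0,1,0,0,-0.04,0,0,0,1,0,0,0,0,0,0,1]

```text
clock: 6.55
tool_pos: [0.458, -0.0485, 0.0107]
eef_rot: [0.53, 0.471, -0.527, 0.468]
contact_force: [-0.7, -0.2, -0.0]
opening: 0.003
```

```bash
python3 - <<'E'
from h import *
s=st(); p=s["tool_pos"]
print((px("scene",p)-[230,120])*5,(px("scene",p+[0,0,.035])-[230,120])*5)
snap("scene",(230,120,390,240),5,"s6")
E
```

```text
t 6.55 tcp [ 0.458  -0.0485  0.0107] F [-0.7 -0.2 -0. ] op 0.003 xax [-0.     0.005 -1.   ] yax [ 0.993 -0.118 -0.001]
[447.07024348 339.29735019] [446.33489511 304.64394592]
```

View pics/s6.png

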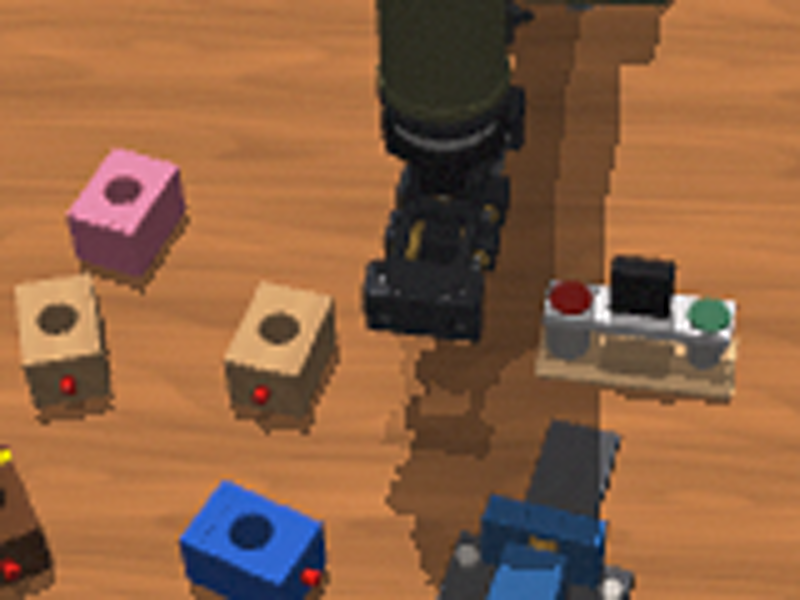

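Request:
send_rows:
  commands: [0,0,-0.03,0,0,0,1,0,0,-0.03,0,0,0,1,0,0,-0.03,0,0,0,1,0,0,-0.02,0,0,0,1,0,0,0,0,0,0,1]

```text
clock: 7.1
tool_pos: [0.4597, -0.0482, -0.0172]
eef_rot: [0.531, 0.47, -0.526, 0.469]
contact_force: [0.7, -1.2, 0.7]
opening: 0.006
```

Request:
send_rows:
  commands: [0,0,-0.02,0,0,0,1,0,0,-0.012,0,0,0,1]

```text
clock: 7.3
tool_pos: [0.46, -0.0483, -0.0252]
eef_rot: [0.531, 0.47, -0.527, 0.469]
contact_force: [-0.6, 0.5, 0.4]
opening: 0.001
```

Request:
send_rows:
  commands: [0,0,-0.012,0,0,0,1,0,0,0,0,0,0,1]

```text
clock: 7.5
tool_pos: [0.4599, -0.0483, -0.0286]
eef_rot: [0.531, 0.47, -0.527, 0.469]
contact_force: [0.4, 0.1, 0.2]
opening: 0.003
```

Request:
send_rows:
  commands: [0,0,-0.012,0,0,0,1,0,0,0,0,0,0,1]

```text
clock: 7.7
tool_pos: [0.4599, -0.0484, -0.0314]
eef_rot: [0.531, 0.47, -0.526, 0.469]
contact_force: [-0.5, -0.1, -0.2]
opening: 0.004
```

Request:
send_rows:
  commands: [0,0,-0.012,0,0,0,1,0,0,0,0,0,0,1]

```text
clock: 7.9
tool_pos: [0.46, -0.0485, -0.0341]
eef_rot: [0.531, 0.47, -0.526, 0.469]
contact_force: [0.6, 0.5, 0.7]
opening: 0.01
```

Request:
send_rows:
  commands: [0,0,-0.012,0,0,0,1]

```text
clock: 8.0
tool_pos: [0.4602, -0.0486, -0.0367]
eef_rot: [0.531, 0.47, -0.526, 0.469]
contact_force: [0.1, 0.4, 0.5]
opening: 0.004
```

Request:
send_rows:
  commands: [0,0,-0.008,0,0,0,1]

```text
clock: 8.1
tool_pos: [0.4603, -0.0486, -0.0385]
eef_rot: [0.53, 0.47, -0.526, 0.47]
contact_force: [0.7, 0.8, -0.9]
opening: 0.007
```

Request:
send_rows:
  commands: [0,0,-0.008,0,0,0,1]

```text
clock: 8.2
tool_pos: [0.4603, -0.0488, -0.0392]
eef_rot: [0.531, 0.47, -0.526, 0.47]
contact_force: [-3.3, -0.1, 39.6]
opening: 0.006
```

Request:
send_rows:
  commands: [0,0,-0.008,0,0,0,1]

```text
clock: 8.3
tool_pos: [0.4604, -0.0488, -0.0391]
eef_rot: [0.531, 0.469, -0.526, 0.471]
contact_force: [-2.3, -0.6, 30.6]
opening: 0.002
```

```bash
sed -i 's/d=np.array(\[x,y,z\])-s\["tool_pos"\]/d=np.array([x,y,z-.039])-s["tool_pos"]/; s/"""delta to tcp/"""TRUE z (reported+.039); delta to tcp/' h.py; grep -n "039" h.py
```

```text
10:CAL={"scene":(np.array([[389.76339,0,321.545845],[0,389.76339,203.599326],[0,0,1]]),np.array([[-0.05195,0.99861,-0.00932,0.06521],[0.79066,0.03542,-0.61123,-0.40609],[-0.61004,-0.03912,-0.7914,1.57967],[0,0,0,1]])),
21:    """TRUE z (reported+.039); delta to tcp target with tool down and jaw axis at jaw deg (mod 180)"""
27:    d=np.array([x,y,z-.039])-s["tool_pos"]; print("d mm",(d*1000).round(1),"frac",(d/.25).round(4),"rows",round(np.linalg.norm(d)/.05,1),"q",s["q"].round(2))
```

Request:
send_rows:
  commands: [0,0,0.06,0,0,0,0.5,0,0,0.15,0,0,0,0.5,0,0,0.15,0,0,0,0.5,0,0,0.12,0,0,0,0.5,0,0.14,0,0,0,0,0.5,0,0.14,0,0,0,0,0.5,0,0.12,0,0,0,0,0.5,0,0.05,0,0,0,0,0.5,0,0.02,0,0,0,0,0.5,0,0,0,0,0,0,0.5,0,0,0,0,0,0,0.5]

```text
clock: 9.4
tool_pos: [0.456, 0.0651, 0.0692]
eef_rot: [-0.531, -0.468, 0.531, -0.466]
contact_force: [-0.5, -0.5, -1.0]
opening: 0.502
```

```bash
python3 - <<'E'
from h import *
to(.459,.0735,.057,-7)
E
```

```text
t 9.4 tcp [0.456  0.0651 0.0692] F [-0.5 -0.5 -1. ] op 0.502 xax [-0.003  0.002 -1.   ] yax [ 0.992 -0.127 -0.003]
jaw now -7.3 target -7 rotdeg [-0.14 -0.18  0.31] frac [-0.0016 -0.002   0.0035]
jaw now -7.3 target 173 rotdeg [  -0.28    0.22 -179.69] frac [-0.0031  0.0025 -1.9965]
d mm [  3.    8.4 -51.2] frac [ 0.0118  0.0336 -0.2049] rows 1.0 q [ 0.07  0.76 -0.5   2.15  0.87  0.45 -1.25]
```

Request:
send_rows:
  commands: [0.01,0.03,0,-0.001,-0.002,0.003,0.5,0,0,-0.06,0,0,0,0.5,0,0,-0.06,0,0,0,0.5,0,0,-0.05,0,0,0,0.5,0,0,-0.02,0,0,0,0.5,0,0,0,0,0,0,0.5,0,0,0,0,0,0,0.5]

```text
clock: 10.1
tool_pos: [0.4599, 0.0682, 0.0199]
eef_rot: [-0.531, -0.466, 0.532, -0.467]
contact_force: [0.4, -0.1, -0.0]
opening: 0.497
```

```bash
python3 - <<'E'
from h import *
to(.459,.0735,.057,-7)
E
```

```text
t 10.1 tcp [0.4599 0.0682 0.0199] F [ 0.4 -0.1 -0. ] op 0.497 xax [ 0.    -0.002 -1.   ] yax [ 0.991 -0.131  0.   ]
jaw now -7.5 target -7 rotdeg [0.12 0.01 0.5 ] frac [0.0013 0.0001 0.0056]
jaw now -7.5 target 173 rotdeg [ 1.000e-02 -1.900e-01 -1.795e+02] frac [ 1.0000e-04 -2.1000e-03 -1.9944e+00]
d mm [-0.9  5.3 -1.9] frac [-0.0036  0.0212 -0.0077] rows 0.1 q [-0.03  0.84 -0.35  2.16  1.02  0.31 -1.4 ]
```

Request:
send_rows:
  commands: [-0.003,0.021,-0.004,0.001,0,0.005,0.5,0,0,0,0,0,0,0.5,0,0,0,0,0,0,0.9,0,0,0,0,0,0,1,0,0,0,0,0,0,1,0,0,0,0,0,0,1,0,0,0,0,0,0,1,0,0,0,0,0,0,1]
  newtons: 50

```text
clock: 10.9
tool_pos: [0.46, 0.0741, 0.0204]
eef_rot: [0.531, 0.468, -0.529, 0.469]
contact_force: [-0.5, 0.7, -0.5]
opening: 0.176
```

```bash
python3 - <<'E'
from h import *
to(.459,.0735,.12,-7)
snap("scene",(310,120,430,210),6,"s7")
E
```

```text
t 10.9 tcp [0.46   0.0741 0.0204] F [-0.5  0.7 -0.5] op 0.176 xax [ 0.003  0.001 -1.   ] yax [ 0.992 -0.123  0.003]
jaw now -7.1 target -7 rotdeg [-0.05  0.15  0.06] frac [-0.0006  0.0017  0.0006]
jaw now -7.1 target 173 rotdeg [ 2.4000e-01  8.0000e-02 -1.7994e+02] frac [ 2.7000e-03  9.0000e-04 -1.9994e+00]
d mm [-1.  -0.6 60.6] frac [-0.0042 -0.0025  0.2425] rows 1.2 q [-0.04  0.84 -0.35  2.16  1.02  0.3  -1.4 ]
```

View pics/s7.png

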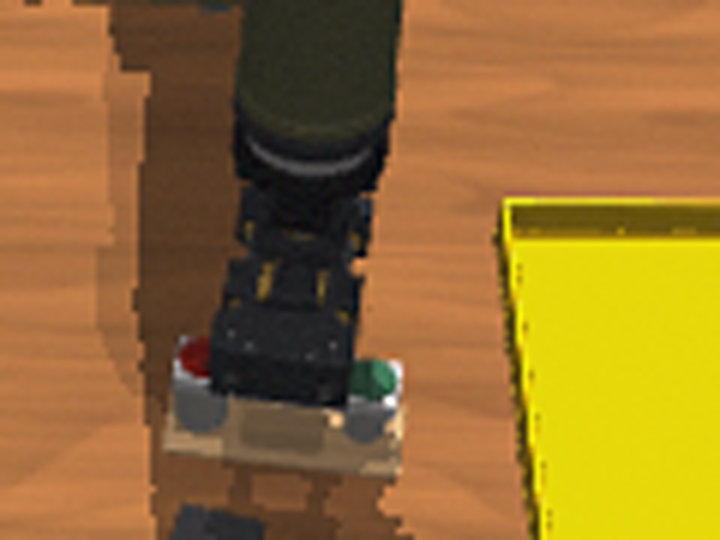

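Request:
send_rows:
  commands: [0,0,0.06,0,0,0,1,0,0,0.12,0,0,0,1,0,0,0.14,0,0,0,1,0,0,0.08,0,0,0,1,0,0,0,0,0,0,1]

```text
clock: 11.45
tool_pos: [0.4577, 0.0733, 0.1222]
eef_rot: [-0.529, -0.469, 0.531, -0.468]
contact_force: [0.7, 0.0, -0.9]
opening: 0.174
```

```bash
python3 - <<'E'
from h import *
to(.6175,-.3647,.16,-7)
snap("scene",(290,100,410,190),6,"s8"); snap("top",(240,180,400,300),5,"t5")
E
```

```text
t 11.45 tcp [0.4577 0.0733 0.1222] F [ 0.7  0.  -0.9] op 0.174 xax [-0.003 -0.001 -1.   ] yax [ 0.993 -0.122 -0.003]
jaw now -7.0 target -7 rotdeg [ 0.06 -0.17  0.  ] frac [ 0.0007 -0.0019  0.0001]
jaw now -7.0 target 173 rotdeg [-2.7000e-01 -9.0000e-02 -1.7999e+02] frac [-3.0000e-03 -1.0000e-03 -1.9999e+00]
d mm [ 159.8 -438.    -1.2] frac [ 0.6392 -1.7521 -0.0047] rows 9.3 q [ 0.14  0.68 -0.63  2.1   0.73  0.59 -1.14]
```

View pics/s8.png

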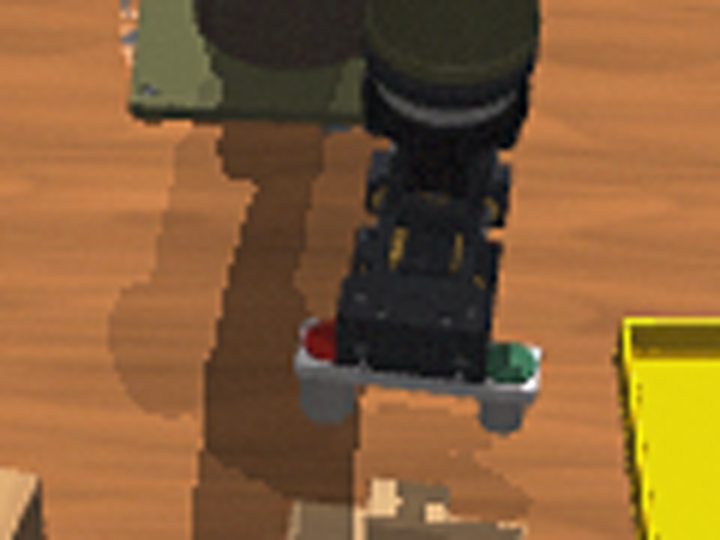

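Request:
send_rows:
  commands: [0.04,-0.1,0,0,0,0,1,0.062,-0.17,0,0,0,0,1,0.062,-0.17,0,0,0,0,1,0.062,-0.17,0,0,0,0,1,0.062,-0.17,0,0,0,0,1,0.062,-0.17,0,0,0,0,1,0.062,-0.17,0,0,0,0,1,0.062,-0.17,0,0,0,0,1,0.062,-0.17,0,0,0,0,1,0.05,-0.14,0,0,0,0,1,0.03,-0.07,0,0,0,0,1,0,0,0,0,0,0,1]

```text
clock: 12.75
tool_pos: [0.599, -0.3623, 0.0928]
eef_rot: [-0.515, -0.48, 0.539, -0.462]
contact_force: [0.1, 1.0, -1.3]
opening: 0.176
```

```bash
python3 - <<'E'
from h import *
to(.6175,-.3647,.126,-7)
E
```

```text
t 12.75 tcp [ 0.599  -0.3623  0.0928] F [ 0.1  1.  -1.3] op 0.176 xax [-0.043 -0.003 -0.999] yax [ 0.993 -0.112 -0.042]
jaw now -6.4 target -7 rotdeg [ 0.17 -2.45 -0.56] frac [ 0.0019 -0.0272 -0.0063]
jaw now -6.4 target 173 rotdeg [  3.84   0.27 179.4 ] frac [0.0426 0.003  1.9933]
d mm [18.5 -2.4 -5.8] frac [ 0.0739 -0.0095 -0.0233] rows 0.4 q [ 0.78  1.01 -0.7   1.34  0.69  1.08 -0.15]
```

Request:
send_rows:
  commands: [0.037,-0.004,0.005,0.001,-0.014,-0.003,1,0.03,-0.004,0,0.001,-0.012,-0.003,1,0,0,0,0,0,0,1,0,0,0,0,0,0,1]

```text
clock: 13.15
tool_pos: [0.6149, -0.3584, 0.0894]
eef_rot: [-0.527, -0.473, 0.529, -0.468]
contact_force: [0.2, -0.3, -1.8]
opening: 0.178
```

```bash
python3 - <<'E'
from h import *
to(.6175,-.3647,.126,-7)
snap("scene",(180,170,300,260),6,"s9"); snap("top",(360,140,480,230),6,"t6")
E
```

```text
t 13.15 tcp [ 0.6149 -0.3584  0.0894] F [ 0.2 -0.3 -1.8] op 0.178 xax [-0.006  0.004 -1.   ] yax [ 0.993 -0.116 -0.007]
jaw now -6.6 target -7 rotdeg [-0.25 -0.36 -0.37] frac [-0.0028 -0.004  -0.0041]
jaw now -6.6 target 173 rotdeg [  0.56  -0.39 179.63] frac [ 0.0062 -0.0044  1.9959]
d mm [ 2.6 -6.3 -2.4] frac [ 0.0103 -0.0253 -0.0097] rows 0.1 q [ 0.78  1.02 -0.71  1.33  0.69  1.05 -0.15]
```

View pics/s9.png

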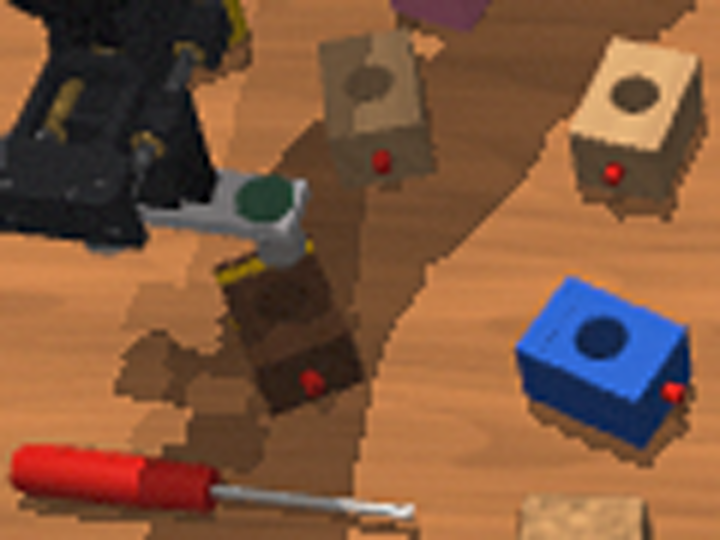

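View pics/t6.png

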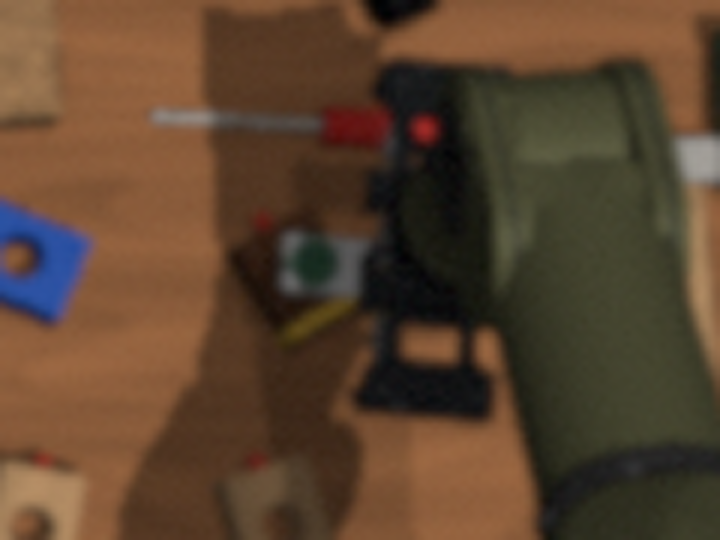

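```bash
python3 - <<'E'
from h import *
S=lambda c,z:at("scene",180+(c[0]+.5)/6-.5,170+(c[1]+.5)/6-.5,z)
T=lambda c,z:at("top",360+(c[0]+.5)/6-.5,140+(c[1]+.5)/6-.5,z)
for z in(.118,.122,.126): print(z,S((265,198),z),T((316,261),z))
a=np.radians(83.4); print(.6149+.045*np.cos(a),-.3584+.045*np.sin(a))
print("A bore",S((287,297),.044), "plug tip bottom", S((284,262),.08))
E
```

```text
0.118 [ 0.61521196 -0.31443557  0.118     ] [ 0.61948075 -0.31633858  0.118     ]
0.122 [ 0.61825495 -0.31296364  0.122     ] [ 0.61894232 -0.31560261  0.122     ]
0.126 [ 0.62129795 -0.31149171  0.126     ] [ 0.61840389 -0.31486664  0.126     ]
0.620072171772179 -0.31369822554798216
A bore [ 0.62105803 -0.31757071  0.044     ] plug tip bottom [ 0.62530225 -0.31090801  0.08      ]
```

Request:
send_rows:
  commands: [0.018,-0.024,0,-0.003,-0.004,-0.004,1,0,0,0,0,0,0,1,0,0,-0.04,0,0,0,1,0,0,-0.04,0,0,0,1,0,0,-0.02,0,0,0,1,0,0,0,0,0,0,1,0,0,0,0,0,0,1]

```text
clock: 13.95
tool_pos: [0.6194, -0.3647, 0.0623]
eef_rot: [-0.529, -0.468, 0.53, -0.469]
contact_force: [0.2, 0.8, -0.7]
opening: 0.177
```

```bash
python3 - <<'E'
from h import *
to(.6194,-.3644,.1,-6.6)
snap("scene",(180,170,300,260),6,"s10"); snap("top",(360,140,480,230),6,"t7")
E
```

```text
t 13.95 tcp [ 0.6194 -0.3647  0.0623] F [ 0.2  0.8 -0.7] op 0.177 xax [-0.    -0.001 -1.   ] yax [ 0.993 -0.122  0.   ]
jaw now -7.0 target -6.6 rotdeg [ 0.07 -0.    0.39] frac [ 0.0008 -0.      0.0044]
jaw now -7.0 target 173.4 rotdeg [-0.0000e+00 -1.1000e-01 -1.7961e+02] frac [-0.0000e+00 -1.2000e-03 -1.9956e+00]
d mm [ 0.   0.3 -1.3] frac [ 0.0001  0.0012 -0.0052] rows 0.0 q [ 0.78  1.05 -0.69  1.33  0.72  1.01 -0.17]
```

View pics/s10.png

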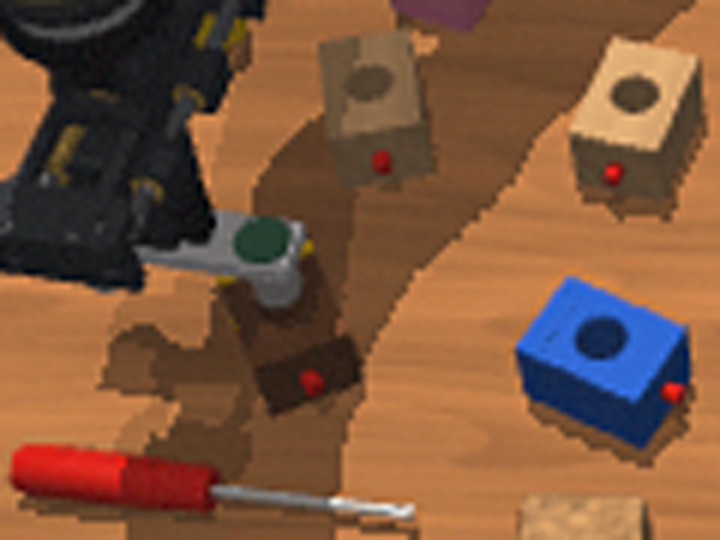

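View pics/t7.png

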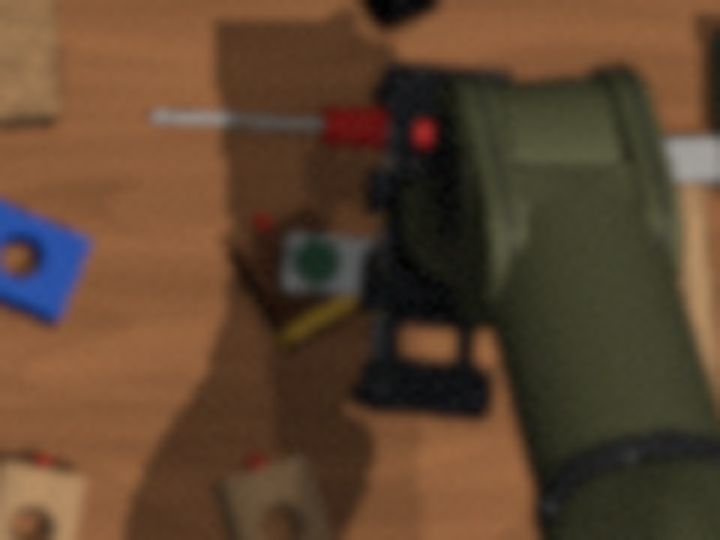

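```bash
python3 - <<'E'
from h import *
a=cv2.imread("pics/scene0.png")[205:240,210:245]; b=cv2.imread("pics/s10.png")
s=snap("scene"); c=s["image"][205:240,210:245]
f=lambda i:np.clip(cv2.resize(i,None,fx=11,fy=11,interpolation=cv2.INTER_NEAREST).astype(float)*2.2,0,255).astype(np.uint8)
cv2.imwrite("pics/cmp.png",np.hstack([f(a),f(c)]))
E
```

```text
(no output)
```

View pics/cmp.png

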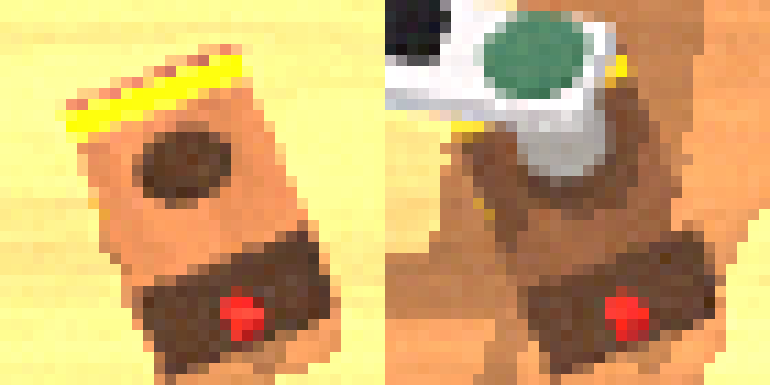

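Request:
send_rows:
  commands: [0,0.001,-0.016,0,0,0,1,0,0,-0.016,0,0,0,1,0,0,-0.012,0,0,0,1,0,0,0,0,0,0,1]

```text
clock: 14.5
tool_pos: [0.6201, -0.3652, 0.0519]
eef_rot: [-0.53, -0.467, 0.53, -0.47]
contact_force: [-0.9, -0.6, -0.8]
opening: 0.179
```

```bash
python3 - <<'E'
from h import *
to(.6194,-.3644,.0634,-7)
E
```

```text
t 14.5 tcp [ 0.6201 -0.3652  0.0519] F [-0.9 -0.6 -0.8] op 0.179 xax [ 0.002 -0.003 -1.   ] yax [ 0.993 -0.122  0.002]
jaw now -7.0 target -7 rotdeg [0.16 0.11 0.02] frac [0.0018 0.0013 0.0002]
jaw now -7.0 target 173 rotdeg [   0.18   -0.26 -179.98] frac [ 0.002  -0.0028 -1.9998]
d mm [ -0.7   0.8 -27.5] frac [-0.0028  0.0032 -0.1102] rows 0.6 q [ 0.77  1.06 -0.69  1.33  0.73  0.99 -0.18]
```

Request:
send_rows:
  commands: [-0.002,0.003,-0.01,0.001,0.001,0,1,0,0,-0.01,0,0,0,1]

```text
clock: 14.7
tool_pos: [0.6197, -0.3656, 0.0473]
eef_rot: [-0.529, -0.467, 0.53, -0.469]
contact_force: [-0.4, 0.3, -1.1]
opening: 0.174
```

Request:
send_rows:
  commands: [0,0,-0.01,0,0,0,1,0,0,-0.01,0,0,0,1]

```text
clock: 14.9
tool_pos: [0.6196, -0.3655, 0.0418]
eef_rot: [-0.529, -0.467, 0.53, -0.469]
contact_force: [-0.5, -0.4, -1.7]
opening: 0.18
```

Request:
send_rows:
  commands: [0,0,-0.016,0,0,0,1,0,0,-0.016,0,0,0,1]

```text
clock: 15.1
tool_pos: [0.6195, -0.3656, 0.0331]
eef_rot: [-0.529, -0.467, 0.53, -0.469]
contact_force: [0.3, -0.3, -1.5]
opening: 0.18
```

Entering freely (tip ~20 mm below the mouth). Continue to the shoulder.

Request:
send_rows:
  commands: [0,0,-0.014,0,0,0,1,0,0,-0.01,0,0,0,1]

```text
clock: 15.3
tool_pos: [0.6192, -0.3654, 0.026]
eef_rot: [-0.529, -0.468, 0.53, -0.469]
contact_force: [-0.1, 0.4, -2.1]
opening: 0.175
```

Request:
send_rows:
  commands: [0,0,-0.006,0,0,0,1]

```text
clock: 15.4
tool_pos: [0.6192, -0.3656, 0.0244]
eef_rot: [-0.529, -0.468, 0.531, -0.469]
contact_force: [-2.5, -0.8, 8.5]
opening: 0.183
```

Request:
send_rows:
  commands: [0,0,-0.006,0,0,0,1]

```text
clock: 15.5
tool_pos: [0.6194, -0.3659, 0.0243]
eef_rot: [-0.529, -0.467, 0.531, -0.469]
contact_force: [-5.1, -0.6, 13.7]
opening: 0.181
```

Request:
send_rows:
  commands: [0,0,-0.004,0,0,0,1]

```text
clock: 15.6
tool_pos: [0.6194, -0.3657, 0.0245]
eef_rot: [-0.529, -0.467, 0.531, -0.469]
contact_force: [-2.3, 0.2, 4.0]
opening: 0.173
```

```bash
python3 - <<'E'
from h import *
st(); snap("scene",(190,180,270,240),9,"s11")
E
```

```text
t 15.6 tcp [ 0.6194 -0.3657  0.0245] F [-2.3  0.2  4. ] op 0.173 xax [-0.    -0.003 -1.   ] yax [ 0.992 -0.124  0.   ]
```

View pics/s11.png

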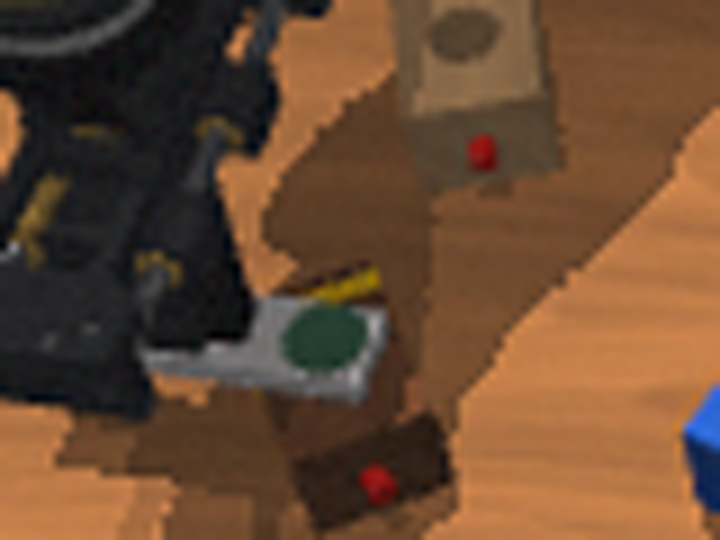

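Request:
send_rows:
  commands: [0,0,0.02,0,0,0,1,0,0,0.04,0,0,0,1,0,0,0.06,0,0,0,1,0,0,0.06,0,0,0,1,0,0,0.06,0,0,0,1,0,0,0.03,0,0,0,1,0,0,0,0,0,0,1]

```text
clock: 16.35
tool_pos: [0.6214, -0.3647, 0.0993]
eef_rot: [0.53, 0.466, -0.529, 0.47]
contact_force: [-0.2, 0.1, -1.0]
opening: 0.176
```

```bash
python3 - <<'E'
from h import *
to(.6304,-.2763,.13,-7)
snap("scene",(190,180,270,240),9,"s12")
E
```

```text
t 16.35 tcp [ 0.6214 -0.3647  0.0993] F [-0.2  0.1 -1. ] op 0.176 xax [ 0.005 -0.003 -1.   ] yax [ 0.992 -0.123  0.005]
jaw now -7.1 target -7 rotdeg [0.16 0.29 0.06] frac [0.0018 0.0032 0.0006]
jaw now -7.1 target 173 rotdeg [   0.45   -0.26 -179.94] frac [ 0.005  -0.0029 -1.9994]
d mm [ 9.  88.4 -8.3] frac [ 0.0358  0.3538 -0.0332] rows 1.8 q [ 0.78  1.01 -0.71  1.31  0.69  1.06 -0.15]
```

View pics/s12.png

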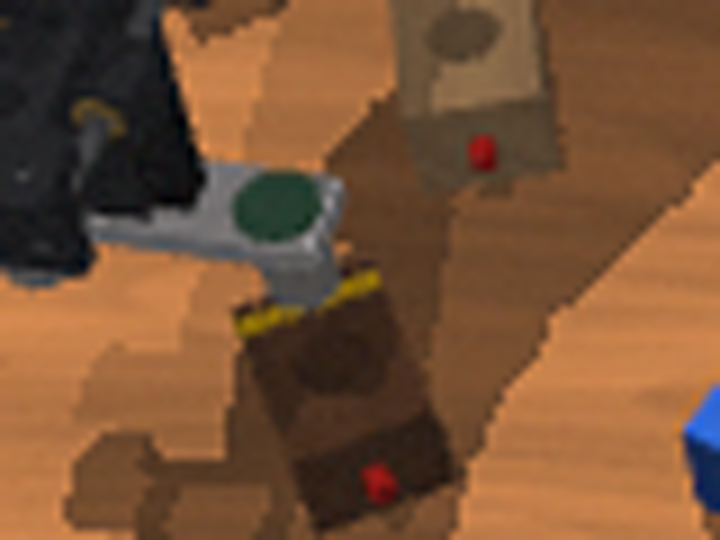

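Plug is out, block A stayed flat in place (bore at crop (345,355)). Shift by 90 mm to bring the no-go over the bore.

Request:
send_rows:
  commands: [0.009,0.09,0,0.001,0.003,0,1,0.009,0.09,0,0,0,0,1,0.009,0.09,0,0,0,0,1,0.006,0.06,0,0,0,0,1,0,0,0,0,0,0,1,0,0,0,0,0,0,1]

```text
clock: 17.0
tool_pos: [0.6265, -0.2818, 0.0954]
eef_rot: [-0.528, -0.468, 0.533, -0.467]
contact_force: [-0.2, -0.6, -1.8]
opening: 0.18
```

```bash
python3 - <<'E'
from h import *
to(.6304,-.2763,.115,-7)
E
```

```text
t 17.0 tcp [ 0.6265 -0.2818  0.0954] F [-0.2 -0.6 -1.8] op 0.18 xax [-0.006 -0.002 -1.   ] yax [ 0.992 -0.126 -0.006]
jaw now -7.2 target -7 rotdeg [ 0.12 -0.35  0.21] frac [ 0.0014 -0.0039  0.0023]
jaw now -7.2 target 173 rotdeg [  -0.55   -0.19 -179.79] frac [-0.0062 -0.0022 -1.9977]
d mm [  3.9   5.5 -19.4] frac [ 0.0157  0.0221 -0.0776] rows 0.4 q [ 0.68  0.98 -0.7   1.42  0.69  1.   -0.3 ]
```

Request:
send_rows:
  commands: [0.016,0.022,-0.03,0.001,-0.004,0.002,1,0,0,-0.04,0,0,0,1,0,0,-0.03,0,0,0,1,0,0,0,0,0,0,1,0,0,0,0,0,0,1]

```text
clock: 17.5
tool_pos: [0.629, -0.281, 0.0662]
eef_rot: [-0.53, -0.467, 0.532, -0.467]
contact_force: [-0.0, -0.3, -2.4]
opening: 0.176
```

```bash
python3 - <<'E'
from h import *
to(.6304,-.2763,.0974,-7)
snap("scene",(190,180,270,240),9,"s13")
E
```

```text
t 17.5 tcp [ 0.629  -0.281   0.0662] F [-0.  -0.3 -2.4] op 0.176 xax [-0.002 -0.003 -1.   ] yax [ 0.992 -0.128 -0.002]
jaw now -7.3 target -7 rotdeg [ 0.17 -0.11  0.35] frac [ 0.0019 -0.0012  0.0039]
jaw now -7.3 target 173 rotdeg [-1.7000e-01 -2.7000e-01 -1.7965e+02] frac [-1.9000e-03 -3.0000e-03 -1.9961e+00]
d mm [ 1.4  4.7 -7.8] frac [ 0.0054  0.0189 -0.0314] rows 0.2 q [ 0.68  1.01 -0.68  1.44  0.72  0.95 -0.33]
```

View pics/s13.png

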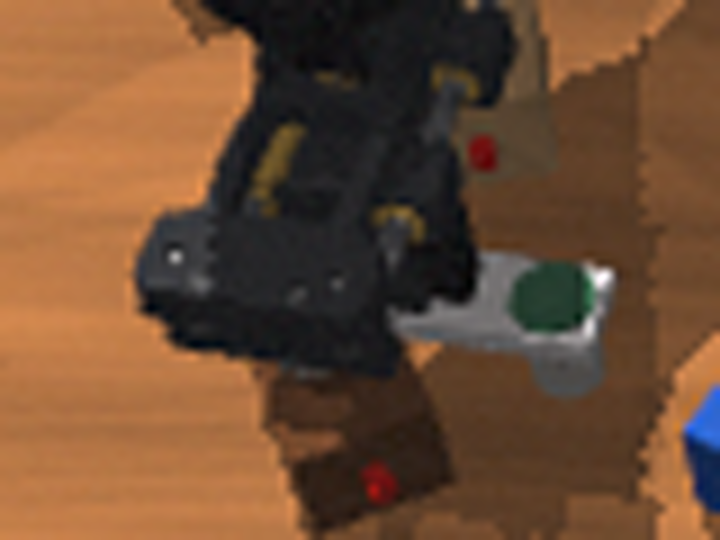

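Request:
send_rows:
  commands: [0.005,0.019,0,0.002,-0.001,0.004,1,0,0,0,0,0,0,1,0,0.001,-0.012,0,0,0,1,0,0,0,0,0,0,1]

```text
clock: 17.95
tool_pos: [0.6309, -0.2757, 0.064]
eef_rot: [0.53, 0.468, -0.529, 0.469]
contact_force: [-0.5, -0.2, -1.7]
opening: 0.174
```

```bash
python3 - <<'E'
from h import *
to(.6304,-.2763,.0974,-7)
E
```

```text
t 17.95 tcp [ 0.6309 -0.2757  0.064 ] F [-0.5 -0.2 -1.7] op 0.174 xax [ 0.001  0.    -1.   ] yax [ 0.993 -0.121  0.001]
jaw now -7.0 target -7 rotdeg [-0.01  0.07 -0.03] frac [-0.0001  0.0008 -0.0003]
jaw now -7.0 target 173 rotdeg [-1.1000e-01 -1.0000e-02  1.7997e+02] frac [-1.3000e-03 -1.0000e-04  1.9997e+00]
d mm [-0.5 -0.6 -5.6] frac [-0.0021 -0.0023 -0.0225] rows 0.1 q [ 0.67  1.01 -0.68  1.44  0.72  0.95 -0.33]
```

Request:
send_rows:
  commands: [-0.002,-0.002,-0.012,0,0,0,1,0,0,0,0,0,0,1]

```text
clock: 18.15
tool_pos: [0.6305, -0.2763, 0.0609]
eef_rot: [0.53, 0.468, -0.529, 0.469]
contact_force: [-0.1, -0.6, -0.9]
opening: 0.176
```

Request:
send_rows:
  commands: [0,0,-0.008,0,0,0,1]

```text
clock: 18.25
tool_pos: [0.6308, -0.2764, 0.0591]
eef_rot: [0.53, 0.468, -0.529, 0.469]
contact_force: [-0.0, -0.5, -1.7]
opening: 0.178
```

Request:
send_rows:
  commands: [0,0,-0.004,0,0,0,1]

```text
clock: 18.35
tool_pos: [0.6308, -0.2761, 0.0582]
eef_rot: [0.53, 0.468, -0.529, 0.469]
contact_force: [-1.7, 0.0, 3.7]
opening: 0.174
```

Request:
send_rows:
  commands: [0,0,-0.004,0,0,0,1]

```text
clock: 18.45
tool_pos: [0.6309, -0.2759, 0.0581]
eef_rot: [0.53, 0.468, -0.529, 0.469]
contact_force: [-2.1, 1.5, 8.6]
opening: 0.177
```

Request:
send_rows:
  commands: [0,0,-0.003,0,0,0,1,0,0,-0.003,0,0,0,1]

```text
clock: 18.65
tool_pos: [0.6308, -0.276, 0.0582]
eef_rot: [0.53, 0.468, -0.529, 0.469]
contact_force: [-2.6, 1.0, 4.6]
opening: 0.178
```

Request:
send_rows:
  commands: [0,0,0.03,0,0,0,1,0,0,0.08,0,0,0,1,0,0,0.1,0,0,0,1,0,0,0.08,0,0,0,1,0,0,0,0,0,0,1]

```text
clock: 19.15
tool_pos: [0.6306, -0.2761, 0.1316]
eef_rot: [0.53, 0.468, -0.529, 0.469]
contact_force: [0.0, 0.3, -2.1]
opening: 0.175
```

```bash
python3 - <<'E'
from h import *
to(.460,.0741,.17,-7.1)
snap("scene",(180,150,300,240),6,"s14")
E
```

```text
t 19.15 tcp [ 0.6306 -0.2761  0.1316] F [ 0.   0.3 -2.1] op 0.175 xax [ 0.002  0.    -1.   ] yax [ 0.993 -0.121  0.002]
jaw now -7.0 target -7.1 rotdeg [-0.01  0.11 -0.14] frac [-0.0001  0.0012 -0.0016]
jaw now -7.0 target 172.9 rotdeg [-1.7000e-01 -1.0000e-02  1.7986e+02] frac [-1.9000e-03 -1.0000e-04  1.9984e+00]
d mm [-170.6  350.2   -0.6] frac [-0.6824  1.4009 -0.0026] rows 7.8 q [ 0.69  0.93 -0.72  1.4   0.66  1.05 -0.28]
```

View pics/s14.png

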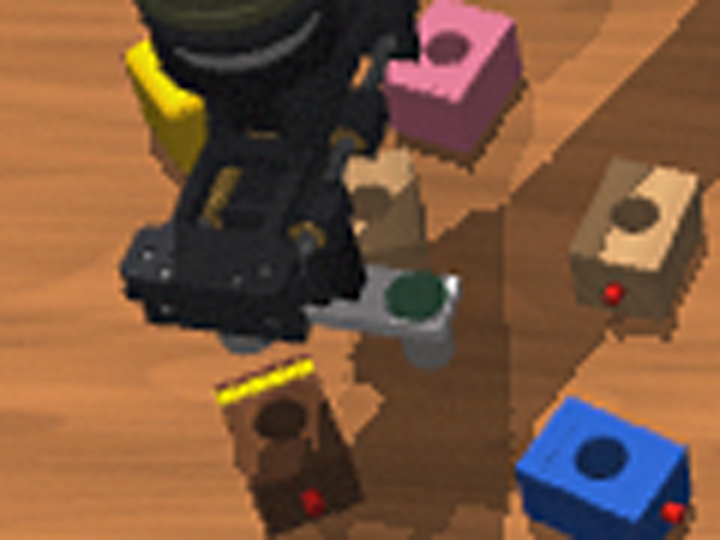

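Request:
send_rows:
  commands: [-0.035,0.07,0,0,0,0,1,-0.07,0.145,0,0,0,0,1,-0.07,0.145,0,0,0,0,1,-0.07,0.145,0,0,0,0,1,-0.07,0.145,0,0,0,0,1,-0.07,0.145,0,0,0,0,1,-0.07,0.145,0,0,0,0,1,-0.07,0.145,0,0,0,0,1,-0.06,0.13,0,0,0,0,1,-0.04,0.08,0,0,0,0,1,-0.01,0.03,0,0,0,0,1,0,0,0,0,0,0,1]

```text
clock: 20.4
tool_pos: [0.4546, 0.0618, 0.1163]
eef_rot: [-0.527, -0.473, 0.534, -0.462]
contact_force: [-0.6, -0.7, -2.1]
opening: 0.178
```

```bash
python3 - <<'E'
from h import *
to(.460,.0741,.13,-7.1)
E
```

```text
t 20.4 tcp [0.4546 0.0618 0.1163] F [-0.6 -0.7 -2.1] op 0.178 xax [-0.017  0.005 -1.   ] yax [ 0.992 -0.126 -0.018]
jaw now -7.2 target -7.1 rotdeg [-0.26 -0.98  0.14] frac [-0.0029 -0.0109  0.0016]
jaw now -7.2 target 172.9 rotdeg [  -1.54    0.4  -179.85] frac [-0.0172  0.0045 -1.9983]
d mm [  5.4  12.3 -25.3] frac [ 0.0214  0.0492 -0.1012] rows 0.6 q [ 0.17  0.7  -0.64  2.1   0.73  0.59 -1.12]
```

Request:
send_rows:
  commands: [0.02,0.046,0,-0.003,-0.01,0.001,1,0,0,0,0,0,0,1,0,0,-0.06,0,0,0,1,0,0,-0.06,0,0,0,1,0,0,-0.03,0,0,0,1,0,0,0,0,0,0,1,0,0,0,0,0,0,1]

```text
clock: 21.1
tool_pos: [0.463, 0.0617, 0.0752]
eef_rot: [-0.531, -0.462, 0.537, -0.465]
contact_force: [0.3, -0.2, -2.1]
opening: 0.179
```

```bash
python3 - <<'E'
from h import *
to(.460,.0741,.0594,-7.1)
snap("scene",(290,120,410,210),6,"s15")
E
```

```text
t 21.1 tcp [0.463  0.0617 0.0752] F [ 0.3 -0.2 -2.1] op 0.179 xax [-0.003 -0.008 -1.   ] yax [ 0.99  -0.14  -0.002]
jaw now -8.0 target -7.1 rotdeg [ 0.44 -0.19  0.95] frac [ 0.0049 -0.0021  0.0105]
jaw now -8.0 target 172.9 rotdeg [  -0.29   -0.69 -179.05] frac [-0.0032 -0.0077 -1.9894]
d mm [ -3.   12.4 -54.8] frac [-0.0122  0.0496 -0.2193] rows 1.1 q [ 0.09  0.76 -0.53  2.12  0.85  0.49 -1.24]
```

View pics/s15.png

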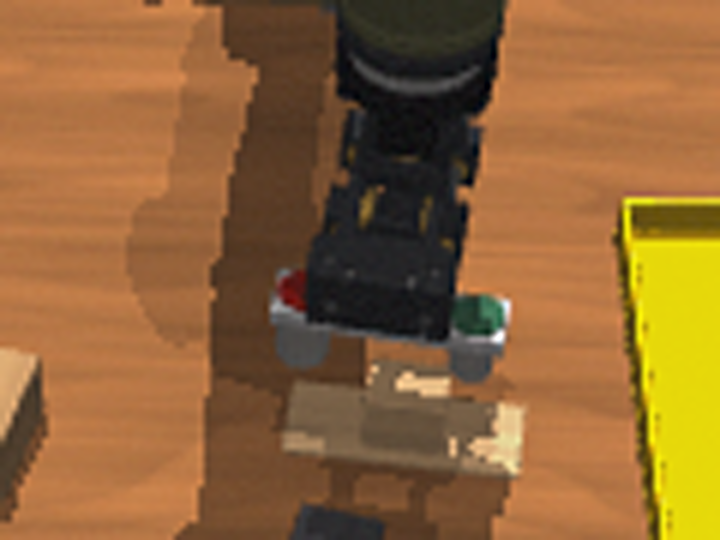

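Request:
send_rows:
  commands: [-0.011,0.045,0,0.004,-0.002,0.009,1,0,0,0,0,0,0,1,0,0.006,-0.03,0,0,0,1,0,0.006,-0.03,0,0,0,1,0,0,0,0,0,0,1,0,0,0,0,0,0,1]

```text
clock: 21.75
tool_pos: [0.461, 0.0779, 0.0603]
eef_rot: [0.531, 0.467, -0.529, 0.469]
contact_force: [-0.2, -0.1, -1.7]
opening: 0.177
```

```bash
python3 - <<'E'
from h import *
to(.460,.0741,.0594,-7.1)
E
```

```text
t 21.75 tcp [0.461  0.0779 0.0603] F [-0.2 -0.1 -1.7] op 0.177 xax [ 0.003  0.    -1.   ] yax [ 0.992 -0.124  0.003]
jaw now -7.1 target -7.1 rotdeg [-0.01  0.16  0.03] frac [-0.0001  0.0018  0.0003]
jaw now -7.1 target 172.9 rotdeg [ 2.6000e-01  2.0000e-02 -1.7997e+02] frac [ 2.9000e-03  2.0000e-04 -1.9997e+00]
d mm [ -1.   -3.8 -39.9] frac [-0.004  -0.0151 -0.1596] rows 0.8 q [ 0.03  0.78 -0.49  2.14  0.9   0.43 -1.3 ]
```

Request:
send_rows:
  commands: [-0.004,-0.012,0,0,0.002,0,1,0,0,0,0,0,0,1,0,0.004,-0.03,0,0,0,1,0,0.004,-0.03,0,0,0,1,0,0.004,-0.03,0,0,0,1,0,0.003,-0.02,0,0,0,1,0,0,0,0,0,0,1]

```text
clock: 22.45
tool_pos: [0.4599, 0.0784, 0.0301]
eef_rot: [-0.53, -0.468, 0.53, -0.468]
contact_force: [0.2, 0.2, -1.1]
opening: 0.178
```

```bash
python3 - <<'E'
from h import *
to(.460,.0741,.0594,-7.1)
E
```

```text
t 22.45 tcp [0.4599 0.0784 0.0301] F [ 0.2  0.2 -1.1] op 0.178 xax [-0.001  0.    -1.   ] yax [ 0.992 -0.125 -0.001]
jaw now -7.2 target -7.1 rotdeg [-0.   -0.05  0.06] frac [-0.     -0.0006  0.0006]
jaw now -7.2 target 172.9 rotdeg [-9.0000e-02  0.0000e+00 -1.7994e+02] frac [-1.0000e-03  1.0000e-04 -1.9994e+00]
d mm [ 0.1 -4.3 -9.7] frac [ 0.0005 -0.0173 -0.0388] rows 0.2 q [-0.02  0.83 -0.4   2.15  0.99  0.35 -1.38]
```

Request:
send_rows:
  commands: [0,-0.017,0,0,0,0,1,0,0,0,0,0,0,1,0,0.001,-0.014,0,0,0,1,0,0,-0.012,0,0,0,1,0,0,-0.006,0,0,0,1]

```text
clock: 22.95
tool_pos: [0.4603, 0.0741, 0.0218]
eef_rot: [0.53, 0.468, -0.53, 0.468]
contact_force: [-1.1, -0.0, -1.7]
opening: 0.178
```

Request:
send_rows:
  commands: [0,0,-0.006,0,0,0,1]

```text
clock: 23.05
tool_pos: [0.4602, 0.0741, 0.0203]
eef_rot: [0.53, 0.468, -0.53, 0.468]
contact_force: [-4.9, -0.9, 28.4]
opening: 0.176
```

```bash
python3 - <<'E'
from h import *
to(.460,.0741,.0594,-7.1)
E
```

```text
t 23.05 tcp [0.4602 0.0741 0.0203] F [-4.9 -0.9 28.4] op 0.176 xax [-0.  0. -1.] yax [ 0.992 -0.125 -0.   ]
jaw now -7.2 target -7.1 rotdeg [-0.01 -0.    0.07] frac [-0.0001 -0.      0.0008]
jaw now -7.2 target 172.9 rotdeg [-0.0000e+00  2.0000e-02 -1.7993e+02] frac [-1.0000e-04  2.0000e-04 -1.9992e+00]
d mm [-0.2  0.   0.1] frac [-0.0009  0.0002  0.0004] rows 0.0 q [-0.03  0.85 -0.37  2.16  1.03  0.32 -1.41]
```

Seated on the post. Relax, open, and lift away.

Request:
send_rows:
  commands: [0,0,0.001,0,0,0,1,0,0,0,0,0,0,0.5,0,0,0,0,0,0,0.5,0,0,0,0,0,0,0.5,0,0,0.06,0,0,0,0.5,0,0,0.12,0,0,0,0.5,0,0,0.15,0,0,0,0.5,0,0,0.12,0,0,0,0.5]

```text
clock: 23.85
tool_pos: [0.4572, 0.0739, 0.1336]
eef_rot: [-0.527, -0.47, 0.532, -0.467]
contact_force: [0.3, -0.4, 0.1]
opening: 0.501
```

Request:
send_rows:
  commands: [0,-0.15,0,0,0,0,0,0,-0.15,0,0,0,0,0,0,-0.15,0,0,0,0,0,0,-0.15,0,0,0,0,0,0,-0.1,0,0,0,0,0,0,0,0,0,0,0,0]

```text
clock: 24.45
tool_pos: [0.46, -0.1053, 0.1389]
eef_rot: [0.53, 0.469, -0.528, 0.47]
contact_force: [-0.2, -0.1, 0.4]
opening: 0.995
```

```bash
python3 - <<'E'
from h import *
to(.478,-.303,.12,103)
snap("scene",(190,110,410,275),3.6,"s16")
E
```

```text
t 24.45 tcp [ 0.46   -0.1053  0.1389] F [-0.2 -0.1  0.4] op 0.995 xax [ 0.004  0.001 -1.   ] yax [ 0.993 -0.12   0.003]
jaw now -6.9 target 103 rotdeg [-2.5000e-01  6.0000e-02  1.0989e+02] frac [-2.700e-03  7.000e-04  1.221e+00]
jaw now -6.9 target 283 rotdeg [ 6.000e-02  2.200e-01 -7.011e+01] frac [ 6.00e-04  2.50e-03 -7.79e-01]
d mm [  18.  -197.7  -57.9] frac [ 0.0721 -0.791  -0.2316] rows 4.1 q [ 0.57  0.67 -0.71  2.07  0.72  0.66 -0.75]
```

View pics/s16.png

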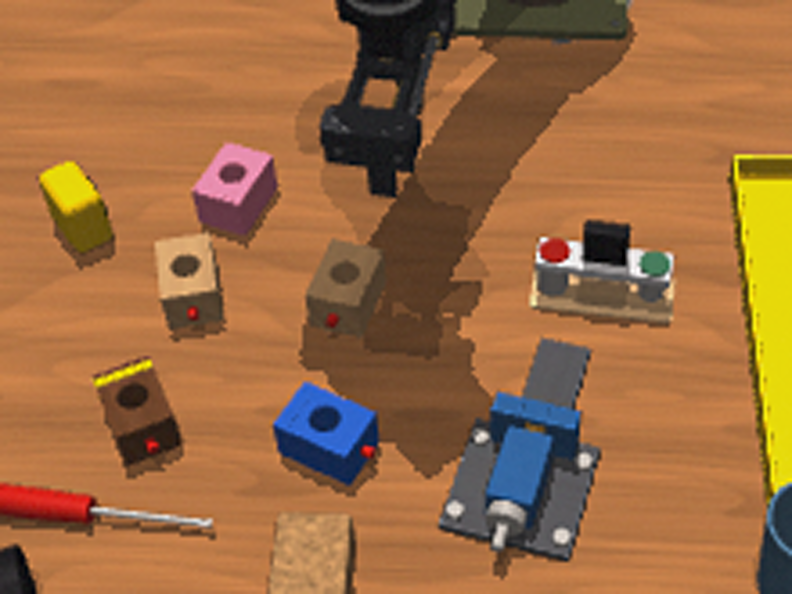

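Request:
send_rows:
  commands: [0.008,-0.02,-0.01,0,0,0.09,0,0.008,-0.02,-0.01,0,0,0.09,0,0.008,-0.02,-0.01,0,0,0.09,0,0.008,-0.02,-0.01,0,0,0.09,0,0.008,-0.02,-0.01,0,0,0.09,0,0.008,-0.02,-0.01,0,0,0.09,0,0.008,-0.02,-0.01,0,0,0.09,0,0.008,-0.02,-0.01,0,0,0.09,0,0.008,-0.02,-0.01,0,0,0.09,0,0,0,0,0,0,0.09,0,0,0,0,0,0,0,0,0,0,0,0,0,0,0]

```text
clock: 25.7
tool_pos: [0.4826, -0.1277, 0.1185]
eef_rot: [0.074, 0.705, -0.062, 0.702]
contact_force: [-0.3, -0.1, -0.5]
opening: 0.998
```

```bash
python3 - <<'E'
from h import *
to(.479,-.158,.06,78.5)
E
```

```text
t 25.7 tcp [ 0.4826 -0.1277  0.1185] F [-0.3 -0.1 -0.5] op 0.998 xax [-0.002  0.018 -1.   ] yax [0.192 0.981 0.017]
jaw now 78.9 target 78.5 rotdeg [-1.04 -0.13 -0.45] frac [-0.0115 -0.0015 -0.005 ]
jaw now 78.9 target 258.5 rotdeg [  0.21  -1.63 179.54] frac [ 0.0023 -0.0181  1.9949]
d mm [ -3.6 -30.3 -97.5] frac [-0.0142 -0.1212 -0.3899] rows 2.0 q [ 0.78  0.88 -1.07  1.99  0.98  0.92  0.56]
```

Request:
send_rows:
  commands: [-0.007,-0.06,0,-0.006,0,-0.002,0,-0.007,-0.05,0,-0.005,0,-0.002,0,0,0,0,0,0,0,0,0,0,-0.06,0,0,0,0,0,0,-0.06,0,0,0,0,0,0,-0.06,0,0,0,0,0,0,0,0,0,0,0,0,0,0,0,0,0,0]

```text
clock: 26.5
tool_pos: [0.4793, -0.1588, 0.0739]
eef_rot: [0.073, 0.703, -0.075, 0.703]
contact_force: [-0.6, -0.2, 0.4]
opening: 1.004
```

```bash
python3 - <<'E'
from h import *
to(.479,-.158,.008,78.5)
snap("scene",(220,130,340,220),6,"s17")
E
```

```text
t 26.5 tcp [ 0.4793 -0.1588  0.0739] F [-0.6 -0.2  0.4] op 1.004 xax [ 0.    -0.004 -1.   ] yax [ 0.209  0.978 -0.004]
jaw now 78.0 target 78.5 rotdeg [0.22 0.02 0.54] frac [0.0024 0.0002 0.0059]
jaw now 78.0 target 258.5 rotdeg [ 4.0000e-02 -3.4000e-01 -1.7946e+02] frac [ 4.000e-04 -3.800e-03 -1.994e+00]
d mm [  -0.3    0.8 -104.9] frac [-0.0013  0.0034 -0.4194] rows 2.1 q [ 0.79  0.94 -1.    2.01  1.1   0.87  0.51]
```

View pics/s17.png

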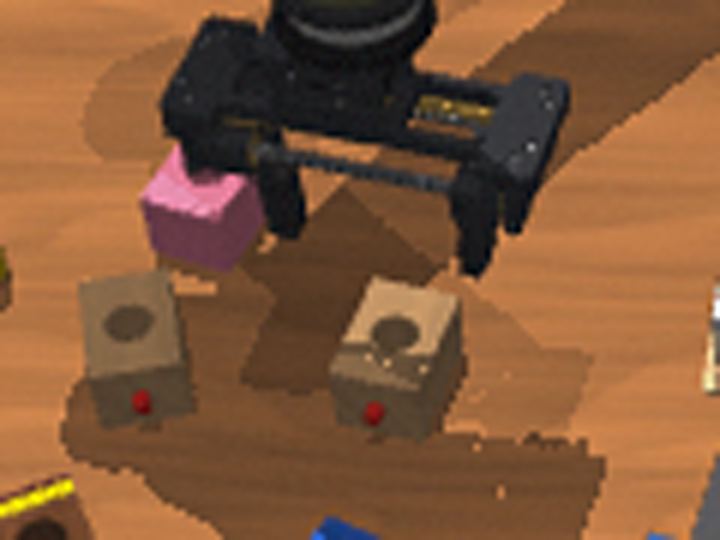

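Request:
send_rows:
  commands: [0,0.003,-0.06,0.002,0,0.006,0,0,0,-0.06,0,0,0,0,0,0,-0.06,0,0,0,0,0,0,-0.06,0,0,0,0,0,0,-0.05,0,0,0,0,0,0,0,0,0,0,0,0,0,0,0,0,0,0]

```text
clock: 27.25
tool_pos: [0.4843, -0.159, 0.0052]
eef_rot: [0.072, 0.699, -0.073, 0.708]
contact_force: [-0.0, 0.2, 0.8]
opening: 0.999
```

```bash
python3 - <<'E'
from h import *
to(.479,-.158,.008,78.5)
snap("scene",(220,130,340,220),6,"s18")
E
```

```text
t 27.25 tcp [ 0.4843 -0.159   0.0052] F [-0.   0.2  0.8] op 0.999 xax [ 0.012 -0.003 -1.   ] yax [ 0.203  0.979 -0.   ]
jaw now 78.3 target 78.5 rotdeg [0.15 0.66 0.2 ] frac [0.0017 0.0074 0.0022]
jaw now 78.3 target 258.5 rotdeg [   1.04   -0.24 -179.8 ] frac [ 0.0115 -0.0027 -1.9978]
d mm [ -5.3   1.  -36.2] frac [-0.0211  0.004  -0.145 ] rows 0.7 q [ 0.74  1.04 -0.9   2.03  1.28  0.79  0.38]
```

View pics/s18.png

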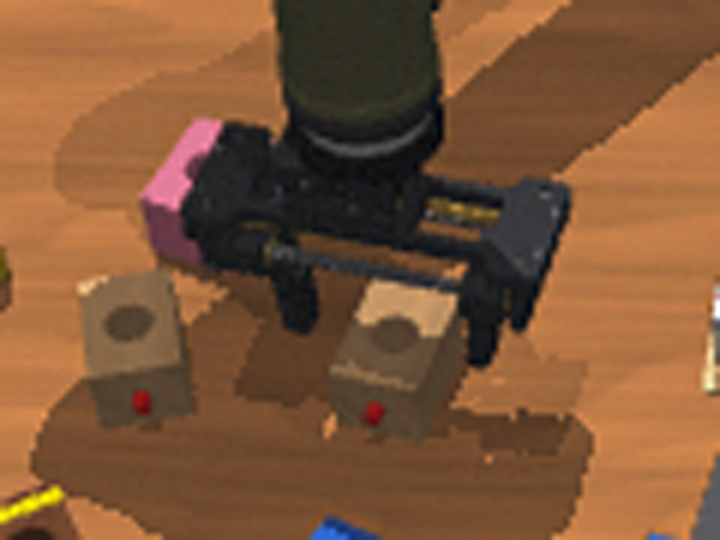

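Request:
send_rows:
  commands: [-0.018,0.011,0,0.002,0.007,0.002,0,0,0,0,0,0,0,0,-0.002,0,-0.05,0,0,0,0,-0.002,0,-0.05,0,0,0,0,0,0,-0.03,0,0,0,0,0,0,0,0,0,0,0,0,0,0,0,0,0,0]

```text
clock: 28.0
tool_pos: [0.4812, -0.1562, -0.0242]
eef_rot: [0.071, 0.701, -0.071, 0.706]
contact_force: [-0.5, 0.0, 0.1]
opening: 1.001
```

```bash
python3 - <<'E'
from h import *
to(.479,-.156,.008,78.5)
E
```

```text
t 28.0 tcp [ 0.4812 -0.1562 -0.0242] F [-0.5  0.   0.1] op 1.001 xax [ 0.006 -0.001 -1.   ] yax [0.2   0.98  0.001]
jaw now 78.5 target 78.5 rotdeg [0.03 0.36 0.03] frac [0.0004 0.004  0.0003]
jaw now 78.5 target 258.5 rotdeg [ 5.7000e-01 -5.0000e-02 -1.7997e+02] frac [ 6.3000e-03 -6.0000e-04 -1.9997e+00]
d mm [-2.2  0.2 -6.8] frac [-0.0089  0.001  -0.0273] rows 0.1 q [ 0.72  1.09 -0.87  2.04  1.36  0.77  0.32]
```

Request:
send_rows:
  commands: [-0.008,0,-0.02,0,0.004,0,0,0,0,0,0,0,0,0.3,0,0,0,0,0,0,0.7,0,0,0,0,0,0,0.8,0,0,0,0,0,0,0.8,0,0,0,0,0,0,0.8,0,0,0,0,0,0,0.8]
  newtons: 55

```text
clock: 28.7
tool_pos: [0.4799, -0.1565, -0.0282]
eef_rot: [0.071, 0.703, -0.072, 0.704]
contact_force: [-0.4, 0.5, -0.6]
opening: 0.563
```

```bash
python3 - <<'E'
from h import *
to(.479,-.156,.08,78.5)
E
```

```text
t 28.7 tcp [ 0.4799 -0.1565 -0.0282] F [-0.4  0.5 -0.6] op 0.563 xax [ 0.001 -0.001 -1.   ] yax [ 0.2    0.98  -0.001]
jaw now 78.5 target 78.5 rotdeg [0.07 0.08 0.04] frac [0.0008 0.0009 0.0005]
jaw now 78.5 target 258.5 rotdeg [ 1.3000e-01 -1.2000e-01 -1.7996e+02] frac [ 1.4000e-03 -1.3000e-03 -1.9995e+00]
d mm [-0.9  0.5 69.2] frac [-0.0037  0.0021  0.2768] rows 1.4 q [ 0.72  1.1  -0.87  2.04  1.36  0.77  0.32]
```

Request:
send_rows:
  commands: [0,0,0.06,0,0,0,0.8,0,0,0.12,0,0,0,0.8,0,0,0.12,0,0,0,0.8,0.02,0.04,0.04,0,0,0,0.8,0.06,0.14,0,0,0,0,0.8,0.06,0.14,0,0,0,-0.005,0.8,0.06,0.14,0,0,0,-0.005,0.8,0.06,0.14,0,0,0,-0.005,0.8,0.05,0.1,0,0,0,0,0.8,0.01,0.02,0,0,0,0,0.8,0,0,0,0,0,0,0.8]

```text
clock: 29.8
tool_pos: [0.5571, 0.0275, 0.0578]
eef_rot: [0.08, 0.705, -0.083, 0.7]
contact_force: [-0.8, 0.2, -2.0]
opening: 0.562
```

```bash
python3 - <<'E'
from h import *
to(.5615,.0323,.05,77)
snap("scene",(250,110,430,245),4.4,"s19")
E
```

```text
t 29.8 tcp [0.5571 0.0275 0.0578] F [-0.8  0.2 -2. ] op 0.562 xax [-0.007 -0.003 -1.   ] yax [ 0.229  0.973 -0.004]
jaw now 76.8 target 77 rotdeg [ 0.16 -0.38  0.24] frac [ 0.0018 -0.0043  0.0027]
jaw now 76.8 target 257 rotdeg [  -0.6    -0.26 -179.76] frac [-0.0067 -0.0029 -1.9973]
d mm [  4.4   4.8 -46.8] frac [ 0.0177  0.019  -0.1874] rows 0.9 q [ 0.39  1.   -0.97  1.85  1.06  0.92  0.24]
```

View pics/s19.png

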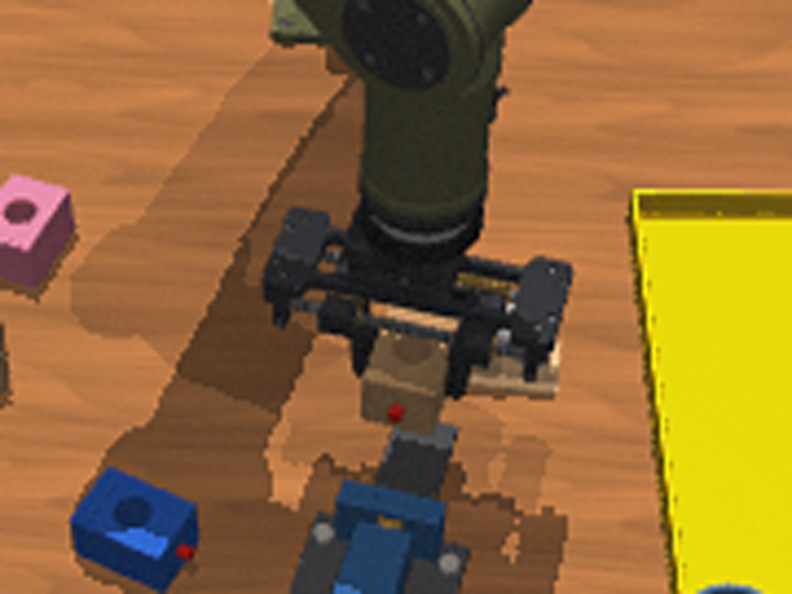

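Request:
send_rows:
  commands: [0.017,0.018,0,0.002,-0.004,0.003,0.8,0,0,0,0,0,0,0.8,0,0,-0.05,0,0,0,0.8,0,0,-0.05,0,0,0,0.8,0,0,-0.05,0,0,0,0.8,0,0,-0.05,0,0,0,0.8,0,0,0,0,0,0,0.8,0,0,0,0,0,0,0.8]

```text
clock: 30.65
tool_pos: [0.5579, 0.0233, 0.0006]
eef_rot: [0.08, 0.704, -0.085, 0.7]
contact_force: [0.9, 0.4, -1.0]
opening: 0.565
```

```bash
python3 - <<'E'
from h import *
to(.5615,.0323,.020,77)
snap("scene",(280,150,400,240),6,"s20");snap("top",(260,140,380,230),6,"t8")
E
```

```text
t 30.65 tcp [0.5579 0.0233 0.0006] F [ 0.9  0.4 -1. ] op 0.565 xax [-0.007 -0.006 -1.   ] yax [ 0.232  0.973 -0.007]
jaw now 76.6 target 77 rotdeg [ 0.34 -0.37  0.4 ] frac [ 0.0037 -0.0041  0.0045]
jaw now 76.6 target 257 rotdeg [  -0.58   -0.53 -179.6 ] frac [-0.0065 -0.0059 -1.9955]
d mm [  3.6   9.  -19.6] frac [ 0.0145  0.0358 -0.0783] rows 0.4 q [ 0.36  1.08 -0.9   1.87  1.17  0.86  0.16]
```

View pics/s20.png

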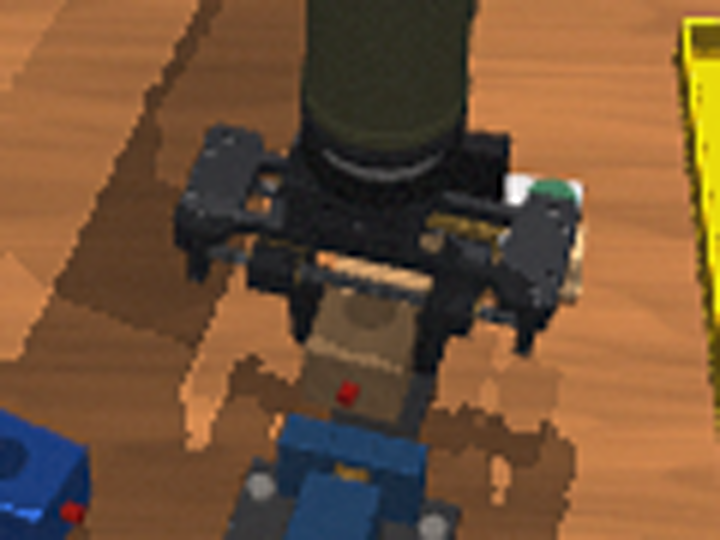

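View pics/t8.png

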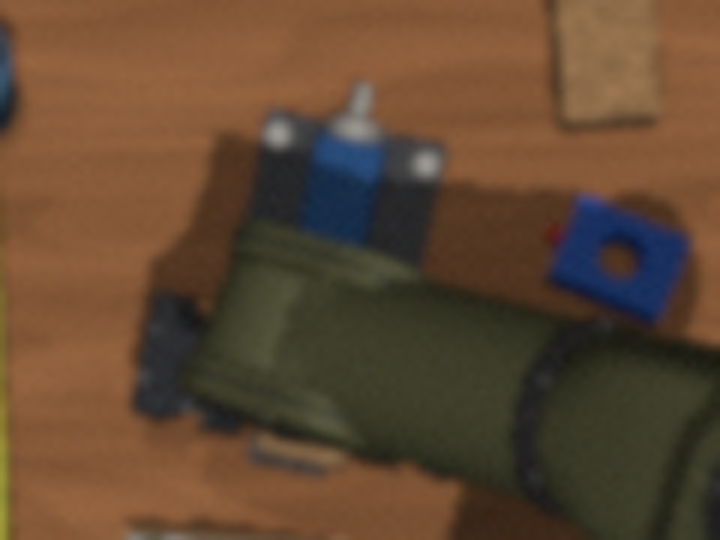

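Request:
send_rows:
  commands: [0.014,0.035,0,0.004,-0.004,0.004,0.8,0,0,0,0,0,0,0.8,0.001,0.004,-0.025,0,0,0,0.8,0.001,0.004,-0.025,0,0,0,0.8,0,0,0,0,0,0,0.8]

```text
clock: 31.25
tool_pos: [0.5638, 0.036, -0.0107]
eef_rot: [0.081, 0.701, -0.079, 0.704]
contact_force: [0.5, 0.7, -1.4]
opening: 0.559
```

```bash
python3 - <<'E'
from h import *
to(.5615,.0323,.0188,77)
E
```

```text
t 31.25 tcp [ 0.5638  0.036  -0.0107] F [ 0.5  0.7 -1.4] op 0.559 xax [ 0.004  0.002 -1.   ] yax [0.225 0.974 0.003]
jaw now 77.0 target 77 rotdeg [-0.11  0.25 -0.02] frac [-0.0012  0.0028 -0.0002]
jaw now 77.0 target 257 rotdeg [ -0.4   -0.18 179.98] frac [-4.4000e-03 -1.9000e-03  1.9998e+00]
d mm [-2.3 -3.7 -9.5] frac [-0.0093 -0.0149 -0.038 ] rows 0.2 q [ 0.34  1.1  -0.89  1.86  1.2   0.84  0.14]
```

Request:
send_rows:
  commands: [-0.009,-0.015,0,-0.001,0.003,0,0.8,0,0,-0.012,0,0,0,0.8,0,0,-0.012,0,0,0,0.8,0,0,0,0,0,0,0.8]

```text
clock: 31.65
tool_pos: [0.5611, 0.0314, -0.0176]
eef_rot: [0.08, 0.703, -0.08, 0.702]
contact_force: [-0.7, 0.0, -2.2]
opening: 0.561
```

Request:
send_rows:
  commands: [0,0,-0.008,0,0,0,0.8]

```text
clock: 31.75
tool_pos: [0.5613, 0.0315, -0.0195]
eef_rot: [0.08, 0.703, -0.08, 0.702]
contact_force: [0.5, -0.5, -1.7]
opening: 0.564
```

```bash
python3 - <<'E'
from h import *
to(.5615,.0323,.0188,77)
E
```

```text
t 31.75 tcp [ 0.5613  0.0315 -0.0195] F [ 0.5 -0.5 -1.7] op 0.564 xax [-0.001 -0.    -1.   ] yax [ 0.225  0.974 -0.   ]
jaw now 77.0 target 77 rotdeg [ 0.01 -0.06  0.01] frac [ 0.0001 -0.0006  0.0001]
jaw now 77.0 target 257 rotdeg [-9.0000e-02 -1.0000e-02 -1.7999e+02] frac [-1.0000e-03 -2.0000e-04 -1.9999e+00]
d mm [ 0.2  0.8 -0.7] frac [ 0.0008  0.0033 -0.0028] rows 0.0 q [ 0.34  1.11 -0.88  1.86  1.21  0.83  0.13]
```

Request:
send_rows:
  commands: [0.0195,-0.003,-0.001,0,0,0,0.8,0.0195,-0.0045,0,0,0,0,0.8,0,0,0,0,0,0,0.8]

```text
clock: 32.05
tool_pos: [0.572, 0.0294, -0.0199]
eef_rot: [0.08, 0.703, -0.08, 0.702]
contact_force: [0.1, -0.1, -1.9]
opening: 0.562
```

Request:
send_rows:
  commands: [0.012,-0.003,0,0,0,0,0.8,0.012,-0.003,0,0,0,0,0.8]

```text
clock: 32.25
tool_pos: [0.5754, 0.0286, -0.0201]
eef_rot: [0.08, 0.705, -0.08, 0.7]
contact_force: [-9.3, 1.7, 3.5]
opening: 0.564
```

```bash
cat >> h.py <<'E'
F0=np.array([.620,.0188]); XH=np.array([np.cos(np.radians(-13)),np.sin(np.radians(-13))]); YH=np.array([-XH[1],XH[0]])
def stop():
    s=st(); d=s["tool_pos"][:2]-F0; f=s["contact_force"][:2]
    print("along mm",round(d@XH*1000,1),"lat",round(d@YH*1000,1),"Falong",round(f@XH,1),"z",round(s["tool_pos"][2]*1000+39,1)); return s
E
python3 - <<'E'
from h import *
stop()
E
```

```text
t 32.25 tcp [ 0.5754  0.0286 -0.0201] F [-9.3  1.7  3.5] op 0.564 xax [-0.006  0.    -1.   ] yax [ 0.224  0.975 -0.001]
along mm -45.7 lat -0.5 Falong -9.5 z 18.9
```

Request:
send_rows:
  commands: [0.016,-0.0035,0,0,0,0,0.8,0.016,-0.0035,0,0,0,0,0.8,0.016,-0.0035,0,0,0,0,0.8]

```text
clock: 32.55
tool_pos: [0.5752, 0.0283, -0.0195]
eef_rot: [0.077, 0.712, -0.079, 0.693]
contact_force: [-9.5, -0.3, 6.4]
opening: 0.563
```

```bash
python3 - <<'E'
from h import *
stop()
E
```

```text
t 32.55 tcp [ 0.5752  0.0283 -0.0195] F [-9.5 -0.3  6.4] op 0.563 xax [-0.027  0.    -1.   ] yax [ 0.218  0.976 -0.005]
along mm -45.8 lat -0.9 Falong -9.2 z 19.5
```

```bash
python3 - <<'E'
from h import *
to(.585,.0268,.0188,77)
E
```

```text
t 32.55 tcp [ 0.5752  0.0283 -0.0195] F [-9.5 -0.3  6.4] op 0.563 xax [-0.027  0.    -1.   ] yax [ 0.218  0.976 -0.005]
jaw now 77.4 target 77 rotdeg [-0.03 -1.52 -0.38] frac [-0.0003 -0.0169 -0.0043]
jaw now 77.4 target 257 rotdeg [ 2.390e+00 -4.000e-02  1.796e+02] frac [ 2.6500e-02 -5.0000e-04  1.9956e+00]
d mm [ 9.8 -1.5 -0.7] frac [ 0.0394 -0.0059 -0.0029] rows 0.2 q [ 0.35  1.13 -0.9   1.79  1.15  0.88  0.23]
```

Request:
send_rows:
  commands: [0.04,-0.006,-0.002,0,-0.017,-0.004,0.8,0.04,-0.008,0,0,-0.004,0,0.8]

```text
clock: 32.75
tool_pos: [0.5801, 0.0272, -0.02]
eef_rot: [0.077, 0.709, -0.079, 0.696]
contact_force: [-22.3, 1.3, 16.0]
opening: 0.563
```

```bash
python3 - <<'E'
from h import *
stop()
to(.585,.0268,.0188,77)
E
```

```text
t 32.75 tcp [ 0.5801  0.0272 -0.02  ] F [-22.3   1.3  16. ] op 0.563 xax [-0.018 -0.    -1.   ] yax [ 0.219  0.976 -0.004]
along mm -40.8 lat -0.8 Falong -22.0 z 19.0
t 32.75 tcp [ 0.5801  0.0272 -0.02  ] F [-22.3   1.3  16. ] op 0.563 xax [-0.018 -0.    -1.   ] yax [ 0.219  0.976 -0.004]
jaw now 77.4 target 77 rotdeg [-0.   -1.05 -0.36] frac [-0.     -0.0117 -0.004 ]
jaw now 77.4 target 257 rotdeg [  1.65  -0.   179.64] frac [ 0.0183 -0.      1.9959]
d mm [ 4.9 -0.4 -0.2] frac [ 0.0197 -0.0015 -0.0009] rows 0.1 q [ 0.35  1.13 -0.9   1.79  1.16  0.88  0.23]
```

Request:
send_rows:
  commands: [0.04,-0.008,0.003,0,-0.012,-0.003,0.8,0.04,-0.009,0.002,0,-0.006,0,0.8]

```text
clock: 32.95
tool_pos: [0.5842, 0.0261, -0.0199]
eef_rot: [0.076, 0.709, -0.077, 0.697]
contact_force: [-18.7, 1.5, 6.8]
opening: 0.561
```

```bash
python3 - <<'E'
from h import *
stop()
to(.585,.0268,.0188,77)
E
```

```text
t 32.95 tcp [ 0.5842  0.0261 -0.0199] F [-18.7   1.5   6.8] op 0.561 xax [-0.016  0.001 -1.   ] yax [ 0.216  0.976 -0.003]
along mm -36.5 lat -1.0 Falong -18.6 z 19.1
t 32.95 tcp [ 0.5842  0.0261 -0.0199] F [-18.7   1.5   6.8] op 0.561 xax [-0.016  0.001 -1.   ] yax [ 0.216  0.976 -0.003]
jaw now 77.5 target 77 rotdeg [-0.06 -0.93 -0.53] frac [-0.0007 -0.0103 -0.0059]
jaw now 77.5 target 257 rotdeg [ 1.4500e+00 -9.0000e-02  1.7946e+02] frac [ 1.610e-02 -1.000e-03  1.994e+00]
d mm [ 0.8  0.7 -0.3] frac [ 0.0031  0.0029 -0.0014] rows 0.0 q [ 0.35  1.13 -0.9   1.78  1.15  0.88  0.24]
```

Request:
send_rows:
  commands: [0.04,-0.007,0.002,0,-0.01,-0.004,0.8,0.04,-0.009,0.001,0,-0.008,-0.002,0.8,0.04,-0.009,0.001,0,-0.008,0,0.8]

```text
clock: 33.25
tool_pos: [0.5839, 0.0259, -0.02]
eef_rot: [0.075, 0.712, -0.075, 0.694]
contact_force: [-20.9, 2.6, 10.0]
opening: 0.563
```

```bash
python3 - <<'E'
from h import *
stop()
to(.585,.0268,.0188,77)
E
```

```text
t 33.25 tcp [ 0.5839  0.0259 -0.02  ] F [-20.9   2.6  10. ] op 0.563 xax [-0.025  0.002 -1.   ] yax [ 0.211  0.977 -0.003]
along mm -36.8 lat -1.2 Falong -21.0 z 19.0
t 33.25 tcp [ 0.5839  0.0259 -0.02  ] F [-20.9   2.6  10. ] op 0.563 xax [-0.025  0.002 -1.   ] yax [ 0.211  0.977 -0.003]
jaw now 77.8 target 77 rotdeg [-0.13 -1.46 -0.82] frac [-0.0014 -0.0162 -0.0091]
jaw now 77.8 target 257 rotdeg [  2.28  -0.2  179.17] frac [ 0.0253 -0.0022  1.9908]
d mm [ 1.1  0.9 -0.2] frac [ 0.0045  0.0035 -0.0008] rows 0.0 q [ 0.36  1.14 -0.9   1.77  1.14  0.89  0.26]
```

Request:
send_rows:
  commands: [0.05,-0.009,0.002,-0.001,-0.03,-0.01,0.8,0.05,-0.01,0.001,0,-0.025,-0.005,0.8,0.05,-0.01,0.001,0,-0.02,-0.003,0.8]

```text
clock: 33.55
tool_pos: [0.5879, 0.0258, -0.0203]
eef_rot: [0.081, 0.688, -0.077, 0.717]
contact_force: [-23.3, 2.6, 19.4]
opening: 0.562
```

```bash
python3 - <<'E'
from h import *
stop()
to(.585,.0268,.0188,77)
snap("scene",(300,160,380,220),9,"s21")
E
```

```text
t 33.55 tcp [ 0.5879  0.0258 -0.0203] F [-23.3   2.6  19.4] op 0.562 xax [ 0.04   0.001 -0.999] yax [0.223 0.975 0.01 ]
along mm -32.9 lat -0.4 Falong -23.3 z 18.7
t 33.55 tcp [ 0.5879  0.0258 -0.0203] F [-23.3   2.6  19.4] op 0.562 xax [ 0.04   0.001 -0.999] yax [0.223 0.975 0.01 ]
jaw now 77.1 target 77 rotdeg [-0.07  2.31 -0.1 ] frac [-0.0008  0.0257 -0.0012]
jaw now 77.1 target 257 rotdeg [-3.6300e+00 -1.2000e-01  1.7986e+02] frac [-4.0300e-02 -1.3000e-03  1.9984e+00]
d mm [-2.9  1.   0.1] frac [-0.0116  0.0041  0.0004] rows 0.1 q [ 0.35  1.12 -0.87  1.83  1.24  0.82  0.15]
```

View pics/s21.png

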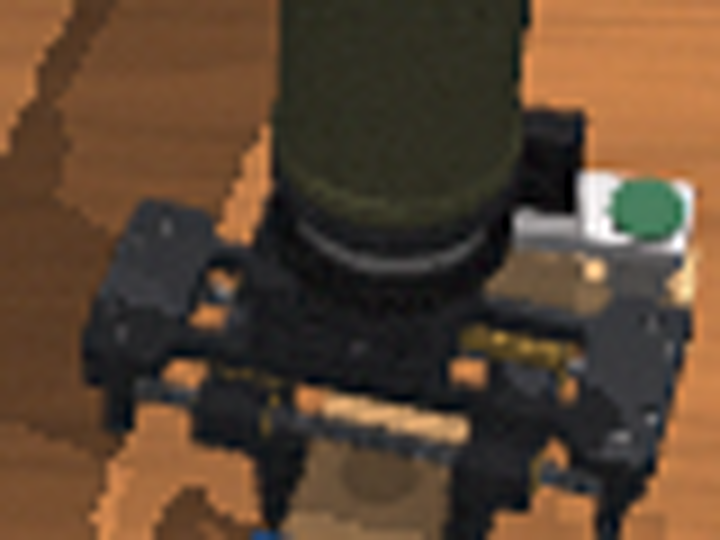

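Request:
send_rows:
  commands: [0.05,-0.009,0.002,0,0.01,0,0.8,0.05,-0.01,0.001,0,-0.005,0,0.8,0.05,-0.01,0.001,0,-0.012,0,0.8]

```text
clock: 33.9
tool_pos: [0.5858, 0.0257, -0.0206]
eef_rot: [0.075, 0.708, -0.074, 0.698]
contact_force: [-27.8, 2.2, 18.1]
opening: 0.562
```

```bash
python3 - <<'E'
from h import *
stop()
to(.585,.0268,.0188,77)
snap("scene",(300,170,380,230),9,"s22")
E
```

```text
t 33.9 tcp [ 0.5858  0.0257 -0.0206] F [-27.8   2.2  18.1] op 0.562 xax [-0.014  0.002 -1.   ] yax [ 0.21   0.978 -0.001]
along mm -34.9 lat -0.9 Falong -27.5 z 18.4
t 33.9 tcp [ 0.5858  0.0257 -0.0206] F [-27.8   2.2  18.1] op 0.562 xax [-0.014  0.002 -1.   ] yax [ 0.21   0.978 -0.001]
jaw now 77.9 target 77 rotdeg [-0.15 -0.82 -0.9 ] frac [-0.0016 -0.0091 -0.01  ]
jaw now 77.9 target 257 rotdeg [  1.28  -0.23 179.1 ] frac [ 0.0142 -0.0025  1.99  ]
d mm [-0.8  1.1  0.4] frac [-0.003   0.0042  0.0015] rows 0.0 q [ 0.35  1.13 -0.9   1.77  1.15  0.88  0.25]
```

View pics/s22.png

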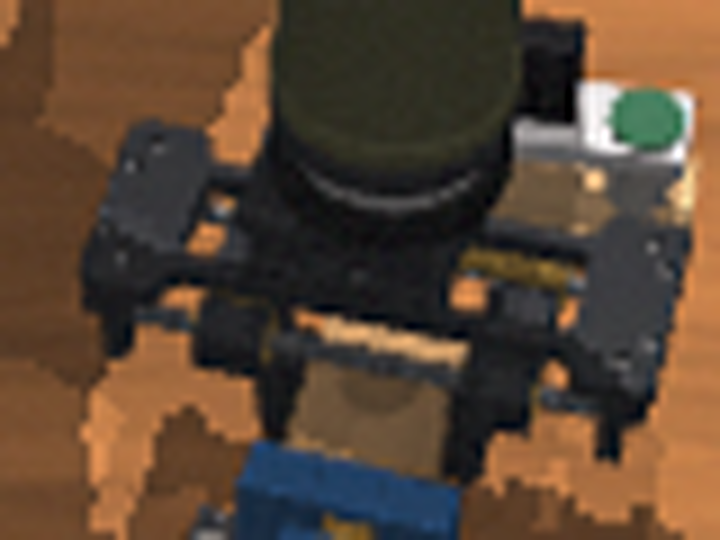

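Request:
send_rows:
  commands: [0.05,-0.009,0.003,0,-0.018,-0.006,0.8,0.05,-0.01,0.003,0,-0.016,-0.003,0.8,0.05,-0.01,0.003,0,-0.016,-0.003,0.8,0.05,-0.01,0.003,0,-0.016,-0.003,0.8,0.05,-0.01,0.003,0,-0.016,-0.003,0.8,0.05,-0.01,0.003,0,-0.016,-0.003,0.8]

```text
clock: 34.55
tool_pos: [0.5876, 0.0258, -0.0205]
eef_rot: [0.078, 0.696, -0.073, 0.71]
contact_force: [-23.3, 4.1, 15.2]
opening: 0.56
```

```bash
python3 - <<'E'
from h import *
stop()
to(.585,.0268,.0188,77)
E
```

```text
t 34.55 tcp [ 0.5876  0.0258 -0.0205] F [-23.3   4.1  15.2] op 0.56 xax [ 0.022  0.005 -1.   ] yax [0.213 0.977 0.009]
along mm -33.2 lat -0.5 Falong -23.6 z 18.5
t 34.55 tcp [ 0.5876  0.0258 -0.0205] F [-23.3   4.1  15.2] op 0.56 xax [ 0.022  0.005 -1.   ] yax [0.213 0.977 0.009]
jaw now 77.7 target 77 rotdeg [-0.27  1.24 -0.71] frac [-0.003   0.0138 -0.0079]
jaw now 77.7 target 257 rotdeg [ -1.94  -0.42 179.28] frac [-0.0216 -0.0046  1.992 ]
d mm [-2.6  1.   0.3] frac [-0.0103  0.0042  0.001 ] rows 0.1 q [ 0.35  1.12 -0.88  1.81  1.21  0.84  0.19]
```

Request:
send_rows:
  commands: [0.05,-0.01,0.004,-0.001,-0.006,-0.006,0.8,0.05,-0.01,0.004,0,-0.012,-0.004,0.8,0.05,-0.01,0.004,0,-0.012,-0.004,0.8,0.05,-0.01,0.004,0,-0.012,-0.004,0.8,0.05,-0.01,0.004,0,-0.012,-0.004,0.8,0.05,-0.01,0.004,0,-0.012,-0.004,0.8,0.05,-0.01,0.004,0,-0.012,-0.004,0.8,0.05,-0.01,0.004,0,-0.012,-0.004,0.8,0.05,-0.01,0.004,0,-0.012,-0.004,0.8,0.05,-0.01,0.004,0,-0.012,-0.004,0.8,0.05,-0.01,0.004,0,-0.012,-0.004,0.8,0.05,-0.01,0.004,0,-0.012,-0.004,0.8]

```text
clock: 35.75
tool_pos: [0.5861, 0.0259, -0.0205]
eef_rot: [0.079, 0.706, -0.074, 0.7]
contact_force: [-24.9, 3.3, 11.8]
opening: 0.562
```

```bash
python3 - <<'E'
from h import *
stop()
to(.585,.0268,.0188,77)
E
```

```text
t 35.75 tcp [ 0.5861  0.0259 -0.0205] F [-24.9   3.3  11.8] op 0.562 xax [-0.008  0.007 -1.   ] yax [0.215 0.977 0.006]
along mm -34.6 lat -0.7 Falong -25.0 z 18.5
t 35.75 tcp [ 0.5861  0.0259 -0.0205] F [-24.9   3.3  11.8] op 0.562 xax [-0.008  0.007 -1.   ] yax [0.215 0.977 0.006]
jaw now 77.6 target 77 rotdeg [-0.43 -0.44 -0.56] frac [-0.0048 -0.0049 -0.0062]
jaw now 77.6 target 257 rotdeg [  0.7   -0.67 179.44] frac [ 0.0077 -0.0075  1.9937]
d mm [-1.1  0.9  0.3] frac [-0.0045  0.0037  0.0011] rows 0.0 q [ 0.36  1.13 -0.89  1.78  1.16  0.87  0.24]
```

Request:
send_rows:
  commands: [0.05,-0.01,0.004,-0.001,-0.014,-0.006,0.8,0.05,-0.01,0.004,0,-0.013,-0.004,0.8,0.05,-0.01,0.004,0,-0.013,-0.004,0.8,0.05,-0.01,0.004,0,-0.013,-0.004,0.8,0.05,-0.01,0.004,0,-0.013,-0.004,0.8,0.05,-0.01,0.004,0,-0.013,-0.004,0.8,0.05,-0.01,0.004,0,-0.013,-0.004,0.8,0.05,-0.01,0.004,0,-0.013,-0.004,0.8,0.05,-0.01,0.004,0,-0.013,-0.004,0.8,0.05,-0.01,0.004,0,-0.013,-0.004,0.8,0.05,-0.01,0.004,0,-0.013,-0.004,0.8,0.05,-0.01,0.004,0,-0.013,-0.004,0.8]

```text
clock: 36.95
tool_pos: [0.5863, 0.026, -0.0205]
eef_rot: [0.08, 0.705, -0.074, 0.701]
contact_force: [-23.4, 4.3, 12.0]
opening: 0.562
```

Request:
send_rows:
  commands: [-0.04,0.009,0,0,0,0,0.8,-0.06,0.014,0,0,0,0,0.8,-0.06,0.014,0.02,0,0,0,0.8,0,0,0.1,0,0,0,0.8,0,0,0.15,0,0,0,0.8,0,0,0.12,0,0,0,0.8,0,0,0,0,0,0,0.8]

```text
clock: 37.65
tool_pos: [0.5415, 0.037, 0.0801]
eef_rot: [0.077, 0.707, -0.071, 0.7]
contact_force: [0.3, 0.1, -0.3]
opening: 0.559
```

```bash
python3 - <<'E'
from h import *
stop()
to(.60,.277,.10,77)
snap("scene",(290,150,390,225),8,"s23")
E
```

```text
t 37.65 tcp [0.5415 0.037  0.0801] F [ 0.3  0.1 -0.3] op 0.559 xax [-0.009  0.01  -1.   ] yax [0.209 0.978 0.008]
along mm -80.6 lat 0.1 Falong 0.3 z 119.1
t 37.65 tcp [0.5415 0.037  0.0801] F [ 0.3  0.1 -0.3] op 0.559 xax [-0.009  0.01  -1.   ] yax [0.209 0.978 0.008]
jaw now 77.9 target 77 rotdeg [-0.56 -0.52 -0.93] frac [-0.0062 -0.0058 -0.0104]
jaw now 77.9 target 257 rotdeg [  0.81  -0.87 179.06] frac [ 0.009  -0.0097  1.9896]
d mm [ 58.5 240.  -19.1] frac [ 0.2339  0.96   -0.0762] rows 5.0 q [ 0.4   0.96 -1.    1.89  1.02  0.92  0.25]
```

View pics/s23.png

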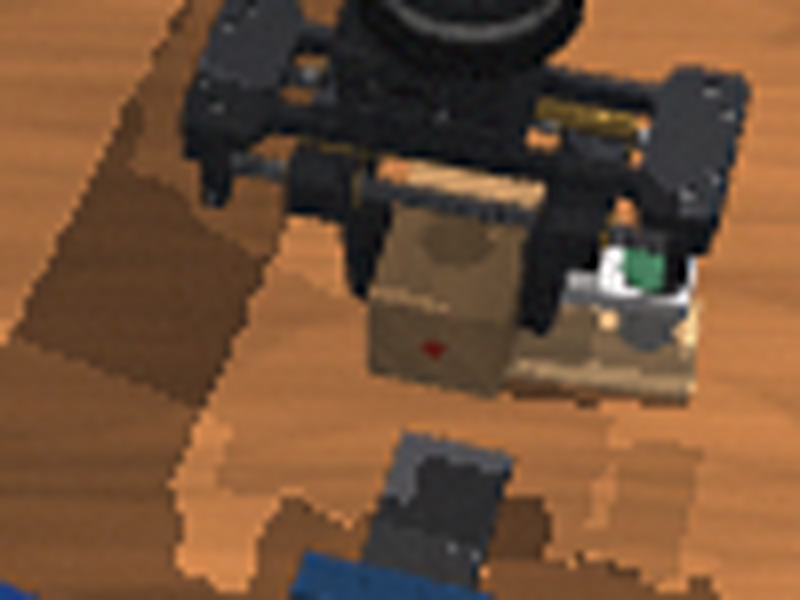

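Request:
send_rows:
  commands: [0.03,0.08,0,-0.003,-0.003,0,0.8,0.035,0.15,0,0,0,0,0.8,0.035,0.15,0,0,0,0,0.8,0.035,0.15,0,0,0,0,0.8,0.035,0.15,0,0,0,0,0.8,0.035,0.15,0,0,0,0,0.8,0.02,0.08,0,0,0,0,0.8,0,0.02,0,0,0,0,0.8,0,0,0,0,0,0,0.8]

```text
clock: 38.6
tool_pos: [0.592, 0.2669, 0.0617]
eef_rot: [0.071, 0.711, -0.082, 0.695]
contact_force: [-0.1, -0.7, -1.7]
opening: 0.563
```

```bash
python3 - <<'E'
from h import *
to(.60,.277,.05,77)
E
```

```text
t 38.6 tcp [0.592  0.2669 0.0617] F [-0.1 -0.7 -1.7] op 0.563 xax [-0.024 -0.014 -1.   ] yax [ 0.215  0.976 -0.019]
jaw now 77.6 target 77 rotdeg [ 0.8  -1.38 -0.56] frac [ 0.0089 -0.0153 -0.0062]
jaw now 77.6 target 257 rotdeg [  2.16   1.26 179.42] frac [0.024  0.014  1.9936]
d mm [  8.   10.1 -50.7] frac [ 0.032   0.0405 -0.2029] rows 1.0 q [-0.04  1.08 -0.96  1.54  0.95  1.08  0.11]
```

Request:
send_rows:
  commands: [0.03,0.04,0,0.009,-0.015,-0.006,0.8,0,0,0,0,0,0,0.8,0.002,0.006,-0.05,0,0,0,0.8,0.002,0.006,-0.05,0,0,0,0.8,0.002,0.006,-0.05,0,0,0,0.8,0,0,-0.03,0,0,0,0.8,0,0,0,0,0,0,0.8,0,0,0,0,0,0,0.8]

```text
clock: 39.4
tool_pos: [0.6015, 0.2729, 0.0089]
eef_rot: [0.08, 0.703, -0.085, 0.702]
contact_force: [-0.0, 0.5, -2.2]
opening: 0.561
```

```bash
python3 - <<'E'
from h import *
to(.60,.277,.0165,77)
E
```

```text
t 39.4 tcp [0.6015 0.2729 0.0089] F [-0.   0.5 -2.2] op 0.561 xax [-0.002 -0.008 -1.   ] yax [ 0.231  0.973 -0.008]
jaw now 76.6 target 77 rotdeg [ 0.45 -0.12  0.37] frac [ 0.005  -0.0013  0.0041]
jaw now 76.6 target 257 rotdeg [  -0.18   -0.7  -179.63] frac [-0.0021 -0.0078 -1.9958]
d mm [ -1.5   4.1 -31.4] frac [-0.0062  0.0164 -0.1257] rows 0.6 q [-0.06  1.14 -0.91  1.54  1.03  1.    0.05]
```

Request:
send_rows:
  commands: [-0.004,0.016,0,0.005,0,0.003,0.8,0,0.003,-0.035,0,0,0,0.8,0,0.003,-0.035,0,0,0,0.8,0,0.003,-0.025,0,0,0,0.8,0,0,-0.012,0,0,0,0.8,0,0,0,0,0,0,0.8]

```text
clock: 40.0
tool_pos: [0.6009, 0.2804, -0.0193]
eef_rot: [0.081, 0.703, -0.08, 0.702]
contact_force: [0.3, -0.2, -1.0]
opening: 0.566
```

```bash
python3 - <<'E'
from h import *
to(.60,.277,.0158,77)
E
```

```text
t 40.0 tcp [ 0.6009  0.2804 -0.0193] F [ 0.3 -0.2 -1. ] op 0.566 xax [-0.001  0.002 -1.   ] yax [0.226 0.974 0.002]
jaw now 76.9 target 77 rotdeg [-0.11 -0.05  0.07] frac [-0.0012 -0.0005  0.0007]
jaw now 76.9 target 257 rotdeg [-7.0000e-02  1.7000e-01 -1.7993e+02] frac [-8.0000e-04  1.9000e-03 -1.9993e+00]
d mm [-0.9 -3.4 -3.9] frac [-0.0034 -0.0136 -0.0157] rows 0.1 q [-0.08  1.18 -0.89  1.54  1.07  0.97  0.02]
```

Request:
send_rows:
  commands: [0,-0.008,-0.01,0,0,0,0.8,0,0,-0.004,0,0,0,0.8,0,0,0,0,0,0,0.8]

```text
clock: 40.3
tool_pos: [0.601, 0.2783, -0.0229]
eef_rot: [0.081, 0.703, -0.08, 0.702]
contact_force: [0.3, 0.3, -1.3]
opening: 0.561
```

Request:
send_rows:
  commands: [0,0,0,0,0,0,0.3,0,0,0,0,0,0,0.25,0,0,0,0,0,0,0.25,0,0,0.05,0,0,0,0.25,0,0,0.12,0,0,0,0.25,0,0,0.16,0,0,0,0.25,0,0,0.12,0,0,0,0.25,0,0,0,0,0,0,0.25]

```text
clock: 41.1
tool_pos: [0.6009, 0.28, 0.0982]
eef_rot: [0.082, 0.702, -0.078, 0.703]
contact_force: [0.7, -0.1, 0.3]
opening: 0.748
```

```bash
python3 - <<'E'
from h import *
to(.478,-.303,.12,103)
snap("scene",(170,130,330,250),5,"s24");snap("top",(300,130,460,290),4,"t9")
E
```

```text
t 41.1 tcp [0.6009 0.28   0.0982] F [ 0.7 -0.1  0.3] op 0.748 xax [ 0.001  0.005 -1.   ] yax [0.225 0.974 0.006]
jaw now 77.0 target 103 rotdeg [-0.32 -0.   26.02] frac [-3.600e-03 -1.000e-04  2.891e-01]
jaw now 77.0 target 283 rotdeg [-1.0000e-02  4.4000e-01 -1.5398e+02] frac [-1.0000e-04  4.9000e-03 -1.7109e+00]
d mm [-122.9 -583.   -17.2] frac [-0.4914 -2.3319 -0.0689] rows 11.9 q [-0.04  1.03 -0.99  1.51  0.92  1.11  0.12]
```

View pics/s24.png

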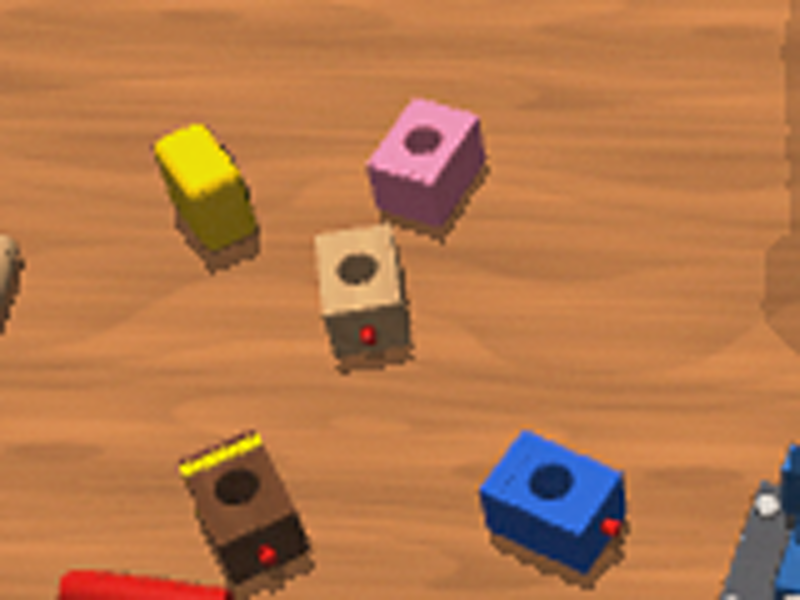

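View pics/t9.png

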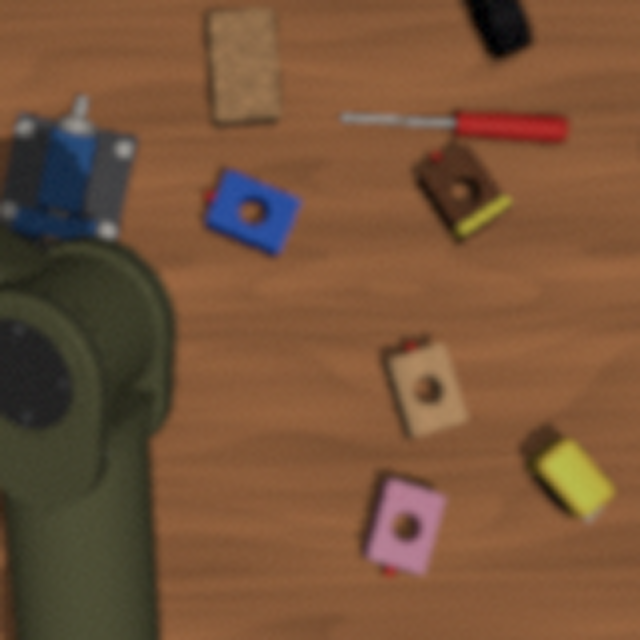

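Request:
send_rows:
  commands: [-0.02,-0.1,0.01,0,0,0.02,0.25,-0.04,-0.19,0.005,0,0,0.026,0.25,-0.04,-0.19,0.005,0,0,0.026,0.25,-0.04,-0.19,0,0,0,0.026,0.25,-0.04,-0.19,0,0,0,0.026,0.25,-0.04,-0.19,0,0,0,0.026,0.25,-0.04,-0.19,0,0,0,0.026,0.25,-0.04,-0.19,0,0,0,0.026,0.25,-0.04,-0.19,0,0,0,0.026,0.25,-0.04,-0.19,0,0,0,0.026,0.25,-0.04,-0.19,0,0,0,0.02,0.25,-0.04,-0.16,0,0,0,0.01,0.25]

```text
clock: 42.4
tool_pos: [0.4672, -0.27, 0.0856]
eef_rot: [-0.087, 0.712, 0.089, 0.691]
contact_force: [0.4, -0.7, 0.8]
opening: 0.747
```

```bash
python3 - <<'E'
from h import *
to(.478,-.3025,.10,103)
E
```

```text
t 42.4 tcp [ 0.4672 -0.27    0.0856] F [ 0.4 -0.7  0.8] op 0.747 xax [-0.029 -0.001 -1.   ] yax [-0.248  0.969  0.006]
jaw now 104.4 target 103 rotdeg [ 0.02 -1.64 -1.36] frac [ 0.0003 -0.0182 -0.0151]
jaw now 104.4 target 283 rotdeg [2.5500e+00 4.0000e-02 1.7862e+02] frac [2.8300e-02 4.0000e-04 1.9847e+00]
d mm [ 10.8 -32.5 -24.6] frac [ 0.0433 -0.1299 -0.0985] rows 0.8 q [ 1.02  1.   -1.11  1.87  1.06  1.05  1.25]
```

Request:
send_rows:
  commands: [0.02,-0.06,0,0,-0.01,-0.01,0.25,0.02,-0.04,0,0,-0.008,-0.005,0.25,0,0,0,0,0,0,0.25,0,0,0,0,0,0,0.25]

```text
clock: 42.8
tool_pos: [0.4729, -0.3002, 0.0812]
eef_rot: [-0.076, 0.705, 0.077, 0.701]
contact_force: [0.3, 0.3, -0.0]
opening: 0.749
```

```bash
python3 - <<'E'
from h import *
to(.478,-.3025,.06,103)
E
```

```text
t 42.8 tcp [ 0.4729 -0.3002  0.0812] F [ 0.3  0.3 -0. ] op 0.749 xax [-0.006  0.002 -1.   ] yax [-0.215  0.977  0.003]
jaw now 102.4 target 103 rotdeg [-0.09 -0.36  0.59] frac [-0.001  -0.004   0.0065]
jaw now 102.4 target 283 rotdeg [-5.7000e-01  1.4000e-01 -1.7941e+02] frac [-6.3000e-03  1.5000e-03 -1.9935e+00]
d mm [  5.1  -2.3 -60.2] frac [ 0.0203 -0.0092 -0.2407] rows 1.2 q [ 1.06  1.02 -1.1   1.83  1.07  1.04  1.29]
```

Request:
send_rows:
  commands: [0.02,-0.009,0,-0.001,-0.004,0.006,0.25,0,0,-0.05,0,0,0,0.25,0,0,-0.05,0,0,0,0.25,0,0,-0.05,0,0,0,0.25,0,0,-0.03,0,0,0,0.25,0,0,0,0,0,0,0.25,0,0,0,0,0,0,0.25]

```text
clock: 43.5
tool_pos: [0.4799, -0.2956, 0.0316]
eef_rot: [-0.083, 0.702, 0.085, 0.702]
contact_force: [-0.8, -0.2, 0.6]
opening: 0.753
```

```bash
python3 - <<'E'
from h import *
to(.478,-.3025,.010,103)
snap("scene",(190,140,310,230),6,"s25")
E
```

```text
t 43.5 tcp [ 0.4799 -0.2956  0.0316] F [-0.8 -0.2  0.6] op 0.753 xax [-0.     0.003 -1.   ] yax [-0.236  0.972  0.003]
jaw now 103.7 target 103 rotdeg [-0.18 -0.02 -0.67] frac [-0.002  -0.0003 -0.0074]
jaw now 103.7 target 283 rotdeg [ 4.0000e-02 -2.8000e-01  1.7933e+02] frac [ 4.0000e-04 -3.1000e-03  1.9926e+00]
d mm [ -1.9  -6.9 -60.6] frac [-0.0075 -0.0274 -0.2422] rows 1.2 q [ 1.02  1.09 -1.05  1.85  1.17  0.99  1.24]
```

View pics/s25.png

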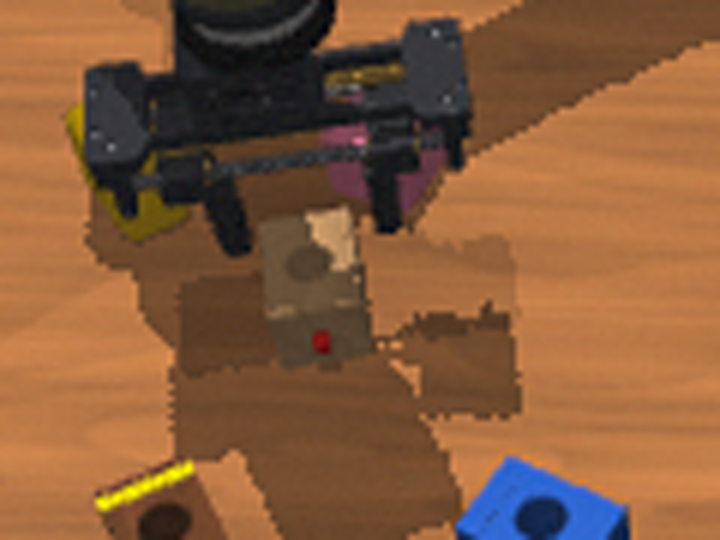

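Request:
send_rows:
  commands: [-0.007,-0.025,0,-0.002,0,-0.007,0.25,0,0,0,0,0,0,0.25,0,-0.004,-0.04,0,0,0,0.25,0,-0.004,-0.04,0,0,0,0.25,0,0,0,0,0,0,0.25,0,0,0,0,0,0,0.25]

```text
clock: 44.15
tool_pos: [0.4783, -0.3058, 0.0108]
eef_rot: [-0.08, 0.702, 0.079, 0.703]
contact_force: [0.3, -0.8, -0.0]
opening: 0.751
```

```bash
python3 - <<'E'
from h import *
to(.478,-.3025,.010,103)
snap("scene",(190,140,310,230),6,"s26")
E
```

```text
t 44.15 tcp [ 0.4783 -0.3058  0.0108] F [ 0.3 -0.8 -0. ] op 0.751 xax [ 0.001 -0.002 -1.   ] yax [-0.223  0.975 -0.002]
jaw now 102.9 target 103 rotdeg [0.1  0.07 0.12] frac [0.0011 0.0008 0.0014]
jaw now 102.9 target 283 rotdeg [ 1.1000e-01 -1.6000e-01 -1.7988e+02] frac [ 1.2000e-03 -1.7000e-03 -1.9986e+00]
d mm [ -0.3   3.3 -39.8] frac [-0.0013  0.0133 -0.1594] rows 0.8 q [ 1.03  1.12 -1.03  1.85  1.21  0.97  1.22]
```

View pics/s26.png

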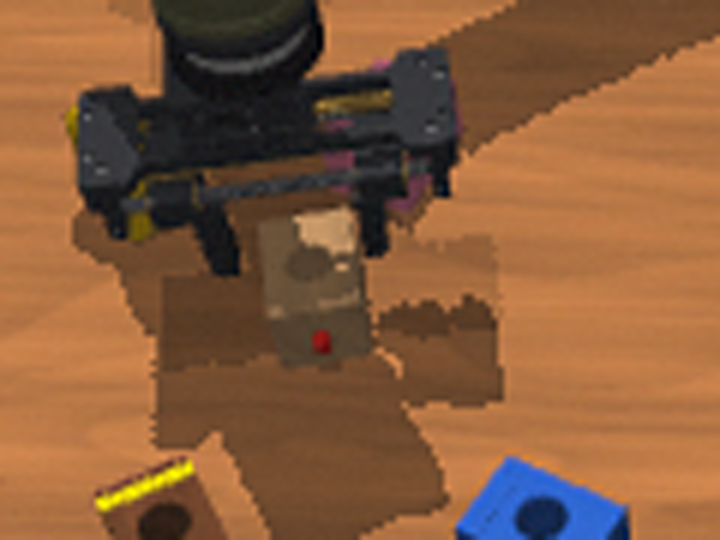

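Request:
send_rows:
  commands: [0,0.015,0,0.001,0.001,0.001,0.25,0,0,0,0,0,0,0.25,0,0,0,0,0,0,0.25]

```text
clock: 44.5
tool_pos: [0.4786, -0.3014, 0.0112]
eef_rot: [-0.08, 0.703, 0.08, 0.703]
contact_force: [0.7, -0.3, -0.4]
opening: 0.75
```

Request:
send_rows:
  commands: [0,0,-0.03,0,0,0,0.25,0,0,-0.04,0,0,0,0.25,0,0,-0.04,0,0,0,0.25,0,0,-0.03,0,0,0,0.25,0,0,0,0,0,0,0.25]

```text
clock: 45.0
tool_pos: [0.4782, -0.3015, -0.0273]
eef_rot: [-0.08, 0.703, 0.08, 0.702]
contact_force: [-0.9, 0.5, -0.6]
opening: 0.75
```

```bash
python3 - <<'E'
from h import *
to(.478,-.3025,.0108,103)
E
```

```text
t 45.0 tcp [ 0.4782 -0.3015 -0.0273] F [-0.9  0.5 -0.6] op 0.75 xax [-0.001 -0.    -1.   ] yax [-0.225  0.974  0.   ]
jaw now 103.0 target 103 rotdeg [ 0.01 -0.04 -0.  ] frac [ 0.0001 -0.0005 -0.    ]
jaw now 103.0 target 283 rotdeg [7.0e-02 1.0e-02 1.8e+02] frac [7.e-04 1.e-04 2.e+00]
d mm [-0.2 -1.  -0.9] frac [-0.0008 -0.004  -0.0036] rows 0.0 q [ 1.01  1.17 -0.99  1.85  1.28  0.93  1.17]
```

Request:
send_rows:
  commands: [0,0,-0.003,0,0,0,0.6,0,0,0,0,0,0,0.8,0,0,0,0,0,0,0.8,0,0,0,0,0,0,0.8,0,0,0,0,0,0,0.8]
  newtons: 60

```text
clock: 45.5
tool_pos: [0.4779, -0.3016, -0.0284]
eef_rot: [-0.08, 0.703, 0.08, 0.702]
contact_force: [0.4, -1.1, -1.0]
opening: 0.56
```

Request:
send_rows:
  commands: [0,0,0.06,0,0,0,0.8,0,0,0.12,0,0,0,0.8,0,0,0.12,0,0,0,0.8,0,0.04,0.08,0,0,0,0.8,0.03,0.15,0,0,0,-0.04,0.8,0.04,0.17,0,0,0,-0.045,0.8,0.04,0.17,0,0,0,-0.045,0.8,0.04,0.17,0,0,0,-0.045,0.8,0.04,0.17,0,0,0,-0.045,0.8,0.04,0.17,0,0,0,-0.04,0.8,0.04,0.17,0,0,0,-0.03,0.8,0.03,0.08,0,0,0,0,0.8]

```text
clock: 46.7
tool_pos: [0.5538, 0.0307, 0.0833]
eef_rot: [0.091, 0.699, -0.09, 0.704]
contact_force: [0.3, 0.0, -1.0]
opening: 0.563
```

```bash
python3 - <<'E'
from h import *
to(.5615,.0323,.05,77)
E
```

```text
t 46.7 tcp [0.5538 0.0307 0.0833] F [ 0.3  0.  -1. ] op 0.563 xax [ 0.007 -0.001 -1.   ] yax [0.254 0.967 0.001]
jaw now 75.3 target 77 rotdeg [0.03 0.41 1.72] frac [0.0004 0.0046 0.0191]
jaw now 75.3 target 257 rotdeg [ 6.4000e-01 -5.0000e-02 -1.7828e+02] frac [ 7.1000e-03 -6.0000e-04 -1.9809e+00]
d mm [  7.7   1.6 -72.3] frac [ 0.0307  0.0062 -0.2891] rows 1.5 q [ 0.4   0.96 -1.    1.86  1.03  0.94  0.21]
```

Request:
send_rows:
  commands: [0.028,-0.01,0,0,0.004,0.019,0.8,0,0,0,0,0,0,0.8,0,0.004,-0.05,0,0,0,0.8,0,0.004,-0.06,0,0,0,0.8,0,0.004,-0.06,0,0,0,0.8,0,0.004,-0.06,0,0,0,0.8,0,0.002,-0.03,0,0,0,0.8,0,0,0,0,0,0,0.8]

```text
clock: 47.5
tool_pos: [0.5579, 0.0359, 0.0157]
eef_rot: [0.079, 0.703, -0.078, 0.703]
contact_force: [-0.2, 0.3, -2.2]
opening: 0.564
```

```bash
python3 - <<'E'
from h import *
to(.5615,.0323,.0188,77)
E
```

```text
t 47.5 tcp [0.5579 0.0359 0.0157] F [-0.2  0.3 -2.2] op 0.564 xax [ 0.     0.001 -1.   ] yax [0.221 0.975 0.001]
jaw now 77.2 target 77 rotdeg [-0.05  0.03 -0.23] frac [-0.0006  0.0003 -0.0025]
jaw now 77.2 target 257 rotdeg [-4.0000e-02 -8.0000e-02  1.7977e+02] frac [-5.0000e-04 -9.0000e-04  1.9975e+00]
d mm [  3.6  -3.6 -35.9] frac [ 0.0145 -0.0143 -0.1437] rows 0.7 q [ 0.36  1.06 -0.93  1.87  1.15  0.87  0.16]
```

Request:
send_rows:
  commands: [0.01,-0.013,0,0,0,-0.002,0.8,0,0,-0.03,0,0,0,0.8,0,0,-0.04,0,0,0,0.8,0,0,-0.04,0,0,0,0.8,0,0,-0.01,0,0,0,0.8,0,0,0,0,0,0,0.8]

```text
clock: 48.1
tool_pos: [0.5609, 0.0315, -0.0164]
eef_rot: [0.081, 0.702, -0.08, 0.703]
contact_force: [0.3, -0.0, -2.3]
opening: 0.56
```

```bash
python3 - <<'E'
from h import *
stop();to(.5615,.0323,.0188,77)
E
```

```text
t 48.1 tcp [ 0.5609  0.0315 -0.0164] F [ 0.3 -0.  -2.3] op 0.56 xax [ 0.001  0.001 -1.   ] yax [0.226 0.974 0.001]
along mm -60.4 lat -0.9 Falong 0.3 z 22.6
t 48.1 tcp [ 0.5609  0.0315 -0.0164] F [ 0.3 -0.  -2.3] op 0.56 xax [ 0.001  0.001 -1.   ] yax [0.226 0.974 0.001]
jaw now 76.9 target 77 rotdeg [-0.06  0.08  0.08] frac [-0.0006  0.0009  0.0009]
jaw now 76.9 target 257 rotdeg [ 1.2000e-01  9.0000e-02 -1.7992e+02] frac [ 1.4000e-03  1.0000e-03 -1.9991e+00]
d mm [ 0.6  0.8 -3.8] frac [ 0.0022  0.0033 -0.0151] rows 0.1 q [ 0.35  1.11 -0.9   1.87  1.22  0.84  0.13]
```

Lower the last 3 mm, advance to the plunger, then push.

Request:
send_rows:
  commands: [0.01,0,-0.012,0,0,0,0.8,0.018,-0.003,0,0,0,0,0.8,0.018,-0.004,0,0,0,0,0.8,0,0,0,0,0,0,0.8]

```text
clock: 48.5
tool_pos: [0.5742, 0.03, -0.0191]
eef_rot: [0.081, 0.702, -0.08, 0.703]
contact_force: [0.4, 1.2, -1.7]
opening: 0.56
```

```bash
python3 - <<'E'
from h import *
stop()
E
```

```text
t 48.5 tcp [ 0.5742  0.03   -0.0191] F [ 0.4  1.2 -1.7] op 0.56 xax [ 0.003  0.001 -1.   ] yax [0.226 0.974 0.002]
along mm -47.2 lat 0.6 Falong 0.2 z 19.9
```

Request:
send_rows:
  commands: [0.04,-0.009,0,0,-0.006,0,0.8,0.045,-0.01,0.002,0,-0.012,-0.003,0.8,0.05,-0.01,0.003,0,-0.013,-0.004,0.8,0.05,-0.01,0.003,0,-0.013,-0.004,0.8]

```text
clock: 48.9
tool_pos: [0.586, 0.0282, -0.0199]
eef_rot: [0.085, 0.697, -0.08, 0.707]
contact_force: [-26.2, 2.7, 15.6]
opening: 0.561
```

```bash
python3 - <<'E'
from h import *
stop();to(.585,.0268,.0188,77)
E
```

```text
t 48.9 tcp [ 0.586   0.0282 -0.0199] F [-26.2   2.7  15.6] op 0.561 xax [ 0.014  0.006 -1.   ] yax [0.231 0.973 0.009]
along mm -35.2 lat 1.5 Falong -26.1 z 19.1
t 48.9 tcp [ 0.586   0.0282 -0.0199] F [-26.2   2.7  15.6] op 0.561 xax [ 0.014  0.006 -1.   ] yax [0.231 0.973 0.009]
jaw now 76.6 target 77 rotdeg [-0.33  0.82  0.36] frac [-0.0037  0.0091  0.004 ]
jaw now 76.6 target 257 rotdeg [   1.29    0.52 -179.64] frac [ 0.0143  0.0058 -1.9959]
d mm [-1.  -1.4 -0.3] frac [-0.0042 -0.0055 -0.001 ] rows 0.0 q [ 0.36  1.13 -0.9   1.81  1.2   0.86  0.18]
```

Request:
send_rows:
  commands: [0.05,-0.012,0.004,-0.003,-0.008,0,0.8,0.05,-0.012,0.004,0,-0.012,-0.002,0.8,0.05,-0.01,0.004,0,-0.012,-0.003,0.8,0.05,-0.01,0.004,0,-0.012,-0.003,0.8,0.05,-0.01,0.004,0,-0.012,-0.003,0.8,0.05,-0.01,0.004,0,-0.012,-0.003,0.8,0.05,-0.01,0.004,0,-0.012,-0.003,0.8,0.05,-0.01,0.004,0,-0.012,-0.003,0.8,0.05,-0.01,0.004,0,-0.012,-0.003,0.8,0.05,-0.01,0.004,0,-0.012,-0.003,0.8,0.05,-0.01,0.004,0,-0.012,-0.003,0.8,0.05,-0.01,0.004,0,-0.012,-0.003,0.8]

```text
clock: 50.1
tool_pos: [0.5849, 0.0284, -0.0194]
eef_rot: [0.082, 0.708, -0.075, 0.697]
contact_force: [-25.4, 3.3, 10.3]
opening: 0.561
```

```bash
python3 - <<'E'
from h import *
stop();to(.585,.0268,.0188,77)
E
```

```text
t 50.1 tcp [ 0.5849  0.0284 -0.0194] F [-25.4   3.3  10.3] op 0.561 xax [-0.014  0.012 -1.   ] yax [0.222 0.975 0.008]
along mm -36.4 lat 1.4 Falong -25.5 z 19.6
t 50.1 tcp [ 0.5849  0.0284 -0.0194] F [-25.4   3.3  10.3] op 0.561 xax [-0.014  0.012 -1.   ] yax [0.222 0.975 0.008]
jaw now 77.2 target 77 rotdeg [-0.68 -0.82 -0.2 ] frac [-0.0075 -0.0091 -0.0022]
jaw now 77.2 target 257 rotdeg [  1.28  -1.06 179.79] frac [ 0.0142 -0.0118  1.9977]
d mm [ 0.1 -1.6 -0.8] frac [ 0.0005 -0.0062 -0.0034] rows 0.0 q [ 0.36  1.14 -0.91  1.78  1.16  0.89  0.24]
```

Request:
send_rows:
  commands: [0.05,-0.012,0.002,-0.006,-0.016,-0.003,0.8,0.05,-0.012,0.003,-0.002,-0.013,-0.003,0.8,0.05,-0.01,0.003,-0.002,-0.013,-0.003,0.8,0.05,-0.01,0.003,-0.002,-0.013,-0.003,0.8,0.05,-0.01,0.003,-0.002,-0.013,-0.003,0.8,0.05,-0.01,0.003,0,-0.013,-0.003,0.8,0.05,-0.01,0.003,0,-0.013,-0.003,0.8,0.05,-0.01,0.003,0,-0.013,-0.003,0.8,0.05,-0.01,0.003,0,-0.013,-0.003,0.8,0.05,-0.01,0.003,0,-0.013,-0.003,0.8,0.05,-0.01,0.003,0,-0.013,-0.003,0.8,0.05,-0.01,0.003,0,-0.013,-0.003,0.8]

```text
clock: 51.3
tool_pos: [0.5852, 0.0281, -0.0205]
eef_rot: [0.079, 0.706, -0.08, 0.699]
contact_force: [-26.1, 3.8, 12.6]
opening: 0.558
```

Request:
send_rows:
  commands: [0.05,-0.01,0.003,-0.001,-0.013,-0.003,0.8,0.05,-0.01,0.003,0,-0.013,-0.003,0.8,0.05,-0.01,0.003,0,-0.013,-0.003,0.8,0.05,-0.01,0.003,0,-0.013,-0.003,0.8,0.05,-0.01,0.003,0,-0.013,-0.003,0.8,0.05,-0.01,0.003,0,-0.013,-0.003,0.8,0.05,-0.01,0.003,0,-0.013,-0.003,0.8,0.05,-0.01,0.003,0,-0.013,-0.003,0.8]

```text
clock: 52.1
tool_pos: [0.5852, 0.0283, -0.0205]
eef_rot: [0.081, 0.707, -0.079, 0.698]
contact_force: [-26.1, 4.6, 12.8]
opening: 0.561
```

```bash
python3 - <<'E'
from h import *
stop()
E
```

```text
t 52.1 tcp [ 0.5852  0.0283 -0.0205] F [-26.1   4.6  12.8] op 0.561 xax [-0.012  0.004 -1.   ] yax [0.224 0.975 0.001]
along mm -36.0 lat 1.4 Falong -26.4 z 18.5
```

Request:
send_rows:
  commands: [-0.04,0.009,0,0,0,0,0.8,-0.06,0.014,0,0,0,0,0.8,-0.06,0.014,0.02,0,0,0,0.8,0,0,0.1,0,0,0,0.8,0,0,0.15,0,0,0,0.8,0,0,0.12,0,0,0,0.8,0,0,0,0,0,0,0.8]

```text
clock: 52.8
tool_pos: [0.5412, 0.0391, 0.0805]
eef_rot: [0.079, 0.708, -0.076, 0.697]
contact_force: [0.4, -0.1, -2.3]
opening: 0.561
```

```bash
python3 - <<'E'
from h import *
to(.50,.277,.10,77)
snap("scene",(290,150,390,225),8,"s27")
E
```

```text
t 52.8 tcp [0.5412 0.0391 0.0805] F [ 0.4 -0.1 -2.3] op 0.561 xax [-0.015  0.005 -1.   ] yax [0.218 0.976 0.002]
jaw now 77.4 target 77 rotdeg [-0.31 -0.87 -0.4 ] frac [-0.0035 -0.0097 -0.0045]
jaw now 77.4 target 257 rotdeg [  1.36  -0.49 179.59] frac [ 0.0151 -0.0055  1.9955]
d mm [-41.2 237.9 -19.5] frac [-0.1648  0.9515 -0.0781] rows 4.8 q [ 0.4   0.97 -1.01  1.88  1.02  0.94  0.24]
```

View pics/s27.png

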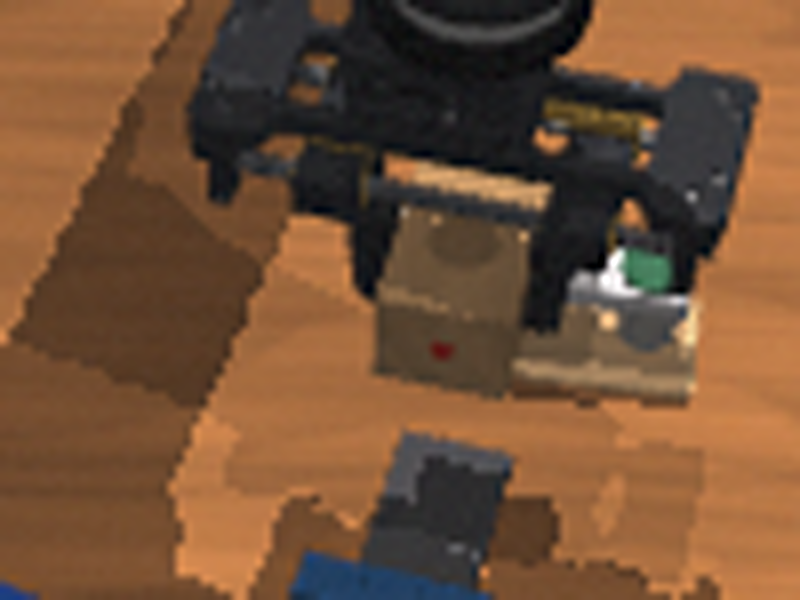

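Request:
send_rows:
  commands: [0.02,0.08,0.03,-0.002,-0.005,0,0.8,0.02,0.15,0.02,-0.002,-0.004,0,0.8,0,0.15,0.01,0,0,0,0.8,0,0.15,0.01,0,0,0,0.8,-0.06,0.15,0,0,0,0,0.8,-0.08,0.13,0,0,0,0,0.8,-0.06,0.08,0,0,0,0,0.8,-0.02,0.02,0,0,0,0,0.8,0,0,0,0,0,0,0.8]

```text
clock: 53.75
tool_pos: [0.4904, 0.2643, 0.083]
eef_rot: [0.075, 0.707, -0.087, 0.697]
contact_force: [0.4, -0.4, -2.5]
opening: 0.562
```

```bash
python3 - <<'E'
from h import *
to(.50,.277,.05,77)
E
```

```text
t 53.75 tcp [0.4904 0.2643 0.083 ] F [ 0.4 -0.4 -2.5] op 0.562 xax [-0.016 -0.015 -1.   ] yax [ 0.227  0.974 -0.018]
jaw now 76.9 target 77 rotdeg [ 0.87 -0.92  0.13] frac [ 0.0096 -0.0102  0.0015]
jaw now 76.9 target 257 rotdeg [  -1.44   -1.36 -179.86] frac [-0.016  -0.0151 -1.9984]
d mm [  9.6  12.7 -72. ] frac [ 0.0386  0.0508 -0.2881] rows 1.5 q [-0.05  0.96 -0.99  1.83  0.99  0.97 -0.15]
```

Request:
send_rows:
  commands: [0.032,0.048,0,0.009,-0.01,0.001,0.8,0,0,0,0,0,0,0.8,0,0.006,-0.05,0,0,0,0.8,0,0.006,-0.05,0,0,0,0.8,0,0.006,-0.06,0,0,0,0.8,0,0.006,-0.06,0,0,0,0.8,0,0.004,-0.05,0,0,0,0.8,0,0,0,0,0,0,0.8,0,0,0,0,0,0,0.8]

```text
clock: 54.65
tool_pos: [0.5025, 0.276, 0.0051]
eef_rot: [0.081, 0.702, -0.087, 0.702]
contact_force: [-0.3, -1.4, -1.9]
opening: 0.561
```

```bash
python3 - <<'E'
from h import *
to(.50,.277,.0158,77)
E
```

```text
t 54.65 tcp [0.5025 0.276  0.0051] F [-0.3 -1.4 -1.9] op 0.561 xax [-0.001 -0.008 -1.   ] yax [ 0.236  0.972 -0.008]
jaw now 76.4 target 77 rotdeg [ 0.46 -0.05  0.64] frac [ 0.0051 -0.0006  0.0072]
jaw now 76.4 target 257 rotdeg [-8.0000e-02 -7.2000e-01 -1.7935e+02] frac [-9.0000e-04 -8.0000e-03 -1.9928e+00]
d mm [ -2.5   1.  -28.3] frac [-0.0098  0.0041 -0.1131] rows 0.6 q [-0.1   1.08 -0.9   1.82  1.13  0.87 -0.26]
```

Request:
send_rows:
  commands: [-0.008,0.004,0,0.005,0,0.006,0.8,0,0.003,-0.035,0,0,0,0.8,0,0.003,-0.035,0,0,0,0.8,0,0,-0.03,0,0,0,0.8,0,0,-0.008,0,0,0,0.8,0,0,0,0,0,0,0.8]

```text
clock: 55.25
tool_pos: [0.501, 0.2795, -0.023]
eef_rot: [0.081, 0.702, -0.08, 0.703]
contact_force: [0.6, -1.7, -2.3]
opening: 0.564
```

```bash
python3 - <<'E'
from h import *
to(.50,.277,.0156,77)
E
```

```text
t 55.25 tcp [ 0.501   0.2795 -0.023 ] F [ 0.6 -1.7 -2.3] op 0.564 xax [ 0.001  0.002 -1.   ] yax [0.226 0.974 0.002]
jaw now 76.9 target 77 rotdeg [-0.12  0.06  0.06] frac [-0.0013  0.0007  0.0006]
jaw now 76.9 target 257 rotdeg [ 9.0000e-02  1.8000e-01 -1.7994e+02] frac [ 1.0000e-03  2.0000e-03 -1.9994e+00]
d mm [-1.  -2.5 -0.4] frac [-0.004  -0.0099 -0.0017] rows 0.1 q [-0.12  1.12 -0.87  1.83  1.19  0.83 -0.29]
```

Request:
send_rows:
  commands: [0,0,0,0,0,0,0.3,0,0,0,0,0,0,0.25,0,0,0,0,0,0,0.25,0,0,0.05,0,0,0,0.25,0,0,0.12,0,0,0,0.25,0,0,0.16,0,0,0,0.25,0,0,0.14,0,0,0,0.25,0,0,0,0,0,0,0.25]

```text
clock: 56.05
tool_pos: [0.5004, 0.2814, 0.1033]
eef_rot: [0.082, 0.702, -0.078, 0.703]
contact_force: [0.6, 1.1, 1.0]
opening: 0.752
```

```bash
python3 - <<'E'
from h import *
snap("scene",(180,190,270,250),8,"s28");snap("top",(360,130,480,220),6,"t10");snap("scene",(370,130,480,260),4.6,"s29")
E
```

```text
(no output)
```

View pics/s28.png

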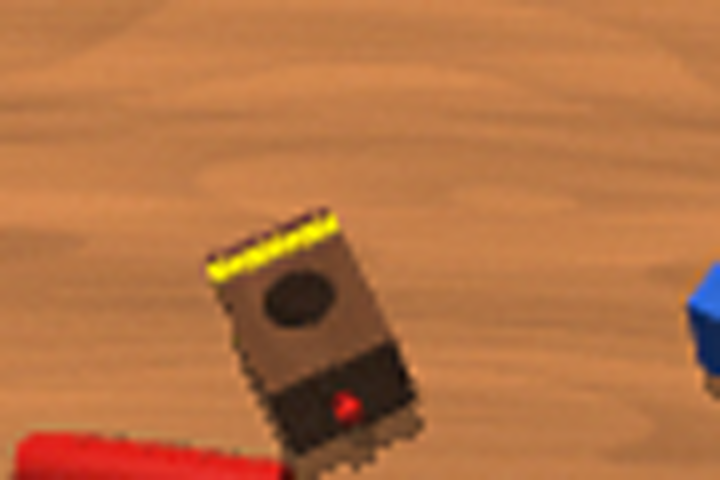

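View pics/t10.png

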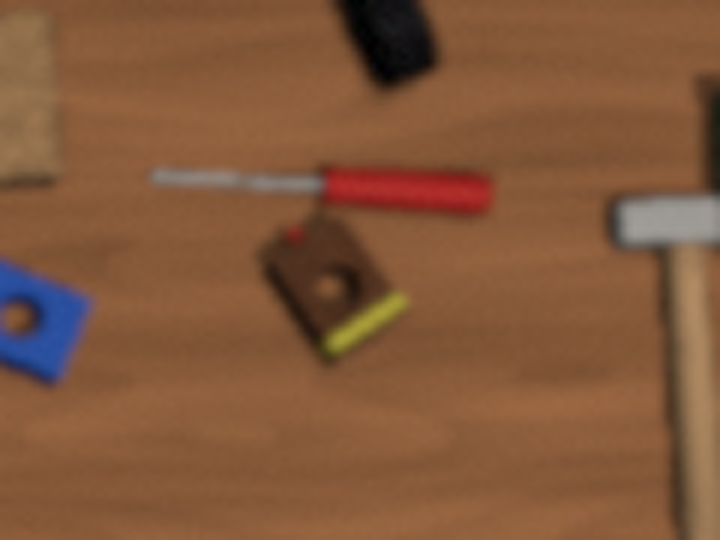

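View pics/s29.png

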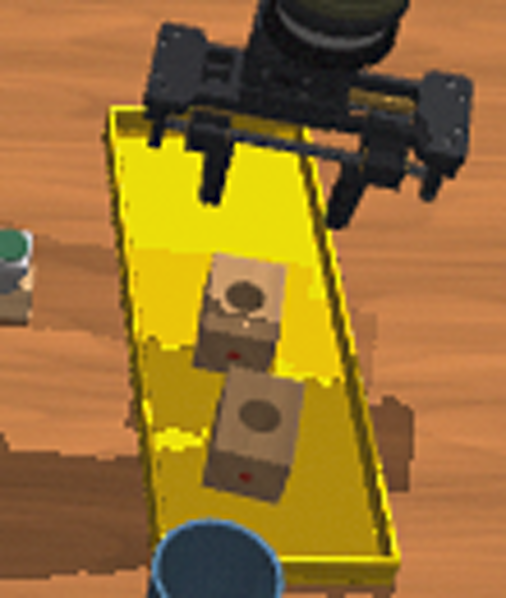

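```bash
python3 - <<'E'
from h import *
S=lambda c,z=.044:at("scene",180+(c[0]+.5)/8-.5,190+(c[1]+.5)/8-.5,z)
T=lambda c,z=.044:at("top",360+(c[0]+.5)/6-.5,130+(c[1]+.5)/6-.5,z)
ang=lambda a,b:round(float(np.degrees(np.arctan2((b-a)[1],(b-a)[0]))),1)
print(S((299,299)),T((333,286)))
print("S",ang(S((333,207)),S((395,343))),ang(S((208,265)),S((265,392))),ang(S((265,392)),S((395,343))), ang(S((208,265)),S((333,207))), sum(S(c) for c in((208,265),(333,207),(395,343),(265,392)))/4)
print("T",ang(T((325,352)),T((265,248))),ang(T((410,297)),T((330,210))),ang(T((410,297)),T((325,352))))
print("dowel",S((347,407),.022),T((296,235),.022))
print("screwdriver",[T(c,.015).round(3) for c in((325,170),(490,190),(325,206),(490,213))],"mallet",T((680,250),.02))
to(.65,-.34,.13,120)
E
```

```text
[ 0.65093108 -0.34311409  0.044     ] [ 0.64976422 -0.34080761  0.044     ]
S 30.7 31.8 118.4 124.8 [ 0.65160208 -0.34252583  0.044     ]
T 27.4 40.1 121.2
dowel [ 0.6834973  -0.32290291  0.022     ] [ 0.68406068 -0.32450554  0.022     ]
screwdriver [array([ 0.724, -0.345,  0.015]), array([ 0.709, -0.442,  0.015]), array([ 0.702, -0.344,  0.015]), array([ 0.695, -0.442,  0.015])] mallet [ 0.66922122 -0.5518156   0.02      ]
t 56.2 tcp [0.4988 0.278  0.098 ] F [-0.4  0.4  0.2] op 0.753 xax [-0.003 -0.001 -1.   ] yax [ 0.224  0.975 -0.002]
jaw now 77.0 target 120 rotdeg [ 0.13 -0.15 42.96] frac [ 0.0014 -0.0017  0.4774]
jaw now 77.0 target 300 rotdeg [  -0.19   -0.16 -137.04] frac [-0.0021 -0.0018 -1.5226]
d mm [ 151.2 -618.    -7. ] frac [ 0.6047 -2.4721 -0.0278] rows 12.7 q [-0.06  0.95 -1.    1.8   0.97  0.98 -0.13]
```

Request:
send_rows:
  commands: [0.02,-0.1,0.05,0,0,0.02,0.25,0.045,-0.19,0.02,0,0,0.04,0.25,0.045,-0.19,0.01,0,0,0.04,0.25,0.045,-0.19,0.01,0,0,0.04,0.25,0.045,-0.19,0.01,0,0,0.04,0.25,0.045,-0.19,0.01,0,0,0.04,0.25,0.045,-0.19,0.01,0,0,0.04,0.25,0.045,-0.19,0.01,0,0,0.04,0.25,0.045,-0.19,0.01,0,0,0.04,0.25,0.045,-0.19,0.01,0,0,0.04,0.25,0.045,-0.19,0.01,0,0,0.04,0.25,0.045,-0.16,0.01,0,0,0.04,0.25]

```text
clock: 57.4
tool_pos: [0.6142, -0.2736, 0.1244]
eef_rot: [-0.19, 0.693, 0.189, 0.67]
contact_force: [0.6, 0.6, -0.1]
opening: 0.75
```

```bash
python3 - <<'E'
from h import *
to(.6505,-.342,.12,120)
E
```

```text
t 57.4 tcp [ 0.6142 -0.2736  0.1244] F [ 0.6  0.6 -0.1] op 0.75 xax [-0.031 -0.011 -0.999] yax [-0.516  0.857  0.007]
jaw now 121.0 target 120 rotdeg [ 0.59 -1.79 -1.05] frac [ 0.0066 -0.0199 -0.0117]
jaw now 121.0 target 300 rotdeg [  2.8    0.93 178.92] frac [0.0311 0.0103 1.9881]
d mm [ 36.3 -68.4 -43.4] frac [ 0.1453 -0.2738 -0.1735] rows 1.8 q [ 0.84  1.1  -1.19  1.42  1.03  1.34  1.7 ]
```

Request:
send_rows:
  commands: [0.05,-0.12,0,0.003,-0.01,-0.008,0.25,0.05,-0.09,0,0.003,-0.01,-0.004,0.25,0.03,-0.02,0,0,0,0,0.25,0,0,0,0,0,0,0.25,0,0,0,0,0,0,0.25]

```text
clock: 57.9
tool_pos: [0.6414, -0.3431, 0.1128]
eef_rot: [-0.177, 0.689, 0.179, 0.68]
contact_force: [-0.8, -0.1, 0.1]
opening: 0.751
```

```bash
python3 - <<'E'
from h import *
to(.6505,-.342,.06,120)
E
```

```text
t 57.9 tcp [ 0.6414 -0.3431  0.1128] F [-0.8 -0.1  0.1] op 0.751 xax [-0.013 -0.001 -1.   ] yax [-0.488  0.873  0.006]
jaw now 119.2 target 120 rotdeg [ 0.05 -0.77  0.79] frac [ 0.0005 -0.0085  0.0088]
jaw now 119.2 target 300 rotdeg [-1.200e+00 -8.000e-02 -1.792e+02] frac [-1.3300e-02 -9.0000e-04 -1.9911e+00]
d mm [  9.1   1.1 -91.8] frac [ 0.0365  0.0046 -0.3672] rows 1.8 q [ 0.87  1.16 -1.18  1.24  1.04  1.38  1.85]
```

Request:
send_rows:
  commands: [0.034,0.004,0,0,-0.008,0.008,0.25,0,0,-0.05,0,0,0,0.25,0,0,-0.06,0,0,0,0.25,0,0,-0.06,0,0,0,0.25,0,0,-0.06,0,0,0,0.25,0,0,-0.05,0,0,0,0.25,0,0,0,0,0,0,0.25,0,0,0,0,0,0,0.25]

```text
clock: 58.7
tool_pos: [0.648, -0.3376, 0.0331]
eef_rot: [-0.185, 0.684, 0.187, 0.68]
contact_force: [1.0, -0.3, 0.6]
opening: 0.748
```

```bash
python3 - <<'E'
from h import *
to(.6505,-.342,.052,120)
snap("scene",(180,170,270,245),8,"s30")
E
```

```text
t 58.7 tcp [ 0.648  -0.3376  0.0331] F [ 1.  -0.3  0.6] op 0.748 xax [-0.006  0.001 -1.   ] yax [-0.507  0.862  0.004]
jaw now 120.4 target 120 rotdeg [-0.06 -0.34 -0.44] frac [-0.0007 -0.0037 -0.0049]
jaw now 120.4 target 300 rotdeg [ 5.3000e-01 -1.0000e-01  1.7956e+02] frac [ 5.8000e-03 -1.1000e-03  1.9951e+00]
d mm [  2.5  -4.4 -20.1] frac [ 0.0099 -0.0178 -0.0806] rows 0.4 q [ 0.86  1.25 -1.14  1.28  1.12  1.28  1.82]
```

View pics/s30.png

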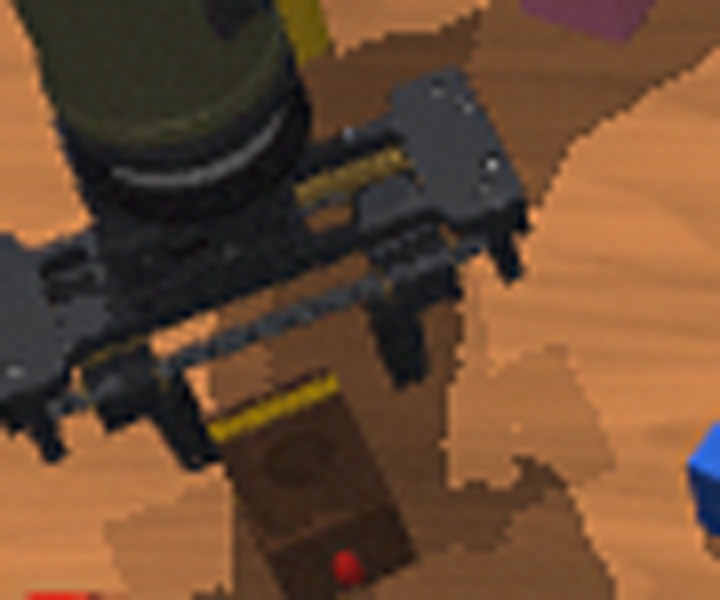

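Aligned with the jaw gap. Correct and descend, keeping clear of the screwdriver.

Request:
send_rows:
  commands: [0.009,-0.016,0,0,-0.003,-0.005,0.25,0,0,0,0,0,0,0.25,0,-0.002,-0.03,0,0,0,0.25,0,-0.002,-0.03,0,0,0,0.25,0,0,0,0,0,0,0.25,0,0,0,0,0,0,0.25]

```text
clock: 59.35
tool_pos: [0.6517, -0.3439, 0.0193]
eef_rot: [-0.183, 0.682, 0.182, 0.684]
contact_force: [-0.3, -0.5, 0.2]
opening: 0.75
```

```bash
python3 - <<'E'
from h import *
to(.6505,-.342,.0108,120)
snap("scene",(180,180,270,255),8,"s31")
E
```

```text
t 59.35 tcp [ 0.6517 -0.3439  0.0193] F [-0.3 -0.5  0.2] op 0.75 xax [ 0.003 -0.    -1.   ] yax [-0.498  0.867 -0.002]
jaw now 119.9 target 120 rotdeg [0.02 0.15 0.12] frac [0.0002 0.0017 0.0014]
jaw now 119.9 target 300 rotdeg [ 2.4000e-01 -3.0000e-02 -1.7988e+02] frac [ 2.6000e-03 -3.0000e-04 -1.9986e+00]
d mm [ -1.2   1.9 -47.5] frac [-0.0048  0.0077 -0.19  ] rows 1.0 q [ 0.86  1.27 -1.13  1.27  1.14  1.26  1.82]
```

View pics/s31.png

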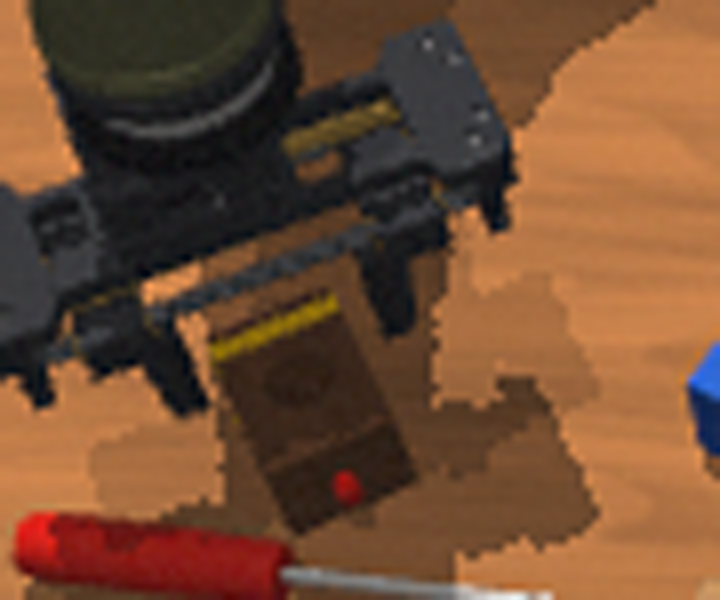

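Request:
send_rows:
  commands: [-0.006,0.006,0,0,0.002,0.001,0.25,0,0,0,0,0,0,0.25,0,0,-0.04,0,0,0,0.25,0,0,-0.05,0,0,0,0.25,0,0,-0.05,0,0,0,0.25,0,0,-0.04,0,0,0,0.25,0,0,0,0,0,0,0.25]

```text
clock: 60.1
tool_pos: [0.6492, -0.342, -0.0306]
eef_rot: [-0.183, 0.684, 0.183, 0.682]
contact_force: [-0.4, 0.2, 0.2]
opening: 0.749
```

```bash
python3 - <<'E'
from h import *
to(.6505,-.342,.0108,120)
snap("scene",(180,190,270,265),8,"s32")
E
```

```text
t 60.1 tcp [ 0.6492 -0.342  -0.0306] F [-0.4  0.2  0.2] op 0.749 xax [-0.002 -0.    -1.   ] yax [-0.5    0.866  0.001]
jaw now 120.0 target 120 rotdeg [ 0.02 -0.14 -0.01] frac [ 0.0003 -0.0016 -0.0002]
jaw now 120.0 target 300 rotdeg [2.2000e-01 4.0000e-02 1.7999e+02] frac [2.4000e-03 4.0000e-04 1.9998e+00]
d mm [1.3 0.  2.4] frac [0.0051 0.0001 0.0095] rows 0.1 q [ 0.85  1.33 -1.1   1.28  1.18  1.21  1.8 ]
```

View pics/s32.png

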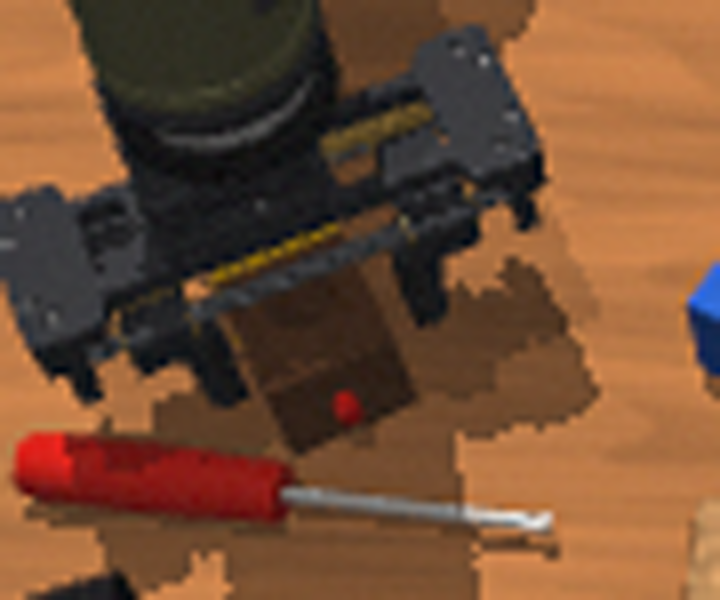

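Request:
send_rows:
  commands: [0.003,0,0.008,0,0,0,0.25,0,0,0,0,0,0,0.6,0,0,0,0,0,0,0.8,0,0,0,0,0,0,0.8,0,0,0,0,0,0,0.8,0,0,0,0,0,0,0.8]

```text
clock: 60.75
tool_pos: [0.6512, -0.3423, -0.0264]
eef_rot: [-0.183, 0.683, 0.183, 0.683]
contact_force: [-0.1, -0.7, -1.4]
opening: 0.565
```

Request:
send_rows:
  commands: [0,0,0.06,0,0,0,0.8,0,0,0.12,0,0,0,0.8,0,0,0.14,0,0,0,0.8,-0.02,0.08,0.1,0,0,-0.02,0.8,-0.04,0.18,0.01,0,0,-0.05,0.8,-0.04,0.18,0,0,0,-0.06,0.8,-0.04,0.18,0,0,0,-0.06,0.8,-0.04,0.18,0,0,0,-0.06,0.8,-0.04,0.18,0,0,0,-0.06,0.8,-0.04,0.18,0,0,0,-0.06,0.8,-0.04,0.16,0,0,0,-0.05,0.8,-0.03,0.1,0,0,0,-0.04,0.8]

```text
clock: 61.95
tool_pos: [0.5655, 0.02, 0.0979]
eef_rot: [0.084, 0.698, -0.087, 0.706]
contact_force: [0.4, -0.2, -1.3]
opening: 0.563
```

```bash
python3 - <<'E'
from h import *
to(.5615,.0323,.05,77)
E
```

```text
t 61.95 tcp [0.5655 0.02   0.0979] F [ 0.4 -0.2 -1.3] op 0.563 xax [ 0.011 -0.005 -1.   ] yax [ 0.24   0.971 -0.002]
jaw now 76.1 target 77 rotdeg [0.26 0.61 0.91] frac [0.0029 0.0068 0.0101]
jaw now 76.1 target 257 rotdeg [   0.96   -0.41 -179.09] frac [ 0.0106 -0.0045 -1.9899]
d mm [ -4.   12.3 -86.9] frac [-0.0161  0.0491 -0.3474] rows 1.8 q [ 0.44  0.97 -1.06  1.83  1.03  1.01  0.26]
```

Request:
send_rows:
  commands: [-0.014,0.02,0,0.002,0.006,0.01,0.8,0,0,0,0,0,0,0.8,0,0.004,-0.05,0,0,0,0.8,0,0.004,-0.06,0,0,0,0.8,0,0.004,-0.06,0,0,0,0.8,0,0.004,-0.06,0,0,0,0.8,0,0.004,-0.06,0,0,0,0.8,0,0,0,0,0,0,0.8,0,0,0,0,0,0,0.8]

```text
clock: 62.85
tool_pos: [0.5618, 0.0236, 0.0182]
eef_rot: [0.079, 0.702, -0.084, 0.702]
contact_force: [0.8, -0.3, -0.6]
opening: 0.56
```

```bash
python3 - <<'E'
from h import *
to(.5615,.0323,.0206,77)
snap("scene",(290,160,390,235),8,"s33")
E
```

```text
t 62.85 tcp [0.5618 0.0236 0.0182] F [ 0.8 -0.3 -0.6] op 0.56 xax [-0.001 -0.007 -1.   ] yax [ 0.228  0.974 -0.007]
jaw now 76.8 target 77 rotdeg [ 0.4  -0.03  0.19] frac [ 0.0044 -0.0004  0.0021]
jaw now 76.8 target 257 rotdeg [-5.0000e-02 -6.2000e-01 -1.7981e+02] frac [-6.0000e-04 -6.9000e-03 -1.9979e+00]
d mm [ -0.3   8.7 -36.6] frac [-0.0013  0.0348 -0.1463] rows 0.8 q [ 0.39  1.08 -0.97  1.86  1.17  0.92  0.17]
```

View pics/s33.png

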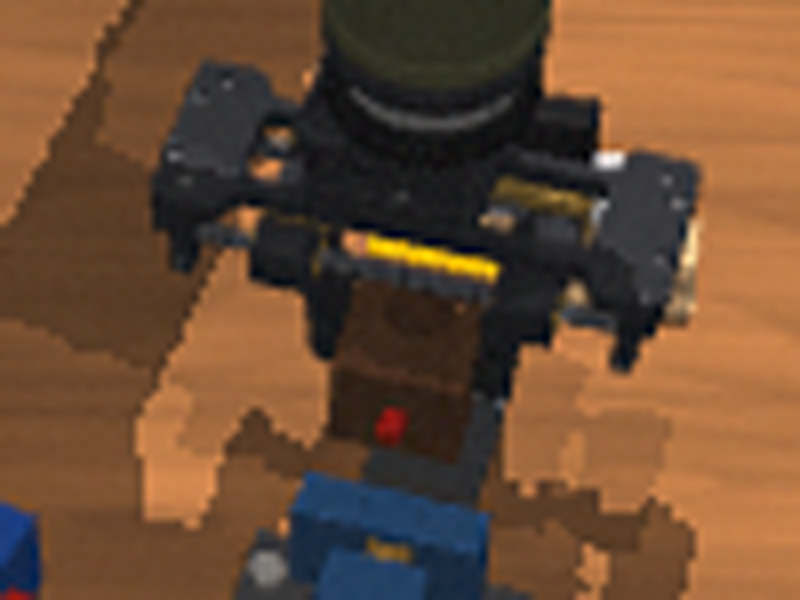

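Request:
send_rows:
  commands: [0,0.03,0,0.004,0,0.002,0.8,0,0,0,0,0,0,0.8,0,0.003,-0.04,0,0,0,0.8,0,0.003,-0.04,0,0,0,0.8,0,0,-0.02,0,0,0,0.8,0,0,0,0,0,0,0.8,0,0,0,0,0,0,0.8]

```text
clock: 63.6
tool_pos: [0.5629, 0.0329, -0.0077]
eef_rot: [0.08, 0.702, -0.08, 0.703]
contact_force: [0.5, -0.2, -0.7]
opening: 0.562
```

```bash
python3 - <<'E'
from h import *
stop();to(.5615,.0323,.0206,77)
E
```

```text
t 63.6 tcp [ 0.5629  0.0329 -0.0077] F [ 0.5 -0.2 -0.7] op 0.562 xax [ 0.002 -0.    -1.   ] yax [0.226 0.974 0.   ]
along mm -58.8 lat 0.9 Falong 0.5 z 31.3
t 63.6 tcp [ 0.5629  0.0329 -0.0077] F [ 0.5 -0.2 -0.7] op 0.562 xax [ 0.002 -0.    -1.   ] yax [0.226 0.974 0.   ]
jaw now 76.9 target 77 rotdeg [0.01 0.11 0.05] frac [0.0001 0.0012 0.0006]
jaw now 76.9 target 257 rotdeg [ 1.7000e-01 -1.0000e-02 -1.7995e+02] frac [ 1.9000e-03 -2.0000e-04 -1.9994e+00]
d mm [ -1.4  -0.6 -10.7] frac [-0.0056 -0.0024 -0.0427] rows 0.2 q [ 0.37  1.12 -0.95  1.86  1.22  0.89  0.13]
```

Request:
send_rows:
  commands: [-0.004,-0.003,-0.015,0,0,0,0.8,0,0,-0.015,0,0,0,0.8,0,0,-0.008,0,0,0,0.8,0,0,0,0,0,0,0.8]

```text
clock: 64.0
tool_pos: [0.562, 0.032, -0.0178]
eef_rot: [0.08, 0.702, -0.08, 0.703]
contact_force: [-0.9, -1.0, -1.9]
opening: 0.559
```

```bash
python3 - <<'E'
from h import *
stop()
E
```

```text
t 64.0 tcp [ 0.562   0.032  -0.0178] F [-0.9 -1.  -1.9] op 0.559 xax [ 0.002 -0.    -1.   ] yax [0.226 0.974 0.   ]
along mm -59.5 lat -0.2 Falong -0.7 z 21.2
```

Request:
send_rows:
  commands: [0.018,-0.004,-0.002,0,0,0,0.8,0.018,-0.004,0,0,0,0,0.8,0.04,-0.009,0,0,-0.006,0,0.8,0.045,-0.01,0.002,0,-0.012,-0.003,0.8,0.05,-0.01,0.003,0,-0.013,-0.003,0.8,0.05,-0.01,0.003,0,-0.013,-0.003,0.8]

```text
clock: 64.6
tool_pos: [0.5872, 0.0272, -0.0184]
eef_rot: [0.084, 0.696, -0.079, 0.709]
contact_force: [-30.3, 3.5, 17.7]
opening: 0.562
```

```bash
python3 - <<'E'
from h import *
stop();to(.585,.0268,.0206,77)
E
```

```text
t 64.6 tcp [ 0.5872  0.0272 -0.0184] F [-30.3   3.5  17.7] op 0.562 xax [ 0.018  0.004 -1.   ] yax [0.229 0.973 0.008]
along mm -33.9 lat 0.8 Falong -30.3 z 20.6
t 64.6 tcp [ 0.5872  0.0272 -0.0184] F [-30.3   3.5  17.7] op 0.562 xax [ 0.018  0.004 -1.   ] yax [0.229 0.973 0.008]
jaw now 76.7 target 77 rotdeg [-0.23  1.06  0.26] frac [-0.0026  0.0117  0.0029]
jaw now 76.7 target 257 rotdeg [   1.66    0.37 -179.73] frac [ 0.0184  0.0041 -1.997 ]
d mm [-2.2 -0.4  0. ] frac [-0.0087 -0.0014  0.0001] rows 0.0 q [ 0.37  1.14 -0.94  1.81  1.23  0.89  0.16]
```

Request:
send_rows:
  commands: [0.05,-0.011,0.003,-0.002,-0.008,-0.001,0.8,0.05,-0.011,0.003,-0.001,-0.012,-0.003,0.8,0.05,-0.01,0.003,-0.001,-0.012,-0.003,0.8,0.05,-0.01,0.003,-0.001,-0.012,-0.003,0.8,0.05,-0.01,0.003,-0.001,-0.012,-0.003,0.8,0.05,-0.01,0.003,-0.001,-0.012,-0.003,0.8,0.05,-0.01,0.003,-0.001,-0.012,-0.003,0.8,0.05,-0.01,0.003,-0.001,-0.012,-0.003,0.8,0.05,-0.01,0.003,-0.001,-0.012,-0.003,0.8,0.05,-0.01,0.003,-0.001,-0.012,-0.003,0.8,0.05,-0.01,0.003,-0.001,-0.012,-0.003,0.8,0.05,-0.01,0.003,-0.001,-0.012,-0.003,0.8]

```text
clock: 65.8
tool_pos: [0.5857, 0.027, -0.0186]
eef_rot: [0.08, 0.708, -0.084, 0.697]
contact_force: [-27.9, 1.8, 14.1]
opening: 0.561
```

```bash
python3 - <<'E'
from h import *
stop();to(.585,.0268,.0206,77)
E
```

```text
t 65.8 tcp [ 0.5857  0.027  -0.0186] F [-27.9   1.8  14.1] op 0.561 xax [-0.016 -0.004 -1.   ] yax [ 0.23   0.973 -0.008]
along mm -35.3 lat 0.3 Falong -27.6 z 20.4
t 65.8 tcp [ 0.5857  0.027  -0.0186] F [-27.9   1.8  14.1] op 0.561 xax [-0.016 -0.004 -1.   ] yax [ 0.23   0.973 -0.008]
jaw now 76.7 target 77 rotdeg [ 0.25 -0.92  0.29] frac [ 0.0028 -0.0102  0.0032]
jaw now 76.7 target 257 rotdeg [  -1.44   -0.39 -179.71] frac [-0.016  -0.0043 -1.9967]
d mm [-0.7 -0.2  0.2] frac [-0.0026 -0.001   0.0008] rows 0.0 q [ 0.37  1.15 -0.94  1.77  1.18  0.93  0.21]
```

Request:
send_rows:
  commands: [0.05,-0.01,0.003,0.002,-0.016,-0.001,0.8,0.05,-0.01,0.003,0,-0.013,-0.002,0.8,0.05,-0.01,0.003,0,-0.013,-0.002,0.8,0.05,-0.01,0.003,0,-0.013,-0.002,0.8,0.05,-0.01,0.003,0,-0.013,-0.002,0.8,0.05,-0.01,0.003,0,-0.013,-0.002,0.8,0.05,-0.01,0.003,0,-0.013,-0.002,0.8,0.05,-0.01,0.003,0,-0.013,-0.002,0.8,0.05,-0.01,0.003,0,-0.013,-0.002,0.8,0.05,-0.01,0.003,0,-0.013,-0.002,0.8,0.05,-0.01,0.003,0,-0.013,-0.002,0.8,0.05,-0.01,0.003,0,-0.013,-0.002,0.8]

```text
clock: 67.0
tool_pos: [0.5858, 0.0274, -0.0186]
eef_rot: [0.077, 0.71, -0.072, 0.696]
contact_force: [-26.5, 4.5, 11.1]
opening: 0.561
```

Request:
send_rows:
  commands: [0.05,-0.01,0.003,0,-0.013,-0.002,0.8,0.05,-0.01,0.003,0,-0.013,-0.002,0.8,0.05,-0.01,0.003,0,-0.013,-0.002,0.8,0.05,-0.01,0.003,0,-0.013,-0.002,0.8,0.05,-0.01,0.003,0,-0.013,-0.002,0.8,0.05,-0.01,0.003,0,-0.013,-0.002,0.8,0.05,-0.01,0.003,0,-0.013,-0.002,0.8,0.05,-0.01,0.003,0,-0.013,-0.002,0.8]

```text
clock: 67.8
tool_pos: [0.5852, 0.0274, -0.0186]
eef_rot: [0.074, 0.713, -0.066, 0.694]
contact_force: [-26.7, 3.3, 12.8]
opening: 0.562
```

Request:
send_rows:
  commands: [-0.04,0.009,0,0,0,0,0.8,-0.06,0.014,0,0,0,0,0.8,-0.06,0.014,0.02,0,0,0,0.8,0,0,0.1,0,0,0,0.8,0,0,0.15,0,0,0,0.8,0,0,0.13,0,0,0,0.8,0,0,0,0,0,0,0.8]

```text
clock: 68.5
tool_pos: [0.5455, 0.0373, 0.0853]
eef_rot: [0.074, 0.712, -0.064, 0.695]
contact_force: [0.4, 0.6, -1.2]
opening: 0.56
```

```bash
python3 - <<'E'
from h import *
to(.40,.277,.10,77)
snap("scene",(290,150,390,225),8,"s34")
E
```

```text
t 68.5 tcp [0.5455 0.0373 0.0853] F [ 0.4  0.6 -1.2] op 0.56 xax [-0.023  0.016 -1.   ] yax [0.194 0.981 0.011]
jaw now 78.8 target 77 rotdeg [-0.91 -1.31 -1.82] frac [-0.0101 -0.0146 -0.0202]
jaw now 78.8 target 257 rotdeg [  2.04  -1.42 178.16] frac [ 0.0227 -0.0158  1.9796]
d mm [-145.5  239.7  -24.3] frac [-0.5821  0.9586 -0.0972] rows 5.6 q [ 0.43  0.99 -1.06  1.85  1.02  0.99  0.28]
```

View pics/s34.png

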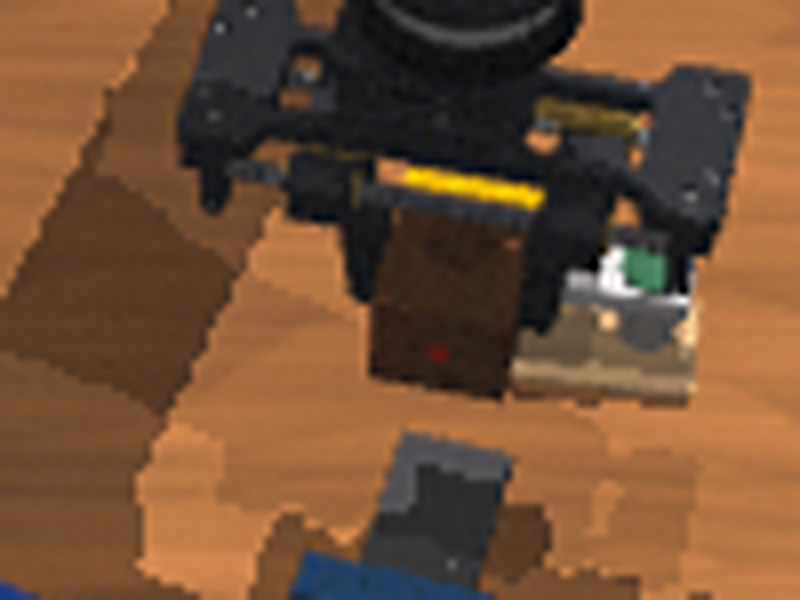

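Request:
send_rows:
  commands: [0.02,0.08,0.03,-0.005,-0.007,-0.01,0.8,0.01,0.15,0.02,-0.005,-0.007,-0.01,0.8,0,0.16,0.01,0,0,0,0.8,0,0.16,0.01,0,0,0,0.8,-0.06,0.15,0.01,0,0,0,0.8,-0.12,0.13,0,0,0,0,0.8,-0.14,0.08,0,0,0,0,0.8,-0.14,0.02,0,0,0,0,0.8,-0.12,0,0,0,0,0,0.8,-0.04,0,0,0,0,0,0.8,0,0,0,0,0,0,0.8,0,0,0,0,0,0,0.8]

```text
clock: 69.75
tool_pos: [0.3904, 0.2681, 0.0876]
eef_rot: [0.079, 0.708, -0.089, 0.696]
contact_force: [-0.3, -0.3, -1.1]
opening: 0.563
```

```bash
python3 - <<'E'
from h import *
to(.40,.277,.05,77)
E
```

```text
t 69.75 tcp [0.3904 0.2681 0.0876] F [-0.3 -0.3 -1.1] op 0.563 xax [-0.018 -0.012 -1.   ] yax [ 0.237  0.971 -0.016]
jaw now 76.3 target 77 rotdeg [ 0.71 -1.    0.7 ] frac [ 0.0079 -0.0112  0.0078]
jaw now 76.3 target 257 rotdeg [  -1.57   -1.12 -179.29] frac [-0.0175 -0.0124 -1.9921]
d mm [  9.6   8.9 -76.6] frac [ 0.0385  0.0354 -0.3064] rows 1.6 q [-0.11  0.9  -1.02  2.07  1.06  0.86 -0.45]
```

Request:
send_rows:
  commands: [0.034,0.034,0,0.008,-0.011,0.008,0.8,0,0,0,0,0,0,0.8,0,0.005,-0.05,0,0,0,0.8,0,0.005,-0.06,0,0,0,0.8,0,0.005,-0.06,0,0,0,0.8,0,0.005,-0.06,0,0,0,0.8,0,0.004,-0.05,0,0,0,0.8,0,0,0,0,0,0,0.8,0,0,0,0,0,0,0.8]

```text
clock: 70.65
tool_pos: [0.4094, 0.2836, 0.0132]
eef_rot: [0.087, 0.7, -0.084, 0.704]
contact_force: [0.6, -0.7, -0.3]
opening: 0.56
```

```bash
python3 - <<'E'
from h import *
to(.40,.277,.0176,77)
E
```

```text
t 70.65 tcp [0.4094 0.2836 0.0132] F [ 0.6 -0.7 -0.3] op 0.56 xax [ 0.007  0.004 -1.   ] yax [0.239 0.971 0.006]
jaw now 76.1 target 77 rotdeg [-0.23  0.39  0.85] frac [-0.0026  0.0043  0.0095]
jaw now 76.1 target 257 rotdeg [   0.61    0.37 -179.15] frac [ 0.0068  0.0041 -1.9905]
d mm [ -9.4  -6.6 -34.6] frac [-0.0377 -0.0263 -0.1385] rows 0.7 q [-0.18  1.02 -0.91  2.06  1.28  0.78 -0.6 ]
```

Request:
send_rows:
  commands: [-0.034,-0.022,0,-0.002,0.004,0.009,0.8,0,0,0,0,0,0,0.8,-0.002,0,-0.035,0,0,0,0.8,-0.002,0,-0.04,0,0,0,0.8,0,0,-0.035,0,0,0,0.8,0,0,-0.015,0,0,0,0.8,0,0,0,0,0,0,0.8]

```text
clock: 71.35
tool_pos: [0.4009, 0.2781, -0.0182]
eef_rot: [0.082, 0.701, -0.079, 0.704]
contact_force: [0.3, 0.2, -1.6]
opening: 0.564
```

```bash
python3 - <<'E'
from h import *
to(.40,.277,.0176,77)
E
```

```text
t 71.35 tcp [ 0.4009  0.2781 -0.0182] F [ 0.3  0.2 -1.6] op 0.564 xax [ 0.004  0.003 -1.   ] yax [0.226 0.974 0.004]
jaw now 76.9 target 77 rotdeg [-0.17  0.21  0.06] frac [-0.0019  0.0023  0.0007]
jaw now 76.9 target 257 rotdeg [   0.32    0.27 -179.94] frac [ 0.0036  0.003  -1.9993]
d mm [-0.9 -1.1 -3.2] frac [-0.0037 -0.0044 -0.0128] rows 0.1 q [-0.2   1.07 -0.87  2.09  1.38  0.76 -0.68]
```

Request:
send_rows:
  commands: [0,0,-0.01,0,0,0,0.8,0,0,-0.003,0,0,0,0.8,0,0,0,0,0,0,0.8]

```text
clock: 71.65
tool_pos: [0.401, 0.2785, -0.0215]
eef_rot: [0.082, 0.701, -0.079, 0.704]
contact_force: [-0.1, 0.1, -1.6]
opening: 0.564
```

Request:
send_rows:
  commands: [0,0,0,0,0,0,0.3,0,0,0,0,0,0,0.25,0,0,0,0,0,0,0.25,0,0,0.05,0,0,0,0.25,0,0,0.12,0,0,0,0.25,0,0,0.16,0,0,0,0.25,0,0,0.18,0,0,0,0.25,0,0,0.18,0,0,0,0.25,0,-0.15,0,0,0,0,0.25,0,-0.15,0,0,0,0,0.25,0,-0.15,0,0,0,0,0.25,0,-0.15,0,0,0,0,0.25]

```text
clock: 72.85
tool_pos: [0.4001, 0.1328, 0.1616]
eef_rot: [0.082, 0.7, -0.071, 0.706]
contact_force: [0.6, 0.3, -0.4]
opening: 0.751
```

Request:
send_rows:
  commands: [0.02,-0.15,0,0,0,0,0.25,0.02,-0.15,0,0,0,0,0.25,0,-0.15,0,0,0,0,0.25,0,-0.15,0,0,0,0,0.25,0,0,0,0,0,0,0.25,0,0,0,0,0,0,0.25]

```text
clock: 73.45
tool_pos: [0.4082, -0.0292, 0.1621]
eef_rot: [0.082, 0.699, -0.075, 0.706]
contact_force: [1.1, 0.6, 0.5]
opening: 0.751
```

```bash
python3 - <<'E'
from h import *
st()
snap("scene",out="s35"); snap("top",out="t11"); snap("scene",(310,130,470,260),5,"s36")
E
```

```text
t 73.45 tcp [ 0.4082 -0.0292  0.1621] F [1.1 0.6 0.5] op 0.751 xax [ 0.011  0.009 -1.   ] yax [0.222 0.975 0.011]
```

View pics/s35.png

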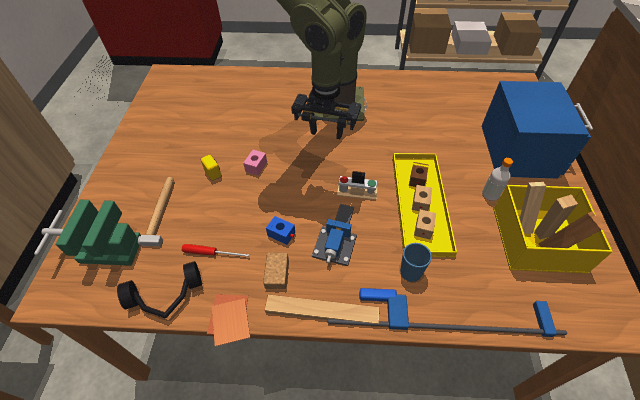

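View pics/s36.png

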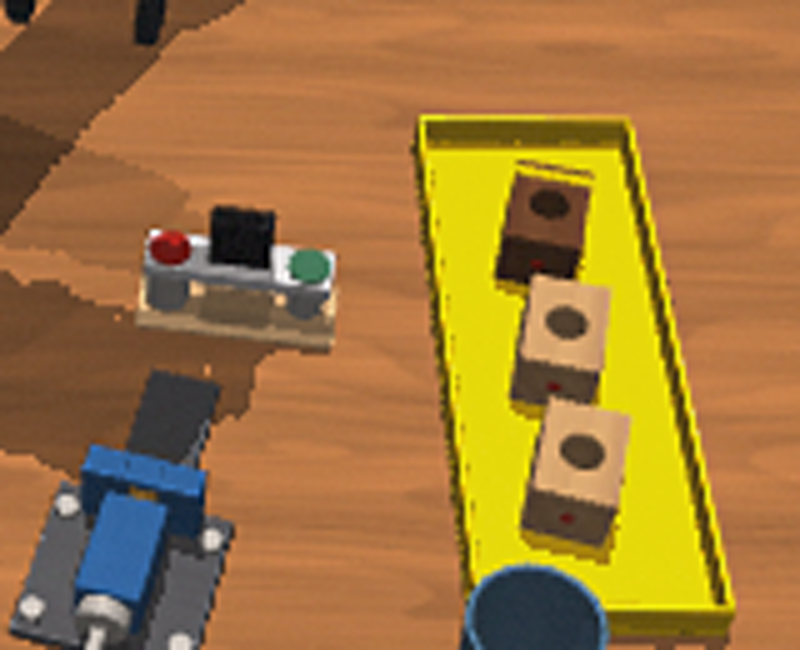

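View pics/t11.png

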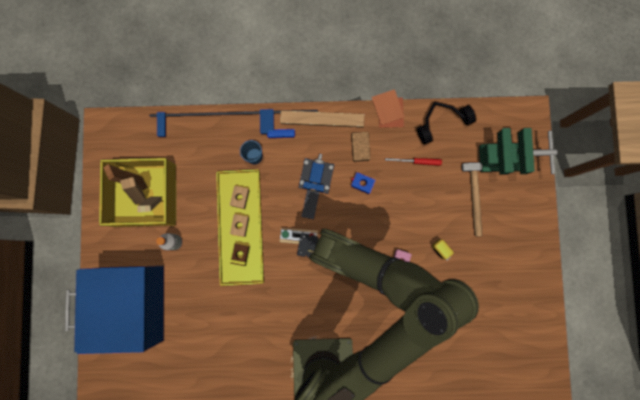

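```bash
python3 - <<'E'
from h import *
print(job.finish_job())
E
```

```text
the job is handed in; nothing more can be done
None
```

I finished the job and handed it in at about 73.5 s on the robot's clock; the hand-in reports no verdict.

- **Gauging:** I pushed the go plug into the dark sample block's bore until the shoulder met the top face, with contact exactly at the expected height, then withdrew it. The no-go plug was pressed with about 5–10 N on the same bore and was refused at mouth height. The gauge then went back on its stand.
- **Dowels:** I pushed the three blocks on the bench (the two pale ones, then the sample) against the stop one at a time. Each was held there for about 3 s at roughly 25 N, and each dowel looked flush when the block was lifted off.
- **Last pictures:** All three blocks lie flat in the yellow tray with their dowels flush. The gauge sits on its stand, the bystander objects and look-alike blocks look unmoved, and the gripper is open and clear of everything.

Some readings disagreed along the way:

- **Tool height:** The reported fingertip height was about 39 mm too low. My first grasp of the gauge closed above the tab and caught nothing. I touched the bench to measure the offset and corrected for it from then on.
- **Moved sample block:** The sample block had been knocked a few centimetres aside after gauging, so I measured its position again before grasping it.
- **Force on the bench:** That bench touch peaked at about 40 N on the fingertips. The highest force I saw after that was about 30 N at the stop.
- **Flushness:** I judged it from the pictures only; there was no direct dowel reading.

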